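# Put the piled-up batteries on charge

## Task

The run-down camera batteries lie in a pile on the desk. Take the pile apart and seat each battery in its own charger, the one with the stripe of the same colour as the battery's band: flat in the well and with its gold terminals at the charger's raised contact head. Leave the mug and the spectacles where they are.

Things in the scene. Friction and masses are not known exactly. Their poses are not given: they have to be found in the camera images.
- battery_blue_mid (a point): loose dark grey battery, blue band, 90 (x) x 58 (y) x 30 (z) mm, about 240 g; at the bottom of the pile, on the desk at the start. The point is its very centre; x points along its length to the contact end (three gold terminals on the top edge and end face; the blue band is round the other end), z up. Grasp across its 58 mm width.
- battery_green_mid (a point): loose dark grey battery, green band, 70 (x) x 44 (y) x 26 (z) mm, about 140 g; second from below, lying on the blue one at the start. The point is its very centre; x points along its length to the contact end (three gold terminals on the top edge and end face; the green band is round the other end), z up. Grasp across its 44 mm width.
- battery_orange_mid (a point): loose dark grey battery, orange band, 52 (x) x 34 (y) x 22 (z) mm, about 70 g; third from below, lying on the green one at the start. The point is its very centre; x points along its length to the contact end (three gold terminals on the top edge and end face; the orange band is round the other end), z up. Grasp across its 34 mm width.
- battery_pink_mid (a point): loose dark grey battery, pink band, 38 (x) x 24 (y) x 20 (z) mm, about 30 g; on top of the pile, lying on the orange one at the start. The point is its very centre; x points along its length to the contact end (three gold terminals on the top edge and end face; the pink band is round the other end), z up. Grasp across its 24 mm width.
- charger_blue_contacts (a point): fixed grey charger, blue stripes on head and front; dark well for the blue battery. Point: middle of the contact end of the well's floor, 6 mm above the desk; x points to the raised head (23 mm above the desk), z up. Floor 96 x 64 mm; walls flare 5 mm outward to a rim 15 mm above the desk; outside 127 x 84 mm. A seated battery's centre is 48 mm from the point in -x and 15 mm above it, its x as the charger's x.
- charger_green_contacts (a point): fixed grey charger, green stripes on head and front; dark well for the green battery. Point: middle of the contact end of the well's floor, 6 mm above the desk; x points to the raised head (23 mm above the desk), z up. Floor 76 x 50 mm; walls flare 5 mm outward to a rim 15 mm above the desk; outside 107 x 70 mm. A seated battery's centre is 38 mm from the point in -x and 13 mm above it, its x as the charger's x.
- charger_orange_contacts (a point): fixed grey charger, orange stripes on head and front; dark well for the orange battery. Point: middle of the contact end of the well's floor, 6 mm above the desk; x points to the raised head (23 mm above the desk), z up. Floor 58 x 40 mm; walls flare 5 mm outward to a rim 15 mm above the desk; outside 89 x 60 mm. A seated battery's centre is 29 mm from the point in -x and 11 mm above it, its x as the charger's x.
- charger_pink_contacts (a point): fixed grey charger, pink stripes on head and front; dark well for the pink battery. Point: middle of the contact end of the well's floor, 6 mm above the desk; x points to the raised head (23 mm above the desk), z up. Floor 44 x 30 mm; walls flare 5 mm outward to a rim 15 mm above the desk; outside 75 x 50 mm. A seated battery's centre is 22 mm from the point in -x and 10 mm above it, its x as the charger's x.
- mug: white mug of coffee, loose bystander, 92 x 127 x 95 mm with its handle; origin on the desk under it (a little off the cup's axis)
- spectacles: pair of dark red spectacles lying open, loose bystander, 141 x 142 x 42 mm; origin under their middle

How it is judged:
By the outcome, as a careful person would: the job done as asked, in the order asked, and still so for the second after the job is handed in, with the robot touching nothing.
It also fails if it takes over 106 s, if anything falls off the work surface, if the arm or the gripper's body presses on something with over 40 N, if the wrist force passes 120 N, or if a joint passes its speed limit or range.

## Robot

A 6-joint arm with a two-finger parallel gripper is mounted at the origin on a cart in front of the work surface, level with it; the furniture and walls round the work are solid. World frame = base frame: x ahead of the robot, y to its left, z up, the work surface at z = 0. Lengths are in m, angles in rad, forces in N, time in s.
With the tool pointing down it reaches from about 0.375 to 0.975 m from the base axis. Payload 3.8 kg.
Tool frame: the origin (TCP) lies between the finger pads; the fingertips stand 11 mm ahead of it and the grasp point (between the pads) lies 8 mm behind it; y points along the fingers, x is the direction in which the jaws open and shut, and the axes are right-handed (so a half turn about y gives the same grasp; the last joint's range is limited). The gripper opens to 85 mm and grips with 20 to 120 N. Pads are 22 mm wide; open, the fingers measure 114 mm over their backs; the gripper's body (76 mm by 85 mm) begins 54 mm behind the grasp point. The pads swing forward as they close: fully open they stand 13 mm farther back than shut.
Start: joints at [-0.037, 0.264, 1.604, -0, 1.274, -0.037], TCP at [0.675, -0, 0.214] pointing down, gripper open.
Joint ranges: [-2.63, 2.63], [-0.94, 2.18], [0.31, 2.57], [-1.31, 4.45], [0, 2.66], [-2.55, 2.55]. Speed limits (rad/s): [2.57, 2.57, 3.14, 3.14, 3.14, 3.14].

## Interface

Orientations are given as a unit quaternion [w, x, y, z].
In Python, from station import r gives the robot as it stands.
- The arm moves only by the tool jog_arm, never from a script. Its arguments are lists of equal length, an entry for each row: "linear": the shift along the tool's x, y, z each as a share of 0.04 m, from -1 to 1, a list of three; "twist": the turn about the tool's y as a share of 0.1 rad, from -1 to 1. A call has 1 to 12 rows; each row shifts and turns the pose as measured when the row begins, along the tool's axes as they then stand; what a row does not reach is not made up. A row lasts 1/12 s, in which the tool goes at most 41.7 mm and 7.16 degrees, less where a joint would pass 70% of its speed; a pose out of reach is approached as far as the arm can. A call with a number of a shift or a turn outside -1 to 1 is refused whole. A call with a gripper value outside its range is refused whole. "fingers" is the finger opening in mm, from 0 to 85.4, set as the call begins (left out, the last holds). The fingers move at their own pace and stop on an object; "newtons" is the grip in N (left out, the last holds). Time passes only in rows, so rows that do not move let the fingers close. It gives the time, the measured TCP pose, the force and the opening at its end, in the units of the state.
- r.state(): the state, without advancing time (a new reading comes with each control period).
- r.camera(name): name is "side" or "top"; returns the picture (384x512x3 uint8, red, green, blue); there is no depth.
- r.camera_info(name): a dict with "fx", "fy", "cx", "cy" (pixels), "R" (3x3) and "t" (3): a world point X has camera coordinates R X + t. Camera axes: x right, y down, z forward; pixel columns grow to the right and rows downward; lengths in m; the calibration is good to about 2 mm. A picture is of the moment at which its call begins. camera_info takes no time and is no camera call.
- r.hand_in(): hands the job in, once; it reports no verdict.
Trained networks look in the newest picture that a camera, given by its name, has taken for a name from the list of things; names that differ only in an ending like _2 or _b are one class to them, and where a whole thing is asked for, a point or a joint stands for the part that bears it (a point fixed in the world has none). Each returns a list of dicts, best first, with "conf" (0 to 1); they miss things now and then, are a little off and sometimes report something else, mostly with a low value. They report only what shows in the picture. A call takes as long as a camera call.
- r.recognise(camera, label): "extent" ([left, top, width, height] in pixels, round what is visible of it).
- r.mark_of(camera, label): "uv" ([column, row] in pixels: a listed point, or the origin of a listed thing).
The state is a dict: "time_s": time; "joint_positions": joint angles; "qd": joint speeds; "effort": joint torques, N m; "position": TCP position; "ee_rot": TCP orientation; "force": force on the tool from outside, world axes, zero at the start; "ft_torque": the same for the moment, N m; "finger_gap": opening from 0.0 (shut) to 1.0 (fully open).
Only numpy, scipy, OpenCV 4.12 (cv2) and the standard library are available. Lean on these libraries where they do the work, as an engineer would, in place of code of your own. Each camera call takes 0.05 s, during which the arm holds its last target.

## Working session

There is one attempt and no reset: what is moved stays moved. The work goes in short steps, Python scripts to look and compute and a tool call to move; the robot and the scene stay as the last step left them, time stands still between calls to the robot, and variables do not carry over. Pictures are saved under pics/ and viewed, and the job is handed in when it is done.

Besides the shell and the picture viewer there is one more tool, called as name(argument=value, ...), one argument or row to a line, values as JSON. jog_arm: Moves the arm, as the interface text tells. Its arguments: {"type":"object","properties":{"linear":{"type":"array"},"twist":{"type":"array"},"fingers":{"type":"number"},"newtons":{"type":"number"}},"required":["linear","twist"]}

```bash
mkdir -p pics; ls
python3 - <<'E'
from station import r
import cv2
s=r.state(); print({k:(v if isinstance(v,(int,float)) else [round(x,4) for x in v]) for k,v in s.items()})
for c in ("top","side"):
    im=r.camera(c); cv2.imwrite(f"pics/{c}0.png",im[:,:,::-1])
    i=r.camera_info(c); print(c,i)
E
```

```text
pics
{'time_s': 0.0, 'joint_positions': [np.float64(-0.0369), np.float64(0.2648), np.float64(1.6054), np.float64(0.0), np.float64(1.2737), np.float64(-0.0369)], 'qd': [np.float64(-0.0003), np.float64(-0.0008), np.float64(0.0), np.float64(0.0003), np.float64(-0.0006), np.float64(-0.0024)], 'effort': [np.float64(0.0006), np.float64(-51.5121), np.float64(-36.7309), np.float64(-0.0), np.float64(0.0131), np.float64(0.0)], 'position': [np.float64(0.6742), np.float64(0.0), np.float64(0.213)], 'ee_rot': [np.float64(0.7071), np.float64(-0.7071), np.float64(0.0008), np.float64(0.0008)], 'force': [np.float64(1.0205), np.float64(-0.4796), np.float64(0.5447)], 'ft_torque': [np.float64(0.0257), np.float64(-0.0016), np.float64(0.0001)], 'finger_gap': 0.9982050280606062}
top {'fx': 447.25653104835845, 'fy': 447.25653104835845, 'cx': 254.05417085919711, 'cy': 203.7149849085584, 'R': array([[ 2.54745580e-02, -9.99675321e-01,  5.46968663e-04],
       [-9.93801478e-01, -2.53840949e-02, -1.08232482e-01],
       [ 1.08211225e-01,  2.21359637e-03, -9.94125460e-01]]), 't': array([-0.03930771,  0.58798521,  1.31863596])}
side {'fx': 470.513741574728, 'fy': 470.513741574728, 'cx': 252.2426056554811, 'cy': 190.52062281758666, 'R': array([[-0.85630436, -0.51637734,  0.00986351],
       [-0.19876846,  0.31186904, -0.92910107],
       [ 0.47669062, -0.79755385, -0.36969434]]), 't': array([0.47322381, 0.20772775, 0.91246304])}
```

View pics/top0.png

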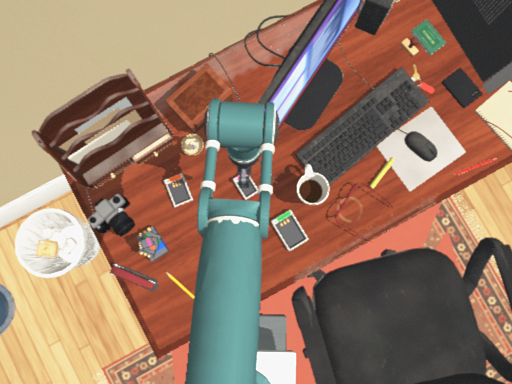

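View pics/side0.png

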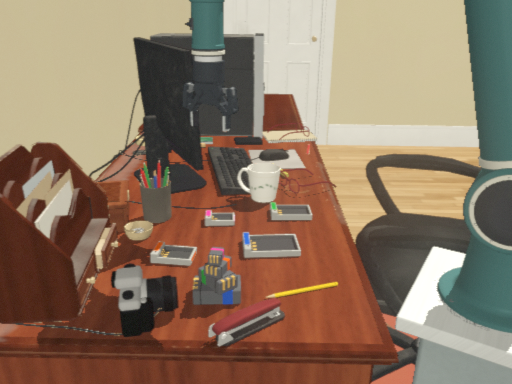

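Run:
```python
from station import r
for c in ("top","side"):
  for n in ["battery_blue_mid","battery_green_mid","battery_orange_mid","battery_pink_mid","charger_blue_contacts","charger_green_contacts","charger_orange_contacts","charger_pink_contacts"]:
    print(c,n,[([round(float(v),1) for v in d["uv"]],round(float(d["conf"]),2)) for d in r.mark_of(c,n)[:3]])
print(r.state()["time_s"])
```

```text
top battery_blue_mid [([150.1, 243.8], 0.78)]
top battery_green_mid [([152.1, 242.7], 0.68)]
top battery_orange_mid [([150.9, 245.2], 0.43)]
top battery_pink_mid [([145.3, 245.1], 0.62)]
top charger_blue_contacts [([243.9, 180.1], 0.32)]
top charger_green_contacts [([283.4, 221.6], 0.93)]
top charger_orange_contacts [([174.7, 184.4], 0.66)]
top charger_pink_contacts [([244.2, 180.0], 0.83)]
side battery_blue_mid [([215.9, 287.3], 0.9)]
side battery_green_mid [([216.9, 277.3], 0.7)]
side battery_orange_mid [([217.2, 265.3], 0.55)]
side battery_pink_mid [([215.5, 256.8], 0.53)]
side charger_blue_contacts [([252.3, 244.9], 0.77)]
side charger_green_contacts [([275.7, 215.4], 0.82)]
side charger_orange_contacts [([164.3, 253.6], 0.92), ([215.3, 257.1], 0.55)]
side charger_pink_contacts [([212.7, 218.1], 0.85)]
0.9
```

Run:
```python
import cv2
t=cv2.imread("pics/top0.png"); s=cv2.imread("pics/side0.png")
cv2.imwrite("pics/t0z.png",cv2.resize(t[215:275,115:195],None,fx=10,fy=10,interpolation=cv2.INTER_CUBIC))
cv2.imwrite("pics/s0z.png",cv2.resize(s[235:315,170:270],None,fx=7,fy=7,interpolation=cv2.INTER_CUBIC))
cv2.imwrite("pics/s0c.png",cv2.resize(s[190:275,140:330],None,fx=4,fy=4,interpolation=cv2.INTER_CUBIC))
cv2.imwrite("pics/t0c.png",cv2.resize(t[150:260,140:340],None,fx=4,fy=4,interpolation=cv2.INTER_CUBIC))
```

```text
(no output)
```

View pics/t0z.png

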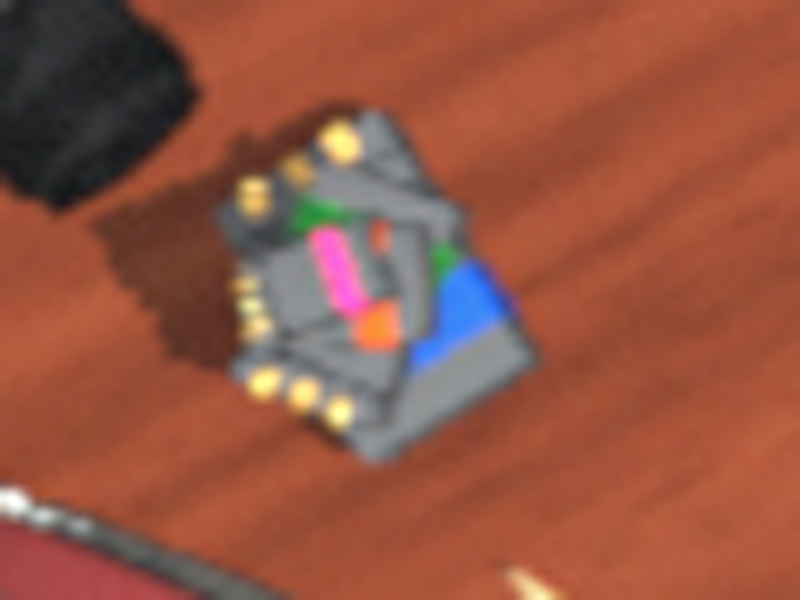

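View pics/s0z.png

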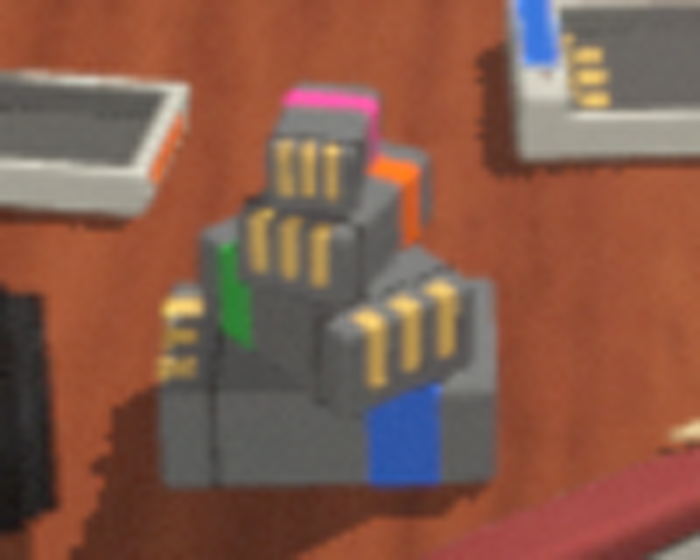

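View pics/s0c.png

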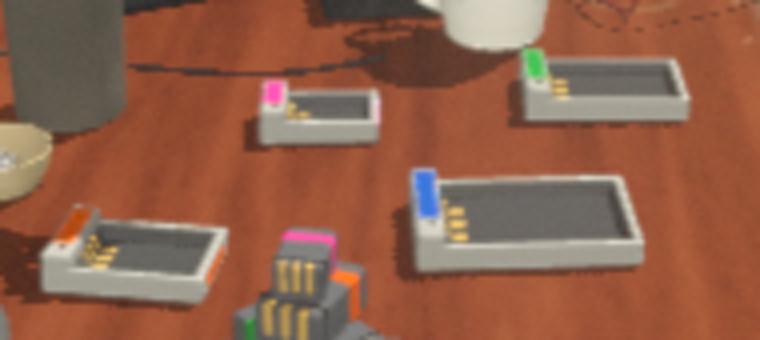

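View pics/t0c.png

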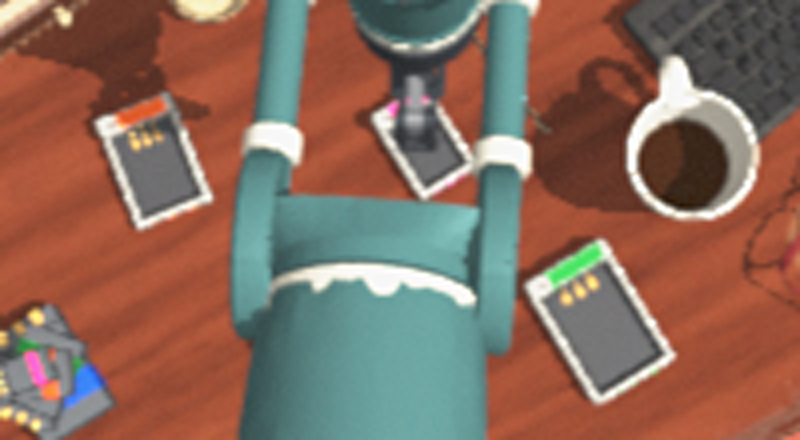

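```bash
cat > h.py <<'E'
import numpy as np, cv2
from scipy.optimize import least_squares
from station import r
def ci(c):
    i=r.camera_info(c); return i["fx"],i["fy"],i["cx"],i["cy"],np.array(i["R"]),np.array(i["t"])
CI={c:ci(c) for c in("top","side")}
def proj(c,X):
    fx,fy,cx,cy,R,t=CI[c]; P=np.atleast_2d(X)@R.T+t
    return np.c_[fx*P[:,0]/P[:,2]+cx,fy*P[:,1]/P[:,2]+cy]
def onplane(c,uv,z):
    fx,fy,cx,cy,R,t=CI[c]; d=R.T@np.array([(uv[0]-cx)/fx,(uv[1]-cy)/fy,1]); o=-R.T@t
    return o+d*(z-o[2])/d[2]
def tri(a,b):
    return least_squares(lambda X:np.r_[proj("top",X)[0]-a,proj("side",X)[0]-b],[.6,.2,.02]).x
def world(pose,loc):
    x,y,z,th=pose; c,s=np.cos(th),np.sin(th); loc=np.atleast_2d(loc)
    return np.c_[x+c*loc[:,0]-s*loc[:,1],y+s*loc[:,0]+c*loc[:,1],z+loc[:,2]]
BAT=dict(blue=(90,58,30),green=(70,44,26),orange=(52,34,22),pink=(38,24,20))
WELL=dict(blue=(96,64,127,84),green=(76,50,107,70),orange=(58,40,89,60),pink=(44,30,75,50))
def boxc(n):
    l,w,h=np.array(BAT[n])/2000
    return np.array([[sx*l,sy*w,sz*h] for sz in(-1,1) for sx,sy in((1,1),(1,-1),(-1,-1),(-1,1))])
E12=[(0,1),(1,2),(2,3),(3,0),(4,5),(5,6),(6,7),(7,4),(0,4),(1,5),(2,6),(3,7)]
def draw(im,c,pts,edges,col,off,f):
    p=(proj(c,pts)-off+.5)*f-.5
    for a,b in edges: cv2.line(im,tuple(int(round(v)) for v in p[a]),tuple(int(round(v)) for v in p[b]),col,1,cv2.LINE_AA)
def crop(im,box,f): 
    x,y,w,h=box; return cv2.resize(im[y:y+h,x:x+w],None,fx=f,fy=f,interpolation=cv2.INTER_CUBIC)
E
python3 - <<'E'
from h import *
for n,a,b in [("pink",(145.3,245.1),(215.5,256.8)),("orange",(150.9,245.2),(217.2,265.3)),("green",(152.1,242.7),(216.9,277.3)),("blue",(150.1,243.8),(215.9,287.3)),
 ("cg",(283.4,221.6),(275.7,215.4)),("co",(174.7,184.4),(164.3,253.6)),("cp",(244.2,180),(212.7,218.1))]:
    X=tri(a,b); print(n,X.round(4),"res",(proj("top",X)[0]-a).round(1),(proj("side",X)[0]-b).round(1))
print(onplane("side",(252.3,244.9),.006))
import cv2
t=cv2.imread("pics/top0.png"); s=cv2.imread("pics/side0.png")
cv2.imwrite("pics/t0zz.png",crop(t,(132,222,40,40),15))
cv2.imwrite("pics/s0zz.png",crop(s,(188,243,56,64),9))
E
```

```text
pink [0.4588 0.2858 0.0891] res [-0.7 -1.2] [0.9 0.1]
orange [0.4611 0.2763 0.0655] res [-1.  -1.8] [1.3 0.2]
green [0.4646 0.2766 0.0385] res [-0.2 -0.3] [0.2 0. ]
blue [0.461  0.2859 0.0225] res [-0.1 -0.2] [0.1 0. ]
cg [ 0.5437 -0.1141 -0.0032] res [-0.6 -1.4] [1.3 0.1]
co [0.6453 0.2222 0.0101] res [-0.1 -0.2] [0.1 0. ]
cp [0.6658 0.0089 0.007 ] res [-0.3 -0.4] [0.4 0.1]
[0.50566131 0.07775349 0.006     ]
```

View pics/t0zz.png

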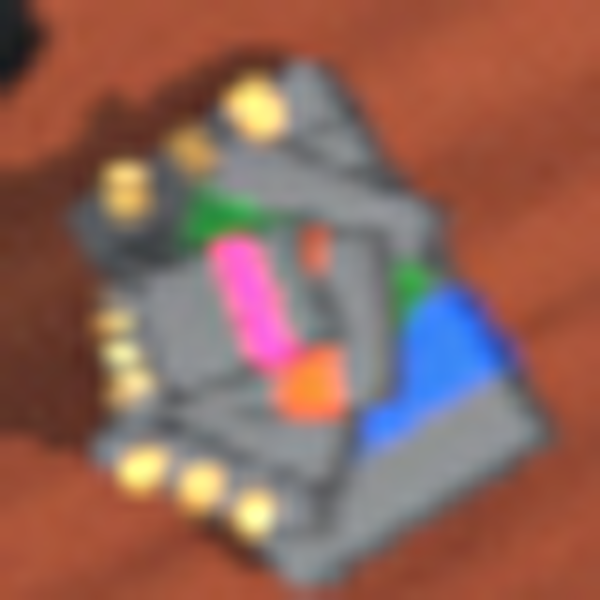

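View pics/s0zz.png

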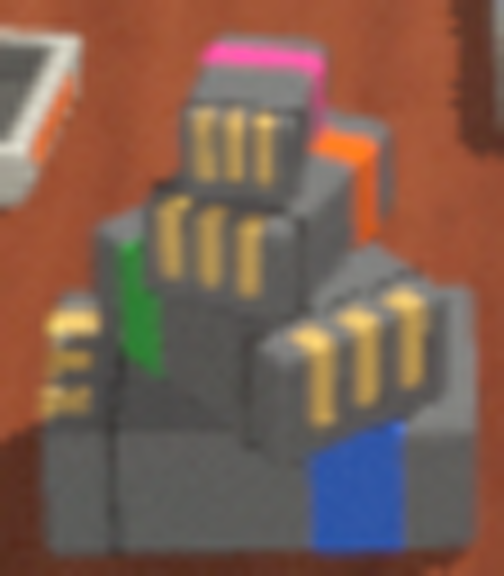

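```bash
cat >> h.py <<'E'
def fit(loc,obs,z,x0):
    # obs: list of (cam, idx, (u,v) px)
    def f(p):
        W=world((p[0],p[1],z,p[2]),loc); return np.concatenate([proj(c,W[i])[0]-uv for c,i,uv in obs])
    s=least_squares(f,x0,loss="soft_l1",f_scale=1.0); return s.x,f(s.x).reshape(-1,2)
E
cat > f0.py <<'E'
from h import *
Sf=lambda u,v:((u+.5)/9-.5+188,(v+.5)/9-.5+243)
Tf=lambda u,v:((u+.5)/15-.5+132,(v+.5)/15-.5+222)
# corner idx: 0 front-left(+x,+y) 1 front-right(+x,-y) 2 rear -y 3 rear +y bottom; +4 top
obs=dict(
pink=[("side",5,Sf(187,103)),("side",1,Sf(185,185)),("side",0,Sf(303,208)),("side",6,Sf(207,42)),("side",7,Sf(325,42)),("side",4,Sf(310,108))],
orange=[("side",1,Sf(150,270)),("side",0,Sf(300,312)),("side",7,Sf(390,122)),("side",5,Sf(150,185))],
green=[("side",0,Sf(440,412)),("side",1,Sf(248,450)),("side",5,Sf(252,345)),("side",6,Sf(98,225)),("side",4,Sf(445,290))],
blue=[("side",0,Sf(45,550)),("side",3,Sf(475,548)),("side",7,Sf(475,430)),("side",6,Sf(475,288)),("top",6,Tf(555,430)),("top",5,Tf(300,55)),("top",4,Tf(75,220))])
Z=dict(blue=.015,green=.043,orange=.067,pink=.088)
x0=dict(pink=(.459,.286,1.9),orange=(.461,.277,1.9),green=(.464,.277,2.75),blue=(.461,.286,.8))
P={}
for n in obs:
    p,res=fit(boxc(n),obs[n],Z[n],x0[n]); P[n]=(p[0],p[1],Z[n],p[2]); print(n,p.round(4),np.degrees(p[2]).round(1)); print(res.round(1).tolist())
E
cat > ov.py <<'E'
from f0 import *
t=cv2.imread("pics/top0.png"); s=cv2.imread("pics/side0.png")
tc=crop(t,(132,222,40,40),15); sc=crop(s,(188,243,56,64),9)
cols=dict(pink=(255,0,255),orange=(0,160,255),green=(0,255,0),blue=(255,100,0))
for n in P:
    W=world(P[n],boxc(n)); draw(tc,"top",W,E12,cols[n],(132,222),15); draw(sc,"side",W,E12,cols[n],(188,243),9)
cv2.imwrite("pics/ov.png",np.hstack([tc[:576,:],sc])[:, :])
print(tc.shape)
E
python3 ov.py; python3 -c "
import cv2;i=cv2.imread('pics/ov.png');print(i.shape);cv2.imwrite('pics/ov1.png',cv2.resize(i,(800,417)))"
```

```text
pink [0.4648 0.2782 2.061 ] 118.1
[[-0.2, 1.0], [0.3, 1.4], [0.2, -0.7], [0.4, -2.1], [-0.1, -1.7], [-0.7, 0.9]]
orange [0.4644 0.2728 1.7515] 100.4
[[-0.1, 1.0], [-0.1, -0.1], [0.9, -2.4], [-0.4, 0.1]]
green [0.4637 0.2774 2.6689] 152.9
[[0.0, -1.4], [0.6, 1.3], [-0.1, 0.8], [0.1, -3.0], [-0.6, 0.2]]
blue [0.4637 0.279  0.5808] 33.3
[[0.1, 0.7], [0.3, 0.3], [0.3, -0.2], [-0.1, -1.1], [-0.8, 0.2], [1.0, -0.3], [-0.7, -1.1]]
(600, 600, 3)
(576, 1104, 3)
```

View pics/ov1.png

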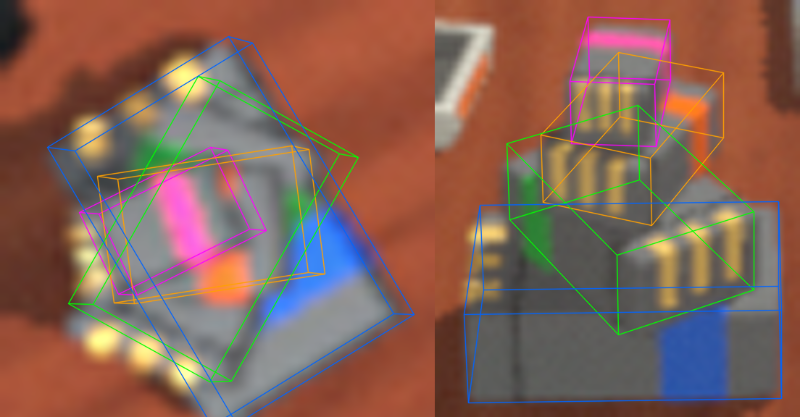

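```bash
cat > ren.py <<'E'
from h import *
from scipy.optimize import minimize
SS=4
BC=dict(pink=(235,75,175),orange=(235,95,30),green=(30,130,50),blue=(45,90,215))
GOLD=(225,180,90)
def quads(n):
    l,w,h=np.array(BAT[n])/2000; q=[]
    def face(fn,a0,a1,b0,b1,col,sh,nrm): q.append((np.array([fn(a0,b0),fn(a1,b0),fn(a1,b1),fn(a0,b1)]),col,sh,nrm))
    G=(110,108,108); b0=-l+2*l*.163; b1=-l+2*l*.38
    for s in(1,-1):
        face(lambda a,b:(a,s*w,b),-l,l,-h,h,G,.8,(0,s,0)); face(lambda a,b:(a,s*w,b),b0,b1,-h,h,BC[n],.85,(0,s,0))
        face(lambda a,b:(s*l,a,b),-w,w,-h,h,G,.7,(s,0,0))
    for y in(-.25,0,.25):
        face(lambda a,b:(l,a,b),(y-.07)*2*w,(y+.07)*2*w,-h*.6,h,GOLD,.85,(1,0,0))
    face(lambda a,b:(a,b,h),-l,l,-w,w,G,1.15,(0,0,1)); face(lambda a,b:(a,b,h),b0,b1,-w,w,BC[n],1.05,(0,0,1))
    for y in(-.25,0,.25):
        face(lambda a,b:(a,b,h),l-.07*2*l,l,(y-.07)*2*w,(y+.07)*2*w,GOLD,1.1,(0,0,1))
    return q
Q={n:quads(n) for n in BAT}
def render(c,poses,box,bg,off=(0,0)):
    x,y,w,h=box; im=np.empty((h*SS,w*SS,3),np.float32); im[:]=bg
    R,t=CI[c][4:]; o=-R.T@t
    for n in poses:   # bottom first
        p=poses[n]; cs,sn=np.cos(p[3]),np.sin(p[3])
        for pts,col,sh,nr in Q[n]:
            W=world(p,pts); nw=np.array([cs*nr[0]-sn*nr[1],sn*nr[0]+cs*nr[1],nr[2]])
            if nw@(o-W[0])<=0: continue
            uv=(proj(c,W)-(x,y)+np.array(off)+.5)*SS-.5
            cv2.fillConvexPoly(im,np.round(uv*16).astype(np.int32),[float(v*sh) for v in col],cv2.LINE_8,4)
    im=cv2.resize(im,(w,h),interpolation=cv2.INTER_AREA); return cv2.GaussianBlur(im,(0,0),.6)
def cvt(im):
    L=cv2.cvtColor(np.clip(im/255,0,1).astype(np.float32),cv2.COLOR_RGB2Lab); L[...,0]*=.4; return L
def fitpile(ims,boxes,names,Z,x0,fixed={},offs=None,it=3):
    tgt={c:cvt(ims[c][b[1]:b[1]+b[3],b[0]:b[0]+b[2]].astype(np.float32)) for c,b in boxes.items()}
    bg={c:np.median(ims[c][b[1]:b[1]+b[3],b[0]:b[0]+b[2]][:3].reshape(-1,3),0) for c,b in boxes.items()}
    fo=offs is None; sc=np.array([.004,.004,.08]*len(names)+([.7]*4 if fo else []))
    def un(v):
        v=v*sc; po=dict(fixed)
        for k,n in enumerate(names): a=x0[n]+v[3*k:3*k+3]; po[n]=(a[0],a[1],Z[n],a[2])
        o={"top":v[-4:-2],"side":v[-2:]} if fo else offs
        return po,o
    def f(v):
        po,o=un(v); e=0
        for c,b in boxes.items():
            d=np.abs(render(c,po,b,bg[c],o[c])-0); d=cvt(d)-tgt[c]; e+=np.minimum(np.linalg.norm(d,axis=2),40).mean()
        if fo: e+=.03*np.sum((v[-4:])**2)
        return e
    v=np.zeros(len(sc)); best=f(v); print("start",round(best,3))
    for k in range(it):
        s=minimize(f,v,method="Powell",options=dict(maxiter=4,xtol=.02,ftol=1e-4)); v=s.x; print(round(s.fun,3),end=" ")
    po,o=un(v); print(); return po,o
def show(name,ims,boxes,po,o,f=6):
    rows=[]
    for c,b in boxes.items():
        a=ims[c][b[1]:b[1]+b[3],b[0]:b[0]+b[2]].astype(np.float32)
        rows.append(cv2.resize(np.hstack([a,render(c,po,b,np.median(a[:3].reshape(-1,3),0),o[c])]),None,fx=f,fy=f,interpolation=cv2.INTER_CUBIC))
    W=max(i.shape[1] for i in rows); rows=[np.pad(i,((0,0),(0,W-i.shape[1]),(0,0))) for i in rows]
    im=np.vstack(rows); k=min(1,800/im.shape[1],600/im.shape[0]); im=cv2.resize(im,None,fx=k,fy=k)
    cv2.imwrite(name,np.clip(im,0,255).astype(np.uint8)[:,:,::-1])
E
cat > p0.py <<'E'
from ren import *
ims={c:cv2.imread(f"pics/{c}0.png")[:,:,::-1] for c in("top","side")}
boxes=dict(top=(132,222,40,40),side=(190,246,54,58))
Z=dict(blue=.015,green=.043,orange=.067,pink=.088)
x0=dict(blue=np.array((.4637,.279,.58)),green=np.array((.4637,.2774,2.669)),orange=np.array((.4644,.2728,1.78)),pink=np.array((.4648,.278,2.0)))
import time; t=time.time()
po,o=fitpile(ims,boxes,list(x0),Z,x0)
for n in po: print(n,np.round(po[n],4),round(np.degrees(po[n][3]),1))
print(o,time.time()-t)
show("pics/r0.png",ims,boxes,po,o)
E
python3 p0.py
```

```text
start 21.784
13.728 13.545 13.543 
blue [0.464  0.2796 0.015  0.5877] 33.7
green [0.4613 0.2806 0.043  2.7948] 160.1
orange [0.4619 0.2791 0.067  1.7222] 98.7
pink [0.4642 0.2807 0.088  1.9804] 113.5
{'top': array([-0.44216623,  0.4173061 ]), 'side': array([0.10602828, 0.13750928])} 21.551619291305542
```

View pics/r0.png

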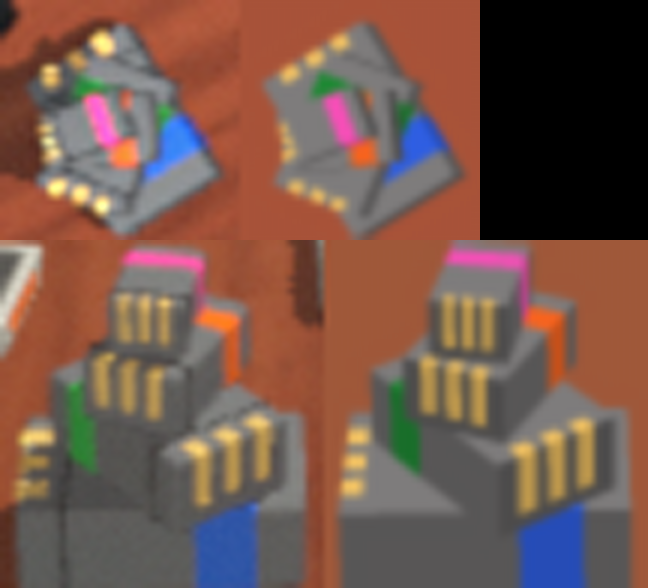

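jog_arm(
  linear=[
    [-0.58, 0, 0.78],
    [-0.58, 0, 0.78],
    [-0.58, 0, 0.78],
    [-0.58, 0, 0.78],
    [-0.58, 0, 0.78],
    [-0.58, 0, 0.78],
    [-0.58, 0, 0.78],
    [-0.58, 0, 0.78],
    [-0.58, 0, 0.78],
    [0, 0, 0],
    [0, 0, 0],
    [0, 0, 0],
  ],
  twist=[0, 0, 0, 0, 0, 0, 0, 0, 0, -1, -1, -1],
  fingers=50,
  newtons=30,
)

```text
time_s: 1.9
position: [0.4579, 0.2926, 0.2141]
ee_rot: [0.699, -0.698, -0.11, 0.106]
force: [-0.4, -0.2, -0.1]
finger_gap: 0.585
```

```bash
cat > st.py <<'E'
from h import *
def pose():
    s=r.state(); w,x,y,z=s["ee_rot"]; 
    ax=np.array([1-2*(y*y+z*z),2*(x*y+w*z),2*(x*z-w*y)]); ay=np.array([2*(x*y-w*z),1-2*(x*x+z*z),2*(y*z+w*x)])
    return np.array(s["position"]),np.arctan2(ax[1],ax[0]),ay,s
def go(x,y,z,phideg):
    p,ph,ay,s=pose(); d=np.array([x,y,z])-p
    c,sn=np.cos(ph),np.sin(ph)
    dp=(np.radians(phideg)-ph+np.pi)%(2*np.pi)-np.pi
    lin=np.array([c*d[0]+sn*d[1],-d[2],-sn*d[0]+c*d[1]])/.04
    ph2=np.radians(phideg);c,sn=np.cos(ph2),np.sin(ph2)
    lin2=np.array([c*d[0]+sn*d[1],-d[2],-sn*d[0]+c*d[1]])/.04
    print(f"t {s['time_s']:.2f} pos {p.round(4)} phi {np.degrees(ph):.2f} tilt {ay.round(3)} q {np.round(s['joint_positions'],2)} F {np.round(s['force'],1)} gap {s['finger_gap']*85.4:.1f}")
    print("lin total (now axes)",lin.round(2),"norm",np.linalg.norm(lin).round(2),"| twist total",round(-dp/.1,2),"| lin after twist",lin2.round(2))
E
python3 - <<'E'
from st import *
go(.4642,.2807,.15,23.5)
for c in("top","side"): cv2.imwrite(f"pics/{c}1.png",r.camera(c)[:,:,::-1])
for c in ("top","side"):
  for n in ["blue","pink","green","orange"]:
    print(c,n,[([round(float(v),1) for v in d["uv"]],round(float(d["conf"]),2)) for d in r.mark_of(c,f"charger_{n}_contacts")[:2]])
t=cv2.imread("pics/top1.png")
cv2.imwrite("pics/t1c.png",crop(t,(150,150,190,120),4))
E
```

```text
t 1.90 pos [0.4579 0.2926 0.2141] phi 17.55 tilt [ 0.005  0.003 -1.   ] q [ 0.52  0.01  1.89 -0.    1.23  0.22] F [-0.4 -0.2 -0.1] gap 49.9
lin total (now axes) [ 0.06  1.6  -0.33] norm 1.64 | twist total -1.04 | lin after twist [ 0.03  1.6  -0.34]
top blue [([215.1, 231.9], 0.98), ([305.8, 186.6], 0.25)]
top pink [([242.9, 182.7], 0.97)]
top green [([281.2, 222.1], 0.94)]
top orange [([174.6, 186.3], 0.82)]
side blue [([251.4, 245.8], 0.91)]
side pink [([213.3, 215.9], 0.97)]
side green [([279.2, 213.5], 0.74), ([164.0, 253.4], 0.57)]
side orange [([165.4, 254.3], 0.98), ([217.9, 281.3], 0.72)]
```

View pics/t1c.png

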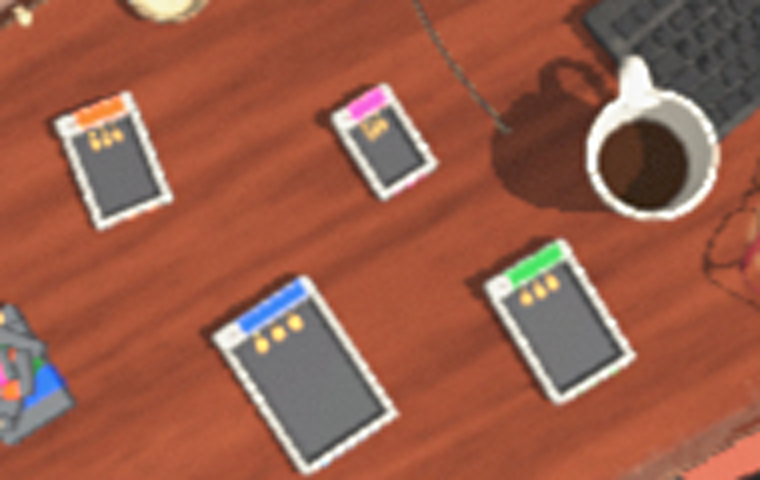

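View pics/side1.png

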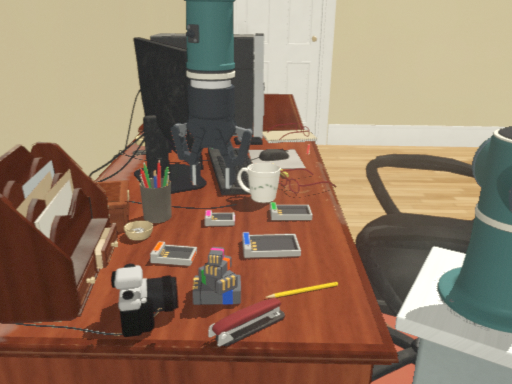

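```bash
cat > ch.py <<'E'
from ren import *
SC=dict(pink=(240,80,190),orange=(240,120,30),green=(60,220,80),blue=(45,110,230))
def chq(n):
    L,W,OL,OW=np.array(WELL[n])/1000; q=[]; G=(200,198,190); D=(95,95,95); xr=-L-.01; xf=xr+OL; w=OW/2
    def F(pts,col,sh,nr): q.append((np.array(pts,float),col,sh,nr))
    def box(x0,x1,z0,z1):
        for s in(1,-1):
            F([(x0,s*w,z0),(x1,s*w,z0),(x1,s*w,z1),(x0,s*w,z1)],G,.8,(0,s,0))
        F([(x0,-w,z0),(x0,w,z0),(x0,w,z1),(x0,-w,z1)],G,.75,(-1,0,0)); F([(x1,-w,z0),(x1,w,z0),(x1,w,z1),(x1,-w,z1)],G,.75,(1,0,0))
        F([(x0,-w,z1),(x1,-w,z1),(x1,w,z1),(x0,w,z1)],G,1.1,(0,0,1))
    box(xr,xf,0-.006,.009)
    a=W/2+.005
    F([(-L-.005,-a,.009),(.005,-a,.009),(.005,a,.009),(-L-.005,a,.009)],D,1,(0,0,1))
    for y in(-.2,0,.2): F([(-.010,y*W-.07*W,.0),(0,y*W-.07*W,.0),(0,y*W+.07*W,.0),(-.010,y*W+.07*W,.0)],GOLD,1,(0,0,1))
    box(.005,xf,.009,.017)
    F([(.007,-.45*OW,.017),(xf-.002,-.45*OW,.017),(xf-.002,.22*OW,.017),(.007,.22*OW,.017)],SC[n],1,(0,0,1))
    return q
import ren
if __name__=="__main__":
    ims={c:cv2.imread(f"pics/{c}1.png")[:,:,::-1] for c in("top","side")}
    marks=dict(blue=((215.1,231.9),(251.4,245.8)),pink=((242.9,182.7),(213.3,215.9)),green=((281.2,222.1),(279.2,213.5)),orange=((174.6,186.3),(165.4,254.3)))
    yaw0=dict(blue=.5,pink=.5,green=.5,orange=.3)
    import json; out={}
    for n,(a,b) in marks.items():
        Q[n]=chq(n); X=onplane("top",a,.006)
        bx={}
        pts=world((X[0],X[1],.006,yaw0[n]),[(s*.001*WELL[n][2]*0-WELL[n][0]/2000+s*.001*WELL[n][2]*.5,t*WELL[n][3]/2000,.008) for s in(-1,1) for t in(-1,1)])
        for c in("top","side"):
            uv=proj(c,pts); lo=np.floor(uv.min(0)-6).astype(int); hi=np.ceil(uv.max(0)+6).astype(int); bx[c]=(lo[0],lo[1],*(hi-lo))
        po,o=fitpile(ims,bx,[n],{n:.006},{n:np.array((X[0],X[1],yaw0[n]))},it=3)
        print(n,"mark",X.round(4),"fit",np.round(po[n],4),round(np.degrees(po[n][3]),1),o["top"].round(2),o["side"].round(2))
        out[n]=[float(v) for v in po[n]]; show(f"pics/c_{n}.png",ims,bx,po,o,5)
    json.dump(out,open("ch.json","w"))
E
python3 ch.py; python3 -c "
import cv2,numpy as np
a=[cv2.resize(cv2.imread(f'pics/c_{n}.png'),(400,300)) for n in ('blue','pink','green','orange')]
cv2.imwrite('pics/call.png',np.vstack([np.hstack(a[:2]),np.hstack(a[2:])]))"
```

```text
start 19.875
8.491 8.482 8.482 
blue mark [0.5019 0.0926 0.006 ] fit [0.5009 0.0866 0.006  0.6164] 35.3 [ 0.99 -0.63] [-0.42 -0.73]
start 22.992
16.617 16.615 16.614 
pink mark [0.6561 0.0119 0.006 ] fit [0.6635 0.0119 0.006  0.5915] 33.9 [-0.36  0.24] [-0.14  0.04]
start 16.042
9.361 9.346 9.346 
green mark [ 0.5371 -0.1088  0.006 ] fit [ 0.5414 -0.1156  0.006   0.5692] 32.6 [-0.07  0.18] [-0.21  0.22]
start 23.437
10.327 10.324 10.322 
orange mark [0.6395 0.2226 0.006 ] fit [0.6501 0.219  0.006  0.413 ] 23.7 [-0.46 -0.02] [-0.74  0.18]
```

View pics/call.png

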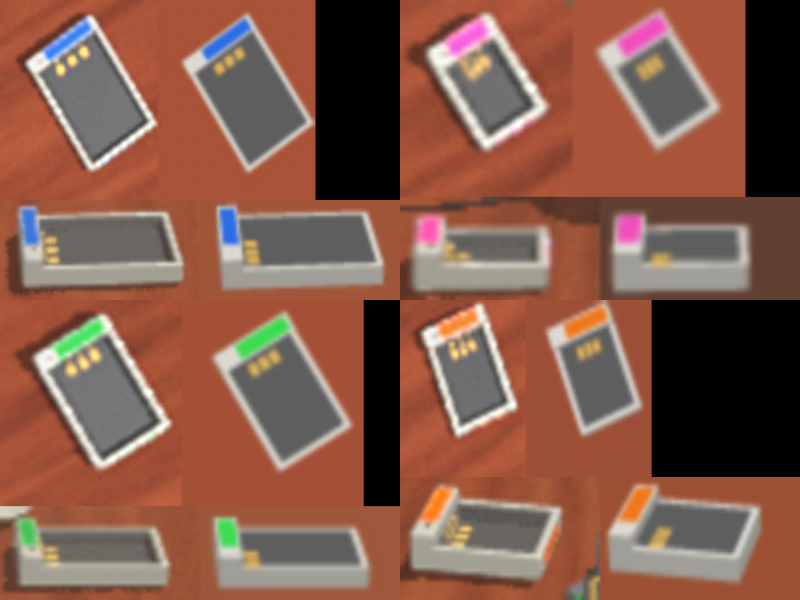

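```bash
cat > ch2.py <<'E'
from ch import *
import json
ims={c:cv2.imread(f"pics/{c}1.png")[:,:,::-1] for c in("top","side")}
ch=json.load(open("ch.json")); z2=np.zeros(2)
for n in ch:
    Q[n]=chq(n); p=ch[n]; bx={}
    pts=world(p,[(-WELL[n][0]/2000+s*.0005*WELL[n][2],t*WELL[n][3]/2000,.008) for s in(-1,1) for t in(-1,1)])
    for c in("top","side"):
        uv=proj(c,pts); lo=np.floor(uv.min(0)-5).astype(int); hi=np.ceil(uv.max(0)+5).astype(int); bx[c]=(lo[0],lo[1],*(hi-lo))
    for b in (bx,{"top":bx["top"]},{"side":bx["side"]}):
        po,o=fitpile(ims,b,[n],{n:.006},{n:np.array((p[0],p[1],p[3]))},offs={"top":z2,"side":z2},it=2)
        print("  ",n,list(b),np.round(po[n],4),round(np.degrees(po[n][3]),1))
        if len(b)==2: ch[n]=[float(v) for v in po[n]]
json.dump(ch,open("ch2.json","w"))
E
python3 ch2.py
```

```text
start 11.266
8.573 8.57 
   blue ['top', 'side'] [0.503  0.0837 0.006  0.6201] 35.5
start 5.098
3.904 3.904 
   blue ['top'] [0.5024 0.0837 0.006  0.6233] 35.7
start 6.168
4.566 4.566 
   blue ['side'] [0.504  0.0832 0.006  0.6096] 34.9
start 12.956
12.245 12.245 
   pink ['top', 'side'] [0.6629 0.0133 0.006  0.5728] 32.8
start 5.445
5.007 5.006 
   pink ['top'] [0.6626 0.013  0.006  0.5875] 33.7
start 7.51
7.12 7.12 
   pink ['side'] [0.6627 0.0138 0.006  0.5524] 31.6
start 10.132
10.008 9.998 
   green ['top', 'side'] [ 0.5414 -0.1154  0.006   0.5748] 32.9
start 4.522
4.394 4.387 
   green ['top'] [ 0.5409 -0.116   0.006   0.5631] 32.3
start 5.609
5.401 5.4 
   green ['side'] [ 0.5424 -0.1154  0.006   0.5661] 32.4
start 10.445
9.366 9.365 
   orange ['top', 'side'] [0.6508 0.2204 0.006  0.4135] 23.7
start 5.053
4.639 4.627 
   orange ['top'] [0.6503 0.2204 0.006  0.415 ] 23.8
start 5.393
4.69 4.688 
   orange ['side'] [0.651  0.2206 0.006  0.4179] 23.9
```

```bash
cat > p1.py <<'E'
from p0 import *
z2=np.zeros(2); O={"top":z2,"side":z2}
x1={n:np.array((po[n][0],po[n][1],po[n][3])) for n in po}
for b in (boxes,{"top":boxes["top"]},{"side":boxes["side"]}):
    pp,_=fitpile(ims,b,list(x1),Z,x1,offs=O,it=2)
    for n in pp: print(list(b),n,np.round(pp[n][:2],4),round(np.degrees(pp[n][3]),1))
E
python3 p1.py
python3 - <<'E'
import json,numpy as np
from h import *
ch=json.load(open("ch2.json"))
for n,p in ch.items():
    print(n,"seat",world(p,[(-WELL[n][0]/2000,0,BAT[n][2]/2000)]).round(4),np.degrees(p[3]).round(1))
E
```

```text
start 21.784
13.728 13.545 13.543 
blue [0.464  0.2796 0.015  0.5877] 33.7
green [0.4613 0.2806 0.043  2.7948] 160.1
orange [0.4619 0.2791 0.067  1.7222] 98.7
pink [0.4642 0.2807 0.088  1.9804] 113.5
{'top': array([-0.44216623,  0.4173061 ]), 'side': array([0.10602828, 0.13750928])} 26.21702289581299
start 15.252
13.809 13.796 
['top', 'side'] blue [0.4628 0.2813] 33.9
['top', 'side'] green [0.4608 0.2813] 160.6
['top', 'side'] orange [0.4611 0.2804] 99.6
['top', 'side'] pink [0.4631 0.2816] 114.1
start 8.457
6.813 6.807 
['top'] blue [0.4624 0.2812] 34.2
['top'] green [0.4593 0.2821] 160.2
['top'] orange [0.4608 0.2804] 99.4
['top'] pink [0.4624 0.2813] 114.1
start 6.795
6.6 6.599 
['side'] blue [0.4633 0.2804] 32.9
['side'] green [0.4611 0.2805] 160.1
['side'] orange [0.4618 0.279 ] 98.6
['side'] pink [0.4641 0.2807] 113.5
blue seat [[0.464  0.0558 0.021 ]] 35.5
pink seat [[0.6444 0.0013 0.016 ]] 32.8
green seat [[ 0.5095 -0.136   0.019 ]] 32.9
orange seat [[0.6242 0.2088 0.017 ]] 23.7
```

```bash
python3 -c "
from st import *
go(.4632,.2814,.13,24)"
```

```text
t 2.40 pos [0.4592 0.291  0.2138] phi 17.04 tilt [ 0.005  0.002 -1.   ] q [ 0.52  0.01  1.89 -0.    1.23  0.22] F [ 0.1  0.3 -0.4] gap 49.9
lin total (now axes) [ 0.03  2.09 -0.26] norm 2.11 | twist total -1.21 | lin after twist [-0.    2.09 -0.26]
```

jog_arm(
  linear=[
    [0, 0.7, -0.26],
    [0, 0.7, 0],
    [0, 0.6, 0],
    [0, 0, 0],
    [0, 0, 0],
  ],
  twist=[-0.7, -0.5, 0, 0, 0],
)

```text
time_s: 2.82
position: [0.4661, 0.2813, 0.1346]
ee_rot: [0.693, -0.691, -0.151, 0.143]
force: [0.5, 0.2, 0.6]
finger_gap: 0.586
```

```bash
python3 -c "
from st import *
for k in range(4):
  go(.4632,.2814,.1005,24); r.camera('top')
im=r.camera('side'); cv2.imwrite('pics/s2.png',crop(im[:,:,::-1],(170,170,100,140),4)) "
```

```text
t 2.82 pos [0.4661 0.2813 0.1346] phi 23.98 tilt [ 0.011  0.005 -1.   ] q [ 0.5   0.07  1.98 -0.    1.08  0.08] F [0.5 0.2 0.6] gap 50.1
lin total (now axes) [-0.07  0.85  0.03] norm 0.86 | twist total -0.0 | lin after twist [-0.07  0.85  0.03]
t 2.87 pos [0.4657 0.2811 0.1344] phi 23.98 tilt [ 0.01   0.005 -1.   ] q [ 0.5   0.07  1.98 -0.    1.08  0.08] F [-0.1  0.1 -1.2] gap 50.3
lin total (now axes) [-0.05  0.85  0.03] norm 0.85 | twist total -0.0 | lin after twist [-0.05  0.85  0.03]
t 2.92 pos [0.4662 0.2815 0.1353] phi 24.00 tilt [ 0.011  0.006 -1.   ] q [ 0.5   0.07  1.98 -0.    1.08  0.08] F [-0.2 -0.2  0.8] gap 50.4
lin total (now axes) [-0.07  0.87  0.03] norm 0.87 | twist total -0.0 | lin after twist [-0.07  0.87  0.03]
t 2.97 pos [0.4669 0.2819 0.136 ] phi 24.01 tilt [ 0.013  0.007 -1.   ] q [ 0.5   0.07  1.98 -0.    1.08  0.08] F [-0.3  0.1  0.6] gap 50.0
lin total (now axes) [-0.09  0.89  0.03] norm 0.89 | twist total 0.0 | lin after twist [-0.09  0.89  0.03]
```

View pics/s2.png

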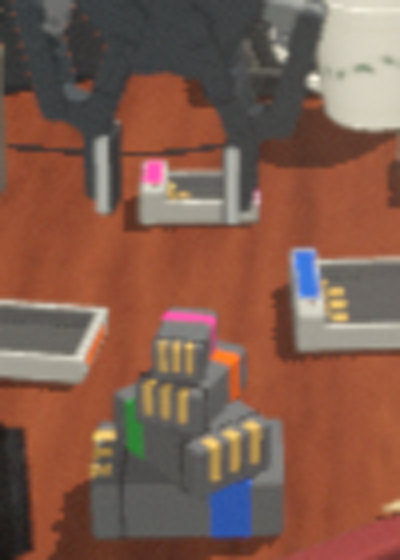

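```bash
python3 -c "
from st import *
for z in(.124,.129,.135): 
  for s in(-.025,.025): print(z,s,proj('side',[.4665+s*np.cos(.42),.2815+s*np.sin(.42),z]).round(1))
print(proj('side',[.4631,.2816,.098]))
go(.4632,.2814,.1005,24)"
```

```text
0.124 -0.025 [[227.4 239.1]]
0.124 0.025 [[200.6 237.3]]
0.129 -0.025 [[227.3 236.6]]
0.129 0.025 [[200.5 234.9]]
0.135 -0.025 [[227.3 233.7]]
0.135 0.025 [[200.4 232. ]]
[[215.68870053 251.16794847]]
t 3.07 pos [0.4674 0.2823 0.1367] phi 24.02 tilt [ 0.014  0.007 -1.   ] q [ 0.5   0.07  1.98 -0.    1.08  0.08] F [0.1 0.4 1.2] gap 49.9
lin total (now axes) [-0.1   0.9   0.02] norm 0.91 | twist total 0.0 | lin after twist [-0.1   0.9   0.02]
```

```bash
python3 -c "
from st import *
for k in range(2):
  im=r.camera('side'); go(.4632,.2814,.1005,24)
cv2.imwrite('pics/s3.png',crop(im[:,:,::-1],(180,150,70,100),6))
im=r.camera('top'); cv2.imwrite('pics/t3.png',crop(im[:,:,::-1],(100,170,130,100),6))
for c in CI: print(c,-CI[c][4].T@CI[c][5])
"
```

```text
t 3.12 pos [0.4673 0.2823 0.1366] phi 24.03 tilt [ 0.014  0.007 -1.   ] q [ 0.5   0.07  1.98 -0.    1.08  0.08] F [-0.8 -0.2  0.3] gap 49.9
lin total (now axes) [-0.1   0.9   0.02] norm 0.91 | twist total 0.01 | lin after twist [-0.1   0.9   0.02]
t 3.17 pos [0.4671 0.2822 0.1364] phi 24.03 tilt [ 0.014  0.007 -1.   ] q [ 0.5   0.07  1.98 -0.    1.08  0.08] F [-0.1  0.4 -0.4] gap 50.0
lin total (now axes) [-0.1   0.9   0.02] norm 0.9 | twist total 0.01 | lin after twist [-0.1   0.9   0.02]
top [ 0.4426507  -0.0272884   1.37455018]
side [0.01155077 0.90731661 0.52566485]
```

View pics/s3.png

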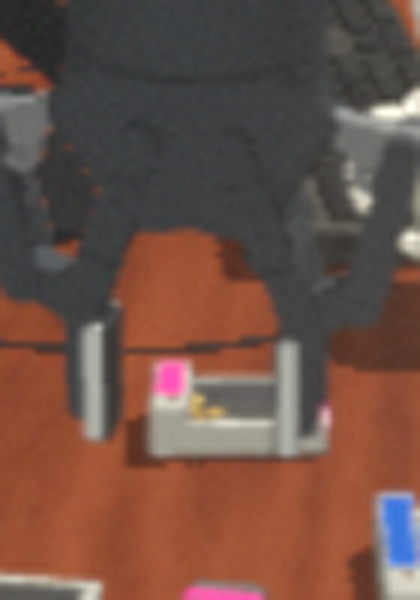

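View pics/t3.png

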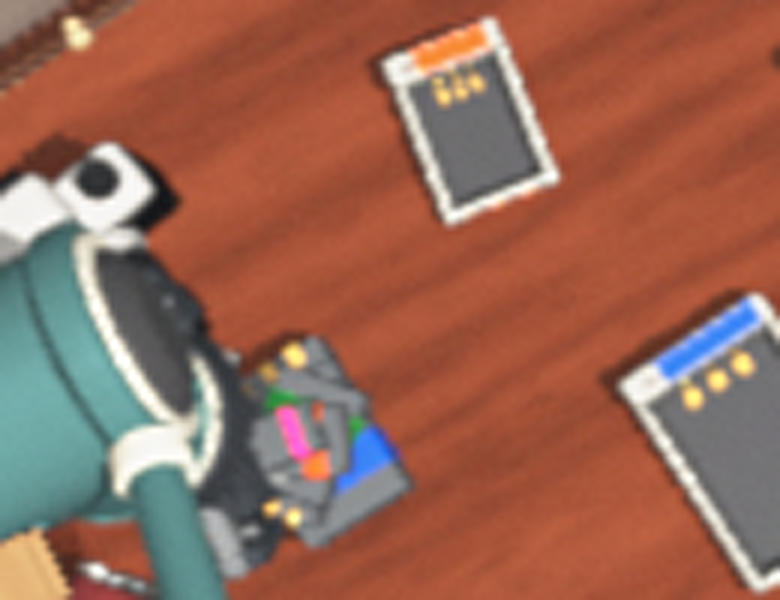

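```bash
python3 -c "
from h import *
s=cv2.imread('pics/side0.png'); cv2.imwrite('pics/s0g.png',crop(s,(170,60,80,80),7))
for z in(.203,.216,.23): 
  for a in(-.0427,.0427): print(z,a,proj('side',[.6745+a,0,z]).round(1), (proj('side',[.6745+a,0,z])[0]-(170,60))*7)
"
```

```text
0.203 -0.0427 [[225.1 146.5]] [385.39609497 605.68246175]
0.203 0.0427 [[196.8 141.3]] [187.72901564 568.90524241]
0.216 -0.0427 [[225.  141.3]] [384.96190768 569.28996754]
0.216 0.0427 [[196.6 136.2]] [186.50102297 533.62366597]
0.23 -0.0427 [[224.9 135.7]] [384.49018588 529.75142518]
0.23 0.0427 [[196.5 130.8]] [185.16728034 495.30377696]
```

View pics/s0g.png

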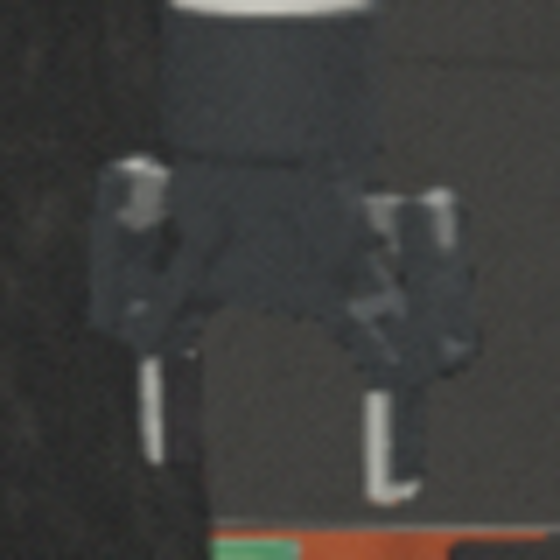

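```bash
python3 -c "
from h import *
s=cv2.imread('pics/top0.png'); cv2.imwrite('pics/t0g.png',crop(s,(205,90,80,120),5))
for z in(.203,.23,.243,.28): 
  for a in(-.0427,.0427): 
    for b in (-.011,.011): print(z,a,b,((proj('top',[.6745+a,b,z])[0]-(205,90))*5).round())
s=cv2.imread('pics/top1.png'); cv2.imwrite('pics/t1g.png',crop(s,(100,170,80,100),5))
"
```

```text
0.203 -0.0427 -0.011 [222. 452.]
0.203 -0.0427 0.011 [181. 451.]
0.203 0.0427 -0.011 [227. 294.]
0.203 0.0427 0.011 [186. 293.]
0.23 -0.0427 -0.011 [222. 444.]
0.23 -0.0427 0.011 [179. 443.]
0.23 0.0427 -0.011 [226. 282.]
0.23 0.0427 0.011 [184. 281.]
0.243 -0.0427 -0.011 [222. 440.]
0.243 -0.0427 0.011 [179. 439.]
0.243 0.0427 -0.011 [226. 277.]
0.243 0.0427 0.011 [183. 275.]
0.28 -0.0427 -0.011 [221. 428.]
0.28 -0.0427 0.011 [177. 426.]
0.28 0.0427 -0.011 [225. 259.]
0.28 0.0427 0.011 [181. 258.]
```

View pics/t0g.png

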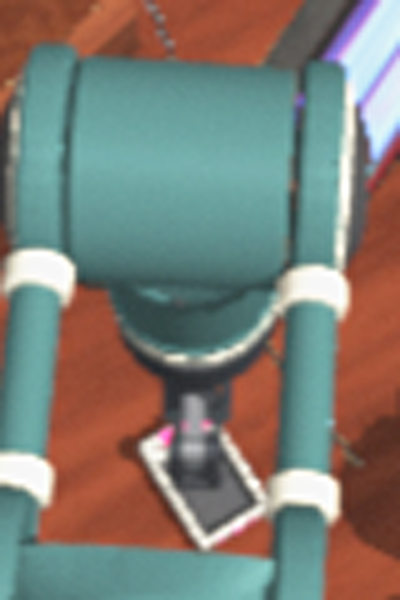

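View pics/t1g.png

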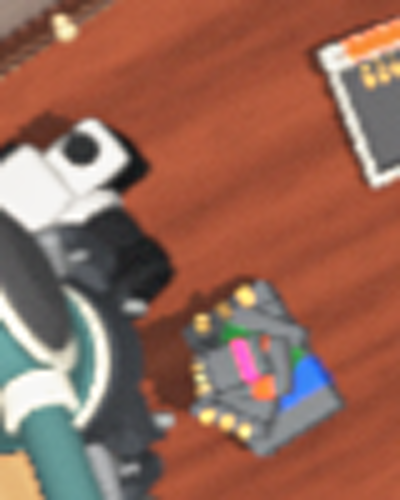

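```bash
python3 -c "
from h import *
s=cv2.imread('pics/side1.png'); cv2.imwrite('pics/s1g.png',crop(s,(170,110,90,100),6))
s=cv2.imread('pics/top1.png'); cv2.imwrite('pics/t1h.png',crop(s,(110,210,50,60),10))
for z in(.20,.215,.23,.245): 
  for a in(-.025,.025): 
    X=[.459+a*np.cos(.3),.291+a*np.sin(.3),z]; print(z,a,'top',((proj('top',X)[0]-(110,210))*10).round(),'side',((proj('side',X)[0]-(170,110))*6).round())
"
```

```text
0.2 -0.025 top [247. 423.] side [342. 565.]
0.2 0.025 top [200. 238.] side [180. 548.]
0.215 -0.025 top [231. 423.] side [342. 518.]
0.215 0.025 top [184. 236.] side [178. 500.]
0.23 -0.025 top [215. 423.] side [341. 469.]
0.23 0.025 top [168. 233.] side [176. 453.]
0.245 -0.025 top [199. 423.] side [341. 420.]
0.245 0.025 top [151. 231.] side [175. 404.]
```

View pics/s1g.png

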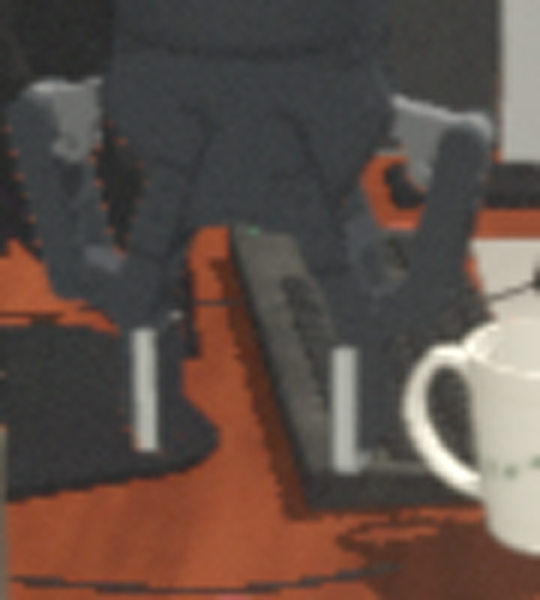

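View pics/t1h.png

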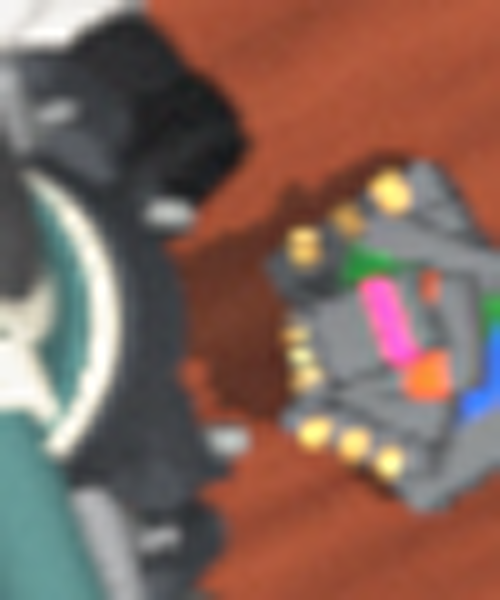

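jog_arm(
  linear=[
    [-0.1, 0.45, 0.02],
    [0, 0.45, 0],
    [0, 0, 0],
    [0, 0, 0],
    [0, 0, 0],
  ],
  twist=[0, 0, 0, 0, 0],
)

```text
time_s: 3.63
position: [0.4662, 0.2833, 0.1041]
ee_rot: [0.694, -0.689, -0.155, 0.139]
force: [-0.6, 0.3, 1.2]
finger_gap: 0.586
```

```bash
python3 -c "
from st import *
im=r.camera('side'); go(.4632,.2814,.1005,24)
cv2.imwrite('pics/s4.png',crop(im[:,:,::-1],(180,190,70,100),6))
p=pose()[0]
for dz in (-.011,0,.01,.02): print(dz,[((proj('side',p+[a*np.cos(.42)-b*np.sin(.42),a*np.sin(.42)+b*np.cos(.42),dz])[0]-(180,190))*6).round() for a in(-.03,.03) for b in(.011,)])
"
```

```text
t 3.68 pos [0.4666 0.2836 0.1046] phi 24.05 tilt [ 0.022  0.011 -1.   ] q [ 0.5   0.1   2.01 -0.    1.01  0.08] F [-0.2 -0.6  0.6] gap 50.1
lin total (now axes) [-0.1   0.1  -0.02] norm 0.14 | twist total 0.01 | lin after twist [-0.1   0.1  -0.02]
-0.011 [array([291., 404.]), array([ 98., 390.])]
0 [array([291., 372.]), array([ 97., 359.])]
0.01 [array([290., 343.]), array([ 96., 330.])]
0.02 [array([290., 313.]), array([ 95., 300.])]
```

View pics/s4.png

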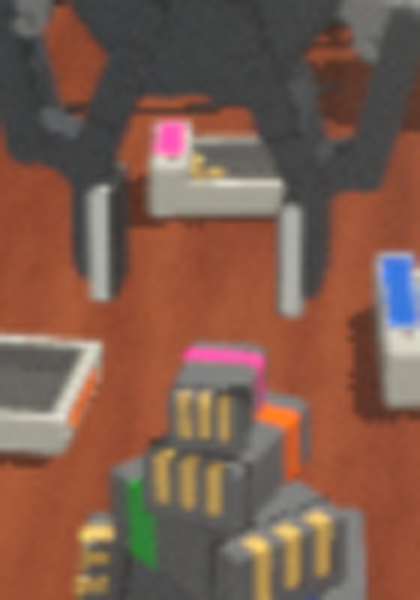

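jog_arm(
  linear=[
    [-0.1, 0.35, -0.03],
    [0, 0.3, 0],
    [0, 0, 0],
    [0, 0, 0],
    [0, 0, 0],
    [0, 0, 0],
  ],
  twist=[0, 0, 0, 0, 0, 0],
  fingers=32,
)

```text
time_s: 4.18
position: [0.4679, 0.2833, 0.0828]
ee_rot: [0.695, -0.688, -0.158, 0.136]
force: [-0.6, 0.3, 0.3]
finger_gap: 0.377
```

```bash
cat > look.py <<'E'
from st import *
import sys
def look(name,box=(180,190,70,100),f=6,tgt=(.4632,.2814,.0745,24)):
    im=r.camera('side'); go(*tgt)
    cv2.imwrite(f'pics/{name}.png',crop(im[:,:,::-1],box,f))
    p,ph,_,s=pose(); g=s['finger_gap']*.0854/2+.005
    for dz in (-.011,0,.01,.02): print(dz,[((proj('side',p+[a*np.cos(ph)-b*np.sin(ph),a*np.sin(ph)+b*np.cos(ph),dz])[0]-box[:2])*f).round() for a in(-g,g) for b in(.011,)])
E
python3 -c "
from look import *
look('s5')"
```

```text
t 4.23 pos [0.468  0.2834 0.0829] phi 24.05 tilt [ 0.029  0.016 -0.999] q [ 0.5   0.12  2.03 -0.    0.96  0.08] F [ 0.4  0.1 -0.6] gap 31.6
lin total (now axes) [-0.13  0.21  0.  ] norm 0.25 | twist total 0.01 | lin after twist [-0.13  0.21  0.  ]
-0.011 [array([259., 462.]), array([126., 452.])]
0 [array([258., 431.]), array([125., 421.])]
0.01 [array([258., 402.]), array([124., 393.])]
0.02 [array([257., 373.]), array([123., 364.])]
```

View pics/s5.png

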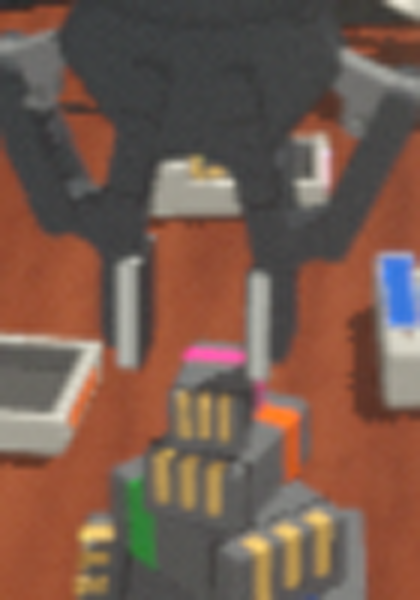

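jog_arm(
  linear=[
    [-0.13, -0.5, 0],
    [0, 0, 0],
    [0, -0.5, 0],
    [0, 0, 0],
    [0, -0.5, 0],
    [0, 0, 0],
  ],
  twist=[0, 0, 0, 0, 0, 0],
  fingers=40,
)

```text
time_s: 4.73
position: [0.4626, 0.281, 0.1451]
ee_rot: [0.695, -0.688, -0.159, 0.135]
force: [2.0, 0.1, 1.0]
finger_gap: 0.47
```

```bash
python3 -c "
from st import *
for k in range(3): go(.4632,.2814,.0745,24); r.camera('top')"
```

```text
t 4.73 pos [0.4626 0.281  0.1451] phi 24.05 tilt [ 0.031  0.017 -0.999] q [ 0.5   0.04  1.99 -0.    1.07  0.08] F [2.  0.1 1. ] gap 40.1
lin total (now axes) [0.02 1.76 0.  ] norm 1.76 | twist total 0.01 | lin after twist [0.02 1.76 0.  ]
t 4.78 pos [0.4609 0.28   0.1424] phi 24.05 tilt [ 0.027  0.015 -1.   ] q [ 0.5   0.04  1.99 -0.    1.07  0.08] F [-0.5 -1.2 -0.6] gap 40.3
lin total (now axes) [0.07 1.7  0.01] norm 1.7 | twist total 0.01 | lin after twist [0.07 1.7  0.01]
t 4.83 pos [0.4598 0.2794 0.141 ] phi 24.05 tilt [ 0.025  0.013 -1.   ] q [ 0.5   0.05  2.   -0.    1.07  0.08] F [-0.5 -0.2  0.4] gap 40.1
lin total (now axes) [0.1  1.66 0.01] norm 1.67 | twist total 0.01 | lin after twist [0.1  1.66 0.01]
```

jog_arm(
  linear=[
    [0.1, 0.56, 0],
    [0, 0.56, 0],
    [0, 0.56, 0],
  ],
  twist=[0, 0, 0],
)

```text
time_s: 5.13
position: [0.4686, 0.2838, 0.0752]
ee_rot: [0.695, -0.688, -0.16, 0.135]
force: [0.5, 1.3, -0.5]
finger_gap: 0.465
```

```bash
python3 -c "
from look import *
for k in range(4): go(.4632,.2814,.073,24); r.camera('top')
look('s6')"
```

```text
t 5.13 pos [0.4686 0.2838 0.0752] phi 24.05 tilt [ 0.033  0.018 -0.999] q [ 0.5   0.13  2.04 -0.    0.94  0.08] F [ 0.5  1.3 -0.5] gap 39.7
lin total (now axes) [-0.15  0.05 -0.  ] norm 0.16 | twist total 0.01 | lin after twist [-0.15  0.05 -0.  ]
t 5.18 pos [0.4649 0.2817 0.0695] phi 24.04 tilt [ 0.025  0.013 -1.   ] q [ 0.5   0.14  2.04 -0.    0.93  0.08] F [-0.9 -1.2 -4.7] gap 39.8
lin total (now axes) [-0.04 -0.09  0.01] norm 0.1 | twist total 0.01 | lin after twist [-0.04 -0.09  0.01]
t 5.23 pos [0.4642 0.2814 0.0708] phi 24.05 tilt [ 0.023  0.012 -1.   ] q [ 0.5   0.13  2.04 -0.    0.94  0.08] F [-0.4  0.  -1.3] gap 40.2
lin total (now axes) [-0.02 -0.06  0.01] norm 0.06 | twist total 0.01 | lin after twist [-0.02 -0.06  0.01]
t 5.28 pos [0.4655 0.2821 0.0729] phi 24.05 tilt [ 0.026  0.014 -1.   ] q [ 0.5   0.13  2.04 -0.    0.94  0.08] F [-0.4 -0.1  0.1] gap 39.6
lin total (now axes) [-0.06 -0.    0.01] norm 0.06 | twist total 0.01 | lin after twist [-0.06 -0.    0.01]
t 5.38 pos [0.4681 0.2836 0.0761] phi 24.05 tilt [ 0.031  0.017 -0.999] q [ 0.5   0.13  2.04 -0.    0.94  0.08] F [ 0.4 -0.5  1.3] gap 39.7
lin total (now axes) [-0.13  0.04 -0.  ] norm 0.14 | twist total 0.01 | lin after twist [-0.13  0.04 -0.  ]
-0.011 [array([271., 482.]), array([114., 470.])]
0 [array([271., 451.]), array([113., 440.])]
0.01 [array([271., 423.]), array([112., 411.])]
0.02 [array([270., 394.]), array([111., 383.])]
```

View pics/s6.png

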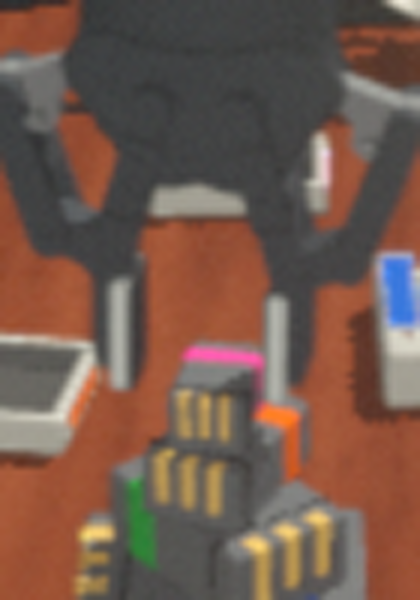

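```bash
python3 -c "
from look import *
for k in range(6): go(.4632,.2814,.073,24); r.camera('top')"|grep pos
```

```text
t 5.38 pos [0.4681 0.2836 0.0761] phi 24.05 tilt [ 0.031  0.017 -0.999] q [ 0.5   0.13  2.04 -0.    0.94  0.08] F [ 0.4 -0.5  1.3] gap 39.7
t 5.43 pos [0.4688 0.284  0.077 ] phi 24.05 tilt [ 0.033  0.018 -0.999] q [ 0.5   0.13  2.04 -0.    0.94  0.08] F [-0.4  0.5 -0.3] gap 40.0
t 5.48 pos [0.4691 0.2841 0.0774] phi 24.05 tilt [ 0.034  0.018 -0.999] q [ 0.5   0.13  2.04 -0.    0.94  0.08] F [-0.   0.7 -0.2] gap 39.4
t 5.53 pos [0.4692 0.2842 0.0776] phi 24.05 tilt [ 0.034  0.018 -0.999] q [ 0.5   0.13  2.04 -0.    0.94  0.08] F [0.6 0.1 0.5] gap 40.2
t 5.58 pos [0.4691 0.2842 0.0776] phi 24.05 tilt [ 0.034  0.018 -0.999] q [ 0.5   0.13  2.04 -0.    0.94  0.08] F [-0.3  0.8  0.2] gap 39.9
t 5.63 pos [0.469  0.2841 0.0774] phi 24.05 tilt [ 0.034  0.018 -0.999] q [ 0.5   0.13  2.04 -0.    0.94  0.08] F [ 0.6 -0.1 -0.5] gap 40.2
```

jog_arm(
  linear=[
    [-0.24, 0.2, 0],
  ],
  twist=[0],
)

```text
time_s: 5.77
position: [0.4633, 0.2817, 0.0713]
ee_rot: [0.696, -0.687, -0.162, 0.132]
force: [0.2, 1.0, 0.3]
finger_gap: 0.471
```

```bash
python3 -c "
from look import *
for k in range(6): go(.4645,.282,.073,24); r.camera('top')"|grep pos
```

```text
t 5.77 pos [0.4633 0.2817 0.0713] phi 24.04 tilt [ 0.039  0.021 -0.999] q [ 0.5   0.12  2.06 -0.    0.92  0.08] F [0.2 1.  0.3] gap 40.2
t 5.82 pos [0.4588 0.2795 0.068 ] phi 24.04 tilt [ 0.032  0.017 -0.999] q [ 0.5   0.12  2.07 -0.    0.92  0.08] F [-1.7 -2.  -0.9] gap 40.2
t 5.87 pos [0.4581 0.2791 0.0675] phi 24.06 tilt [ 0.031  0.016 -0.999] q [ 0.5   0.12  2.07 -0.    0.92  0.08] F [-0.1 -0.1 -1.7] gap 40.2
t 5.92 pos [0.4587 0.2794 0.0678] phi 24.06 tilt [ 0.031  0.017 -0.999] q [ 0.5   0.12  2.06 -0.    0.92  0.08] F [-0.8  0.4  0.3] gap 40.2
t 5.97 pos [0.4593 0.2798 0.0682] phi 24.06 tilt [ 0.032  0.017 -0.999] q [ 0.5   0.12  2.06 -0.    0.92  0.08] F [0.7 0.3 0.8] gap 39.8
t 6.02 pos [0.4599 0.28   0.0685] phi 24.05 tilt [ 0.033  0.018 -0.999] q [ 0.5   0.12  2.06 -0.    0.92  0.08] F [ 0.6 -0.   0.9] gap 40.2
```

jog_arm(
  linear=[
    [0.11, -0.06, 0],
  ],
  twist=[0],
)

```text
time_s: 6.15
position: [0.4633, 0.2815, 0.0708]
ee_rot: [0.695, -0.688, -0.16, 0.135]
force: [-0.9, -0.7, -0.4]
finger_gap: 0.471
```

```bash
python3 -c "
from look import *
for k in range(6): go(.4645,.282,.071,24); r.camera('top')
look('s7')"|grep -v lin
```

```text
t 6.15 pos [0.4633 0.2815 0.0708] phi 24.06 tilt [ 0.032  0.017 -0.999] q [ 0.5   0.13  2.05 -0.    0.93  0.08] F [-0.9 -0.7 -0.4] gap 40.2
t 6.20 pos [0.4652 0.2824 0.072 ] phi 24.05 tilt [ 0.035  0.018 -0.999] q [ 0.5   0.13  2.05 -0.    0.93  0.08] F [ 1.5 -0.5  0.3] gap 40.2
t 6.25 pos [0.4654 0.2825 0.0721] phi 24.05 tilt [ 0.035  0.019 -0.999] q [ 0.5   0.13  2.05 -0.    0.93  0.08] F [-0.4  0.4  0.4] gap 39.9
t 6.30 pos [0.4651 0.2824 0.0719] phi 24.05 tilt [ 0.035  0.019 -0.999] q [ 0.5   0.13  2.05 -0.    0.93  0.08] F [ 0.4  0.1 -0.1] gap 40.1
t 6.35 pos [0.4647 0.2822 0.0717] phi 24.05 tilt [ 0.034  0.018 -0.999] q [ 0.5   0.13  2.05 -0.    0.93  0.08] F [-0.1 -1.   0.6] gap 40.0
t 6.40 pos [0.4645 0.2821 0.0715] phi 24.05 tilt [ 0.034  0.018 -0.999] q [ 0.5   0.13  2.05 -0.    0.93  0.08] F [-0.2 -0.3  0.4] gap 40.1
t 6.50 pos [0.4642 0.2819 0.0713] phi 24.05 tilt [ 0.033  0.018 -0.999] q [ 0.5   0.13  2.05 -0.    0.93  0.08] F [-1.4  0.1 -0.4] gap 39.8
-0.011 [array([285., 497.]), array([127., 485.])]
0 [array([285., 466.]), array([126., 454.])]
0.01 [array([285., 437.]), array([125., 426.])]
0.02 [array([284., 409.]), array([124., 398.])]
```

View pics/s7.png

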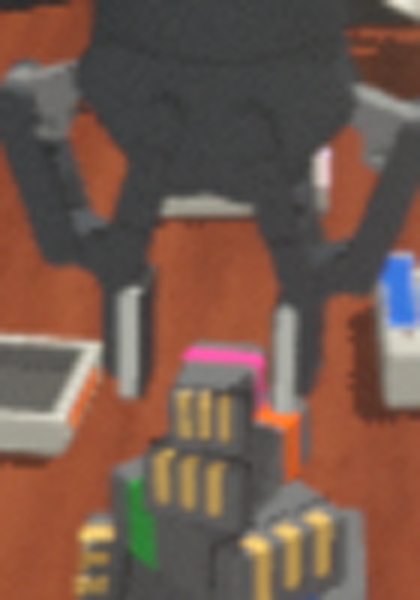

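jog_arm(
  linear=[
    [0, 0, 0],
    [0, 0, 0],
    [0, 0, 0],
    [0, 0, 0],
  ],
  twist=[0, 0, 0, 0],
  fingers=15,
  newtons=30,
)

```text
time_s: 6.83
position: [0.4642, 0.2819, 0.0714]
ee_rot: [0.695, -0.688, -0.16, 0.134]
force: [0.1, -0.3, 0.8]
finger_gap: 0.266
```

```bash
python3 -c "
from look import *
look('s8')"|grep -v lin
```

```text
t 6.88 pos [0.4642 0.282  0.0714] phi 24.05 tilt [ 0.033  0.018 -0.999] q [ 0.5   0.13  2.05 -0.    0.93  0.08] F [ 0.5  0.2 -0.7] gap 23.3
-0.011 [array([259., 494.]), array([153., 486.])]
0 [array([258., 464.]), array([152., 456.])]
0.01 [array([258., 435.]), array([151., 428.])]
0.02 [array([257., 407.]), array([151., 399.])]
```

View pics/s8.png

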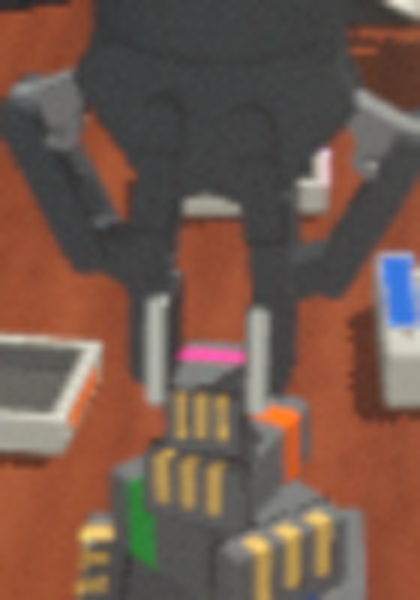

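```bash
cat > plan.py <<'E'
from st import *
def plan(x,y,z,phideg,n,ntw=None):
    p,ph,ay,s=pose(); d=np.array([x,y,z])-p
    tw=-((np.radians(phideg)-ph+np.pi)%(2*np.pi)-np.pi)/.1
    rows=[];tws=[]; rem=tw
    for k in range(n):
        c,sn=np.cos(ph),np.sin(ph); v=d/n/.04
        rows.append([round(float(c*v[0]+sn*v[1]),2),round(float(-v[2]),2),round(float(-sn*v[0]+c*v[1]),2)])
        t=float(np.clip(tw/max(n,1),-1,1)); t=round(t,2); tws.append(t); ph-=t*.1; rem-=t
    print("t",round(s["time_s"],2),"pos",p.round(4),"phi",round(float(np.degrees(pose()[1])),1),"tilt",ay.round(3)[:2]); print(rows); print(tws,"rem twist",round(rem,2),"norm",np.linalg.norm(rows[0]).round(2))
E
python3 -c "
from plan import *
plan(.6455,.0013,.16,-57.2,12)"
```

```text
t 6.88 pos [0.4642 0.282  0.0714] phi 24.0 tilt [0.033 0.018]
[[0.11, -0.18, -0.69], [0.17, -0.18, -0.67], [0.24, -0.18, -0.65], [0.31, -0.18, -0.63], [0.37, -0.18, -0.59], [0.42, -0.18, -0.55], [0.48, -0.18, -0.51], [0.52, -0.18, -0.46], [0.57, -0.18, -0.4], [0.61, -0.18, -0.34], [0.64, -0.18, -0.28], [0.66, -0.18, -0.22]]
[1.0, 1.0, 1.0, 1.0, 1.0, 1.0, 1.0, 1.0, 1.0, 1.0, 1.0, 1.0] rem twist 2.18 norm 0.72
```

jog_arm(
  linear=[
    [0, -0.8, 0],
    [0, -0.8, 0],
    [0, -0.6, 0],
  ],
  twist=[0, 0, 0],
)

```text
time_s: 7.13
position: [0.4551, 0.277, 0.153]
ee_rot: [0.693, -0.69, -0.154, 0.141]
force: [0.5, -0.9, -0.3]
finger_gap: 0.272
```

```bash
python3 -c "
from plan import *
for k in range(3): r.camera('side')
plan(.6455,.0013,.15,-57.2,12)
r.camera('side')
cv2.imwrite('pics/s9.png',crop(r.camera('side')[:,:,::-1],(170,170,100,140),4))"
```

```text
t 7.28 pos [0.4573 0.2782 0.1547] phi 24.0 tilt [0.023 0.012]
[[0.12, 0.01, -0.69], [0.19, 0.01, -0.67], [0.26, 0.01, -0.65], [0.32, 0.01, -0.62], [0.38, 0.01, -0.58], [0.44, 0.01, -0.54], [0.49, 0.01, -0.5], [0.54, 0.01, -0.45], [0.58, 0.01, -0.39], [0.61, 0.01, -0.33], [0.64, 0.01, -0.27], [0.67, 0.01, -0.2]]
[1.0, 1.0, 1.0, 1.0, 1.0, 1.0, 1.0, 1.0, 1.0, 1.0, 1.0, 1.0] rem twist 2.18 norm 0.7
```

View pics/s9.png

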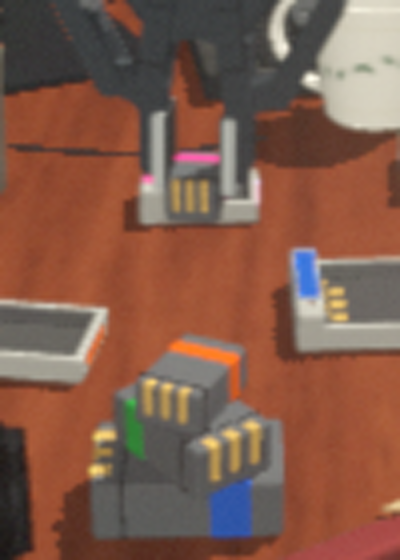

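jog_arm(
  linear=[
    [0.12, 0, -0.69],
    [0.19, 0, -0.67],
    [0.26, 0, -0.65],
    [0.32, 0, -0.62],
    [0.38, 0, -0.58],
    [0.44, 0, -0.54],
    [0.49, 0, -0.5],
    [0.54, 0, -0.45],
    [0.58, 0, -0.39],
    [0.61, 0, -0.33],
    [0.64, 0, -0.27],
    [0.67, 0, -0.2],
  ],
  twist=[1, 1, 1, 1, 1, 1, 1, 1, 1, 1, 1, 1],
)

```text
time_s: 8.38
position: [0.6244, -0.0141, 0.1209]
ee_rot: [-0.645, 0.65, -0.294, 0.275]
force: [0.6, 0.4, -0.7]
finger_gap: 0.271
```

```bash
python3 -c "
from plan import *
for k in range(6): r.camera('side')
go(.6455,.0013,.15,-57.2)
plan(.6455,.0013,.10,-57.2,4)"
```

```text
t 8.68 pos [ 0.6242 -0.0122  0.1222] phi -47.08 tilt [-0.026  0.005 -1.   ] q [-0.06  0.26  1.79  0.    1.12  0.76] F [ 0.1 -0.2  0.1] gap 23.5
lin total (now axes) [ 0.12 -0.69  0.62] norm 0.94 | twist total 1.77 | lin after twist [ 0.01 -0.69  0.63]
t 8.68 pos [ 0.6242 -0.0122  0.1222] phi -47.1 tilt [-0.026  0.005]
[[0.03, 0.14, 0.15], [0.02, 0.14, 0.16], [0.02, 0.14, 0.16], [0.01, 0.14, 0.16]]
[0.44, 0.44, 0.44, 0.44] rem twist 0.01 norm 0.21
```

jog_arm(
  linear=[
    [0.06, 0, 0.31],
    [0.03, 0, 0.32],
  ],
  twist=[0.89, 0.89],
)

```text
time_s: 8.85
position: [0.6425, 0.0029, 0.1207]
ee_rot: [-0.617, 0.624, -0.35, 0.329]
force: [-0.0, 0.2, -0.4]
finger_gap: 0.268
```

```bash
python3 -c "
from plan import *
for k in range(6): r.camera('side')
go(.6455,.0013,.06,-57.2)"
```

```text
t 9.15 pos [0.6427 0.0021 0.121 ] phi -57.10 tilt [-0.029  0.005 -1.   ] q [-0.04  0.29  1.74  0.    1.13  0.96] F [-0.1  0.2  0. ] gap 23.3
lin total (now axes) [0.05 1.53 0.05] norm 1.53 | twist total 0.02 | lin after twist [0.05 1.53 0.05]
```

```bash
cat > grasp.py <<'E'
from plan import *
from scipy.spatial.transform import Rotation as Ro
import json
def T(p,q): 
    M=np.eye(4); M[:3,:3]=Ro.from_quat([q[1],q[2],q[3],q[0]]).as_matrix(); M[:3,3]=p; return M
def Tb(x,y,z,yaw): 
    M=np.eye(4); M[:3,:3]=Ro.from_euler("z",yaw,degrees=True).as_matrix(); M[:3,3]=(x,y,z); return M
def cur(): s=r.state(); return T(np.array(s["position"],float),np.array(s["ee_rot"],float))
def save(n,rel): json.dump(rel.tolist(),open(f"g_{n}.json","w"))
def bat(n):
    B=cur()@np.array(json.load(open(f"g_{n}.json"))); return B
SEAT={"blue":(.464,.0558,.021,35.5),"pink":(.6444,.0013,.016,32.8),"green":(.5095,-.136,.019,32.9),"orange":(.6242,.2088,.017,23.7)}
def report(n,dz=0.0):
    B=bat(n); S=SEAT[n]; M=cur(); yaw=np.degrees(np.arctan2(B[1,0],B[0,0])); 
    d=np.array(S[:3])+[0,0,dz]-B[:3,3]; 
    l,w,h=np.array(BAT[n])/2000; low=min((B@[a*l,b*w,-h,1])[2] for a in(1,-1) for b in(1,-1))
    u=Ro.from_matrix(M[:3,:3]).inv().apply(d)/.04
    Ls=Ro.from_euler('z',-S[3],degrees=True).apply(d)*1000
    print(n,"t",round(r.state()["time_s"],2),"bat",B[:3,3].round(4),"yaw",yaw.round(1),"tgt",S[3],"up",B[:2,2].round(3),"low corner",low.round(4),"| err mm in charger frame",Ls.round(1),"| lin",u.round(2),"twist",round(np.radians(yaw-S[3])/.1,2),"TCP",M[:3,3].round(4),"F",np.round(r.state()["force"],1))
E
python3 - <<'E'
from grasp import *
# pink pick pose
q=np.array([.695,-.688,-.16,.1345]); q/=np.linalg.norm(q)
save("pink",np.linalg.inv(T((.4642,.2820,.0714),q))@Tb(.4631,.2816,.088,114.1))
report("pink",.02)
E
```

```text
pink t 9.15 bat [0.643  0.0025 0.1377] yaw 33.0 tgt 32.8 up [ 0.052 -0.035] low corner 0.1265 | err mm in charger frame [   0.5   -1.8 -101.7] | lin [0.1  2.54 0.07] twist 0.03 TCP [0.6427 0.0021 0.121 ] F [-0.1  0.2  0. ]
```

jog_arm(
  linear=[
    [0.1, 0.5, 0.07],
    [0, 0.4, 0],
    [0, 0, 0],
    [0, 0, 0],
    [0, 0.5, 0],
    [0, 0.4, 0],
    [0, 0, 0],
    [0, 0, 0],
  ],
  twist=[0, 0, 0, 0, 0, 0, 0, 0],
)

```text
time_s: 9.82
position: [0.6461, -0.0005, 0.0542]
ee_rot: [-0.62, 0.625, -0.343, 0.328]
force: [-0.2, 0.8, 1.1]
finger_gap: 0.272
```

```bash
python3 -c "
from grasp import *
for k in range(6): r.camera('side')
report('pink',.008)
cv2.imwrite('pics/s10.png',crop(r.camera('side')[:,:,::-1],(170,150,100,100),6))"
```

```text
pink t 10.12 bat [0.647  0.     0.0713] yaw 33.4 tgt 32.8 up [ 0.042 -0.034] low corner 0.0603 | err mm in charger frame [ -1.5   2.5 -47.3] | lin [-0.05  1.18 -0.02] twist 0.11 TCP [ 6.469e-01 -4.000e-04  5.460e-02] F [ 0.8 -0.8 -1. ]
```

View pics/s10.png

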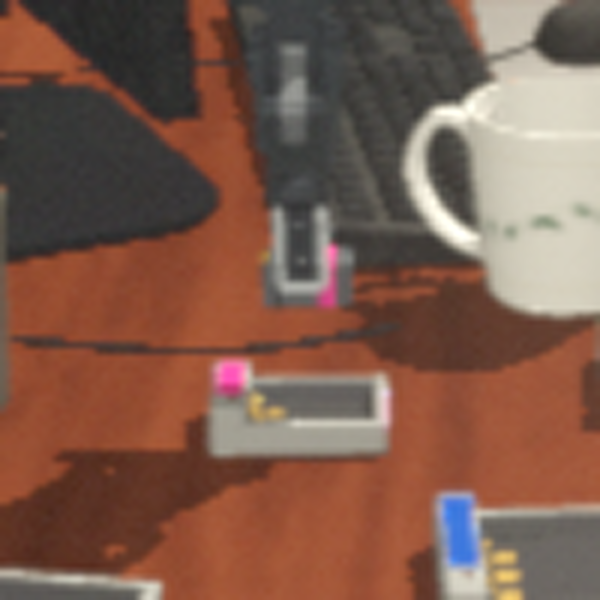

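jog_arm(
  linear=[
    [-0.05, 0.9, -0.02],
  ],
  twist=[0.1],
)

```text
time_s: 10.25
position: [0.6523, 0.0005, 0.0268]
ee_rot: [0.621, -0.62, 0.34, -0.337]
force: [2.2, -0.3, 1.8]
finger_gap: 0.274
```

```bash
cat >> grasp.py <<'E'
def over(n,name,box,f=6,cam='side'):
    im=crop(r.camera(cam)[:,:,::-1],box,f).copy(); B=bat(n); c=boxc(n); W=c@B[:3,:3].T+B[:3,3]
    draw(im,cam,W,E12,(255,255,0),box[:2],f); cv2.imwrite(f'pics/{name}.png',im)
E
python3 -c "
from grasp import *
for k in range(6): r.camera('top')
report('pink',.003)
over('pink','s11',(190,180,70,60),10)"
```

```text
pink t 10.55 bat [0.6453 0.0014 0.0363] yaw 32.9 tgt 32.8 up [ 0.041 -0.034] low corner 0.0254 | err mm in charger frame [ -0.8   0.4 -17.3] | lin [-0.    0.43 -0.01] twist 0.01 TCP [0.6451 0.0009 0.0197] F [-0.4 -0.3 -0.3]
```

View pics/s11.png

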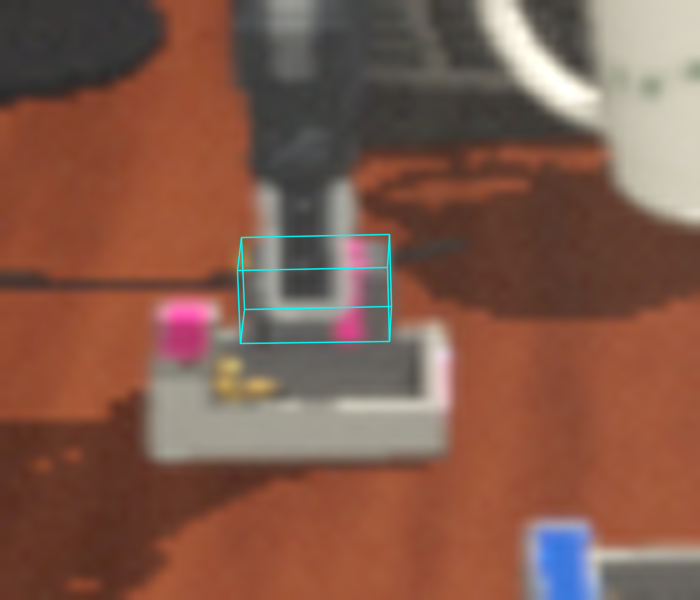

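jog_arm(
  linear=[
    [0, 0.46, 0],
  ],
  twist=[0],
)

```text
time_s: 10.68
position: [0.6501, 0.0008, 0.0069]
ee_rot: [-0.62, 0.621, -0.342, 0.335]
force: [1.2, 0.3, 0.3]
finger_gap: 0.273
```

```bash
python3 -c "
from grasp import *
for k in range(6): r.camera('top')
report('pink',.000)
over('pink','s12',(190,180,70,60),10)"
```

```text
pink t 10.98 bat [0.646  0.0014 0.0194] yaw 32.9 tgt 32.8 up [ 0.039 -0.034] low corner 0.0085 | err mm in charger frame [-1.4  0.8 -3.4] | lin [-0.02  0.08 -0.03] twist 0.01 TCP [0.6459 0.0009 0.0027] F [-0.3  0.1 -0.5]
```

View pics/s12.png

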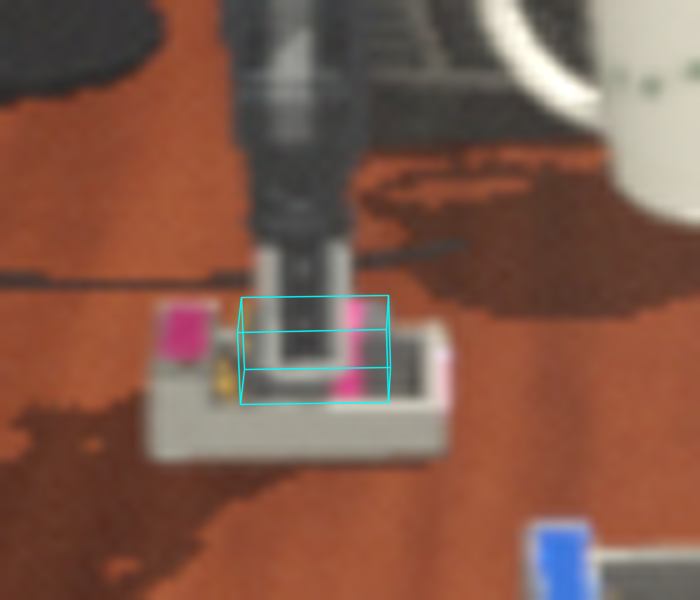

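Aligned; lower the last 2 mm and release by a small opening.

jog_arm(
  linear=[
    [-0.02, 0.06, -0.02],
    [0, 0, 0],
    [0, 0, 0],
    [0, 0, 0],
  ],
  twist=[0, 0, 0, 0],
  fingers=36,
)

```text
time_s: 11.37
position: [0.6464, 0.0011, 0.0026]
ee_rot: [-0.62, 0.622, -0.343, 0.334]
force: [0.1, -0.2, -0.1]
finger_gap: 0.423
```

jog_arm(
  linear=[
    [0, -0.8, 0],
    [0, -0.8, 0],
    [0, -0.8, 0],
    [0, -0.8, 0],
  ],
  twist=[0, 0, 0, 0],
)

```text
time_s: 11.7
position: [0.6397, 0.001, 0.1235]
ee_rot: [-0.616, 0.625, -0.35, 0.327]
force: [0.9, -0.3, -0.2]
finger_gap: 0.421
```

```bash
python3 -c "
from grasp import *
for k in range(4): r.camera('top')
im=r.camera('side'); cv2.imwrite('pics/s13.png',crop(im[:,:,::-1],(180,190,100,80),8)); cv2.imwrite('pics/side2.png',im[:,:,::-1])
im=r.camera('top'); cv2.imwrite('pics/t13.png',crop(im[:,:,::-1],(130,150,160,120),5)); cv2.imwrite('pics/top2.png',im[:,:,::-1])
go(.461,.28,.15,10)"
```

```text
t 12.00 pos [0.6395 0.001  0.1216] phi -57.22 tilt [-0.035  0.004 -0.999] q [-0.04  0.29  1.75  0.    1.14  0.96] F [-0.  -0.4 -1. ] gap 35.9
lin total (now axes) [-8.28 -0.71  0.03] norm 8.31 | twist total -11.73 | lin after twist [-3.18 -0.71  7.64]
```

View pics/s13.png

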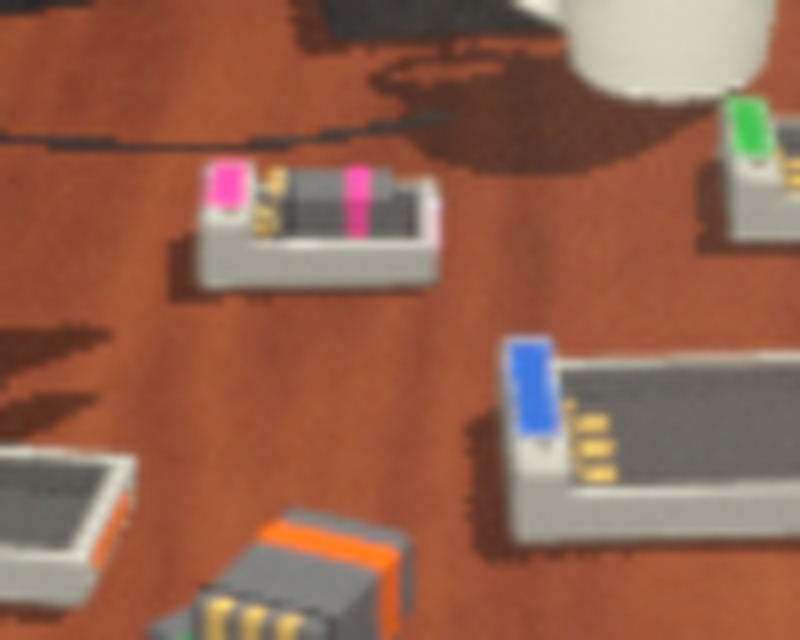

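View pics/t13.png

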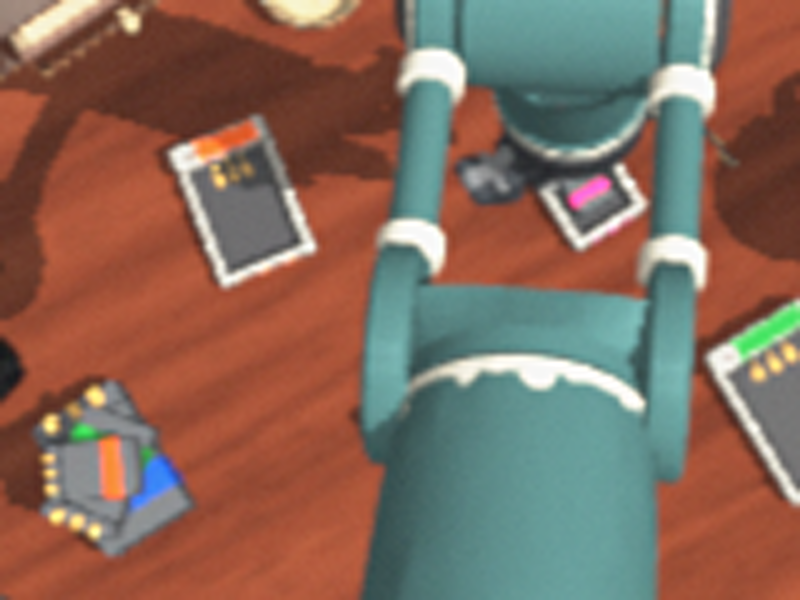

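```bash
cat > pf.py <<'E'
from ren import *
def pile(k,names,x0,boxes=dict(top=(132,222,40,40),side=(190,246,54,58))):
    ims={c:cv2.imread(f"pics/{c}{k}.png")[:,:,::-1] for c in("top","side")}
    Z=dict(blue=.015,green=.043,orange=.067,pink=.088); z2=np.zeros(2); O={"top":z2,"side":z2}
    x={n:np.array(x0[n]) for n in names}
    po,_=fitpile(ims,boxes,names,Z,x,offs=O,it=2)
    for n in po: print(n,np.round(po[n][:2],4),round(np.degrees(po[n][3]),1))
    show(f"pics/pf{k}.png",ims,boxes,po,O)
E
python3 -c "
from pf import *
pile(2,['blue','green','orange'],dict(blue=(.4628,.2813,.592),green=(.4608,.2813,2.803),orange=(.4611,.2804,1.738)))
from plan import *
plan(.4625,.2804,.16,9.6,12)"
```

```text
start 13.549
13.322 13.321 
blue [0.4627 0.2813] 33.9
green [0.4606 0.2815] 160.6
orange [0.461  0.2799] 98.6
t 12.0 pos [0.6395 0.001  0.1216] phi -57.2 tilt [-0.035  0.004]
[[-0.69, -0.08, 0.01], [-0.69, -0.08, 0.07], [-0.68, -0.08, 0.14], [-0.66, -0.08, 0.2], [-0.64, -0.08, 0.27], [-0.61, -0.08, 0.33], [-0.57, -0.08, 0.38], [-0.53, -0.08, 0.44], [-0.49, -0.08, 0.49], [-0.44, -0.08, 0.53], [-0.39, -0.08, 0.57], [-0.33, -0.08, 0.61]]
[-0.97, -0.97, -0.97, -0.97, -0.97, -0.97, -0.97, -0.97, -0.97, -0.97, -0.97, -0.97] rem twist -0.02 norm 0.69
```

View pics/pf2.png

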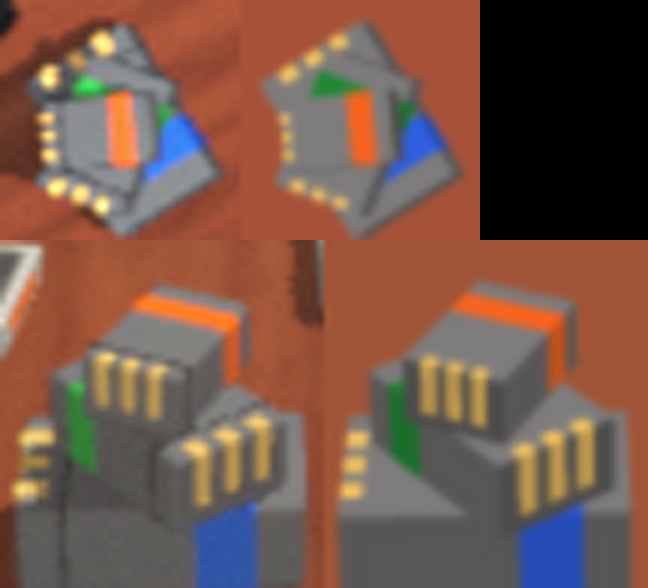

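jog_arm(
  linear=[
    [-0.69, -0.2, 0.01],
    [-0.69, -0.15, 0.07],
    [-0.68, -0.1, 0.14],
    [-0.66, -0.05, 0.2],
    [-0.64, 0, 0.27],
    [-0.61, 0, 0.33],
    [-0.57, 0, 0.38],
    [-0.53, 0, 0.44],
    [-0.49, 0, 0.49],
    [-0.44, 0, 0.53],
    [-0.39, 0, 0.57],
    [-0.33, 0, 0.61],
  ],
  twist=[-0.97, -0.97, -0.97, -0.97, -0.97, -0.97, -0.97, -0.97, -0.97, -0.97, -0.97, -0.97],
  fingers=55,
)

```text
time_s: 13.0
position: [0.4347, 0.2792, 0.1256]
ee_rot: [0.703, -0.702, -0.046, 0.102]
force: [-0.7, 0.3, 0.9]
finger_gap: 0.64
```

```bash
python3 -c "
from plan import *
for k in range(6): r.camera('side')
go(.462,.28,.10,8.8)"
```

```text
t 13.30 pos [0.437  0.2782 0.1267] phi 11.74 tilt [-0.076 -0.007 -0.997] q [0.5  0.09 1.98 0.03 1.14 0.28] F [ 0.8  0.9 -0.6] gap 55.0
lin total (now axes) [ 0.62  0.67 -0.08] norm 0.92 | twist total 0.51 | lin after twist [ 0.63  0.67 -0.05]
```

jog_arm(
  linear=[
    [0.35, 0.3, -0.05],
    [0, 0, 0],
    [0, 0, 0],
    [0, 0, 0],
    [0.3, 0, 0],
    [0, 0, 0],
    [0, 0, 0],
    [0, 0, 0],
  ],
  twist=[0, 0, 0, 0, 0.5, 0, 0, 0],
)

```text
time_s: 13.97
position: [0.4638, 0.2759, 0.1128]
ee_rot: [-0.704, 0.706, 0.022, -0.078]
force: [-0.6, -0.1, 1.0]
finger_gap: 0.643
```

```bash
python3 -c "
from plan import *
for k in range(6): r.camera('side')
go(.462,.28,.10,8.8)"
```

```text
t 14.27 pos [0.4636 0.2761 0.1125] phi 8.20 tilt [-0.079 -0.008 -0.997] q [0.47 0.15 1.94 0.03 1.13 0.31] F [-0.3 -0.5 -0.4] gap 54.9
lin total (now axes) [-0.02  0.31  0.1 ] norm 0.33 | twist total -0.11 | lin after twist [-0.02  0.31  0.1 ]
```

jog_arm(
  linear=[
    [0, -1, 0.1],
  ],
  twist=[-0.1],
)

```text
time_s: 14.35
position: [0.4598, 0.2769, 0.1446]
ee_rot: [-0.701, 0.707, 0.02, -0.087]
force: [-0.9, -0.3, -0.3]
finger_gap: 0.644
```

```bash
python3 -c "
from plan import *
for k in range(8): r.camera('side')
go(.462,.28,.10,8.8)"
```

```text
t 14.75 pos [0.4653 0.28   0.1513] phi 8.77 tilt [-0.081 -0.009 -0.997] q [0.48 0.12 1.9  0.03 1.2  0.31] F [ 0.5 -0.4 -0.5] gap 55.0
lin total (now axes) [-0.08  1.28  0.01] norm 1.28 | twist total -0.01 | lin after twist [-0.08  1.28  0.01]
```

jog_arm(
  linear=[
    [0, 0.5, 0],
    [0, 0.5, 0],
    [0, 0.5, 0],
    [0, 0.5, 0],
    [0, 0, 0],
    [0, 0, 0],
  ],
  twist=[0, 0, 0, 0, 0, 0],
)

```text
time_s: 15.25
position: [0.4562, 0.2777, 0.0654]
ee_rot: [-0.703, 0.706, 0.023, -0.084]
force: [0.3, -0.1, 0.5]
finger_gap: 0.642
```

```bash
python3 -c "
from plan import *
for k in range(7): r.camera('side')
go(.462,.28,.10,8.8)"
```

```text
t 15.60 pos [0.4582 0.2788 0.0679] phi 8.75 tilt [-0.081 -0.009 -0.997] q [0.48 0.19 1.98 0.03 1.04 0.31] F [0.9 0.4 0. ] gap 55.0
lin total (now axes) [ 0.1  -0.8   0.02] norm 0.81 | twist total -0.01 | lin after twist [ 0.1  -0.8   0.02]
```

jog_arm(
  linear=[
    [0, -1, 0],
    [0, -1, 0],
    [0.6, 0, 0],
    [0.6, 0, 0],
    [0.6, 0, 0],
    [0.6, 0, 0],
  ],
  twist=[0, 0, -1, -1, -1, -1],
)

```text
time_s: 16.1
position: [0.5565, 0.3085, 0.1495]
ee_rot: [0.683, -0.673, -0.172, 0.225]
force: [0.2, 0.4, 0.2]
finger_gap: 0.643
```

```bash
python3 -c "
from plan import *
for k in range(7): r.camera('side')
go(.462,.28,.10,8.8)"
```

```text
t 16.45 pos [0.5536 0.3078 0.1475] phi 32.38 tilt [-0.08  -0.009 -0.997] q [ 0.45  0.28  1.71  0.03  1.23 -0.12] F [-0.3  0.4 -0.7] gap 55.1
lin total (now axes) [-2.31  1.19  0.64] norm 2.67 | twist total 4.12 | lin after twist [-2.37  1.19 -0.34]
```

jog_arm(
  linear=[
    [-0.6, 0, 0],
    [-0.6, 0, 0],
    [-0.6, 0, 0],
    [-0.6, 0, 0],
  ],
  twist=[1, 1, 1, 1],
)

```text
time_s: 16.78
position: [0.4638, 0.2683, 0.1536]
ee_rot: [-0.704, 0.706, 0.023, -0.08]
force: [-0.4, 0.0, 0.2]
finger_gap: 0.642
```

```bash
python3 -c "
from plan import *
for k in range(7): r.camera('side')
go(.462,.28,.10,8.8)"
```

```text
t 17.13 pos [0.4664 0.2698 0.1542] phi 8.74 tilt [-0.078 -0.008 -0.997] q [0.46 0.1  1.91 0.03 1.2  0.3 ] F [ 0.8 -1.2 -0.1] gap 55.2
lin total (now axes) [-0.07  1.36  0.27] norm 1.38 | twist total -0.01 | lin after twist [-0.07  1.36  0.27]
```

jog_arm(
  linear=[
    [0, 0, -0.8],
    [0, 0, -0.8],
    [0, 0, -0.8],
    [0, 0, -0.8],
    [0, 0, -0.8],
    [0, 0, -0.8],
  ],
  twist=[0, 0, 0, 0, 0, 0],
)

```text
time_s: 17.63
position: [0.5027, 0.0807, 0.1536]
ee_rot: [0.705, -0.704, -0.033, 0.085]
force: [0.1, -0.1, -1.0]
finger_gap: 0.642
```

```bash
python3 -c "
from plan import *
for k in range(7): r.camera('side')
go(.462,.28,.10,8.8)"
```

```text
t 17.98 pos [0.5018 0.0831 0.1534] phi 9.55 tilt [-0.074 -0.004 -0.997] q [ 0.11  0.05  1.97  0.    1.2  -0.06] F [ 0.2 -1.  -0.2] gap 55.1
lin total (now axes) [-0.16  1.34  5.02] norm 5.2 | twist total 0.13 | lin after twist [-0.23  1.34  5.02]
```

jog_arm(
  linear=[
    [0, 0, 0.8],
    [0, 0, 0.8],
    [0, 0, 0.8],
    [0, 0, 0.8],
    [0, 0, 0.8],
    [0, 0, 0.8],
  ],
  twist=[0, 0, 0, 0, 0, 0],
)

```text
time_s: 18.48
position: [0.4682, 0.2813, 0.1549]
ee_rot: [0.704, -0.704, -0.033, 0.085]
force: [0.4, -0.4, -0.3]
finger_gap: 0.643
```

```bash
python3 -c "
from plan import *
for k in range(7): r.camera('side')
go(.462,.28,.10,8.8)"
```

```text
t 18.83 pos [0.4691 0.278  0.1546] phi 9.52 tilt [-0.073 -0.006 -0.997] q [0.47 0.11 1.9  0.03 1.2  0.29] F [-0.3 -0.4 -0.4] gap 54.9
lin total (now axes) [-0.17  1.37  0.08] norm 1.38 | twist total 0.13 | lin after twist [-0.17  1.37  0.08]
```

jog_arm(
  linear=[
    [0, 0, -0.7],
    [0, 0, -0.7],
    [0, 0, -0.7],
    [0, 0, -0.7],
    [0, 0, -0.7],
    [0, 0, -0.7],
  ],
  twist=[-1, -1, -1, -1, -1, -1],
)

```text
time_s: 19.33
position: [0.5364, 0.1196, 0.1507]
ee_rot: [0.661, -0.644, -0.247, 0.297]
force: [0.6, 0.4, -0.1]
finger_gap: 0.644
```

```bash
python3 -c "
from plan import *
for k in range(7): r.camera('side')
go(.462,.28,.10,8.8)"
```

```text
t 19.68 pos [0.5358 0.1226 0.1505] phi 45.15 tilt [-0.074 -0.004 -0.997] q [ 0.17  0.13  1.89  0.01  1.2  -0.62] F [ 0.1  0.8 -0.2] gap 55.1
lin total (now axes) [1.49 1.26 4.08] norm 4.53 | twist total 6.34 | lin after twist [-1.22  1.26  4.17]
```

jog_arm(
  linear=[
    [0, 0, 0.7],
    [0, 0, 0.7],
    [0, 0, 0.7],
    [0, 0, 0.7],
    [0, 0, 0.7],
    [0, 0, 0.7],
  ],
  twist=[1, 1, 1, 1, 1, 1],
)

```text
time_s: 20.18
position: [0.4471, 0.2698, 0.1563]
ee_rot: [0.704, -0.704, -0.029, 0.081]
force: [0.7, -0.2, 0.6]
finger_gap: 0.643
```

```bash
python3 -c "
from plan import *
for k in range(7): r.camera('side')
go(.462,.28,.10,8.8)"
```

```text
t 20.53 pos [0.4491 0.2677 0.156 ] phi 9.27 tilt [-0.074 -0.006 -0.997] q [0.47 0.07 1.94 0.03 1.2  0.3 ] F [ 0.2 -0.7 -0.4] gap 54.7
lin total (now axes) [0.37 1.4  0.25] norm 1.47 | twist total 0.08 | lin after twist [0.36 1.4  0.26]
```

jog_arm(
  linear=[
    [0.36, 0.45, 0.26],
    [0, 0.45, 0],
    [0, 0, 0],
    [0, 0, 0],
    [0, 0, 0],
  ],
  twist=[0, 0, 0, 0, 0],
)

```text
time_s: 20.95
position: [0.462, 0.2764, 0.1196]
ee_rot: [-0.704, 0.705, 0.03, -0.081]
force: [-0.0, 0.5, -0.8]
finger_gap: 0.644
```

```bash
python3 -c "
from plan import *
for k in range(7): r.camera('side')
go(.462,.28,.10,8.8)"
```

```text
t 21.30 pos [0.4624 0.2775 0.1203] phi 9.05 tilt [-0.07  -0.005 -0.998] q [0.48 0.13 1.95 0.03 1.13 0.3 ] F [-0.4  0.5 -0.3] gap 54.9
lin total (now axes) [0.   0.51 0.06] norm 0.51 | twist total 0.04 | lin after twist [0.   0.51 0.06]
```

jog_arm(
  linear=[
    [0, 0.45, 0.06],
    [0, 0.45, 0],
    [0, 0, 0],
    [0, 0, 0],
    [0, 0, 0],
  ],
  twist=[0, 0, 0, 0, 0],
)

```text
time_s: 21.72
position: [0.4611, 0.281, 0.0868]
ee_rot: [0.706, -0.703, -0.033, 0.079]
force: [-0.3, 0.4, -0.2]
finger_gap: 0.64
```

```bash
python3 -c "
from look import *
for k in range(6): r.camera('top')
look('s14',tgt=(.459,.28,.05,8.8))"
```

```text
t 22.07 pos [0.4618 0.2812 0.0871] phi 9.09 tilt [-0.064 -0.002 -0.998] q [0.48 0.16 1.97 0.03 1.06 0.31] F [-0.9 -0.1 -0.3] gap 54.9
lin total (now axes) [-0.07  0.93 -0.02] norm 0.93 | twist total 0.05 | lin after twist [-0.07  0.93 -0.02]
-0.011 [array([300., 468.]), array([111., 425.])]
0 [array([300., 436.]), array([109., 394.])]
0.01 [array([299., 407.]), array([108., 366.])]
0.02 [array([299., 378.]), array([107., 338.])]
```

View pics/s14.png

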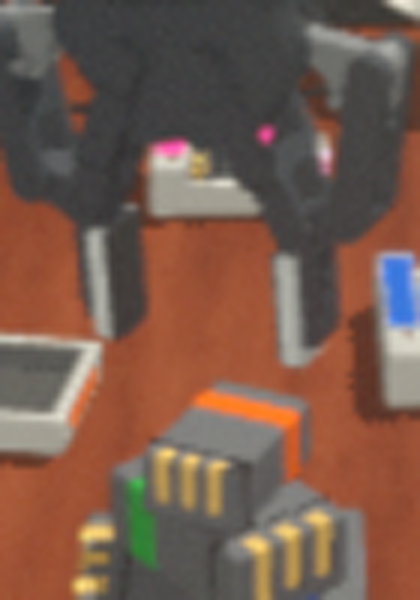

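jog_arm(
  linear=[
    [-0.05, 0.45, -0.02],
    [0, 0.45, 0],
    [0, 0, 0],
    [0, 0, 0],
    [0, 0, 0],
  ],
  twist=[0, 0, 0, 0, 0],
)

```text
time_s: 22.48
position: [0.4596, 0.281, 0.0532]
ee_rot: [0.706, -0.703, -0.035, 0.077]
force: [1.3, 0.0, 0.5]
finger_gap: 0.644
```

```bash
python3 -c "
from look import *
for k in range(6): r.camera('top')
look('s15',tgt=(.459,.28,.05,8.8))"
```

```text
t 22.83 pos [0.4602 0.2813 0.0536] phi 9.08 tilt [-0.058  0.001 -0.998] q [0.48 0.2  2.01 0.03 0.99 0.31] F [ 0.7  0.6 -0.4] gap 55.1
lin total (now axes) [-0.03  0.09 -0.03] norm 0.1 | twist total 0.05 | lin after twist [-0.03  0.09 -0.03]
-0.011 [array([305., 564.]), array([118., 519.])]
0 [array([305., 533.]), array([116., 489.])]
0.01 [array([305., 505.]), array([115., 462.])]
0.02 [array([304., 477.]), array([114., 434.])]
```

View pics/s15.png

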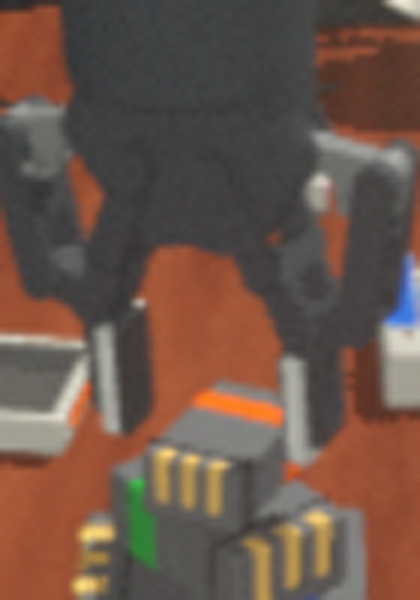

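jog_arm(
  linear=[
    [-0.03, 0.14, -0.03],
  ],
  twist=[0],
)

```text
time_s: 22.92
position: [0.4602, 0.2807, 0.0493]
ee_rot: [0.707, -0.702, -0.036, 0.075]
force: [0.3, -0.7, -0.5]
finger_gap: 0.645
```

```bash
python3 -c "
from look import *
for k in range(6): r.camera('top')
go(.459,.28,.048,8.8)"
```

```text
t 23.22 pos [0.4587 0.2798 0.0479] phi 9.08 tilt [-0.059  0.001 -0.998] q [0.48 0.2  2.01 0.03 0.98 0.3 ] F [ 0.3 -0.4 -0.4] gap 54.4
lin total (now axes) [ 0.01 -0.    0.  ] norm 0.01 | twist total 0.05 | lin after twist [ 0.01 -0.    0.  ]
```

jog_arm(
  linear=[
    [0, 0, 0],
    [0, 0, 0],
    [0, 0, 0],
    [0, 0, 0],
    [0, 0, 0],
  ],
  twist=[0, 0, 0, 0, 0],
  fingers=25,
  newtons=35,
)

```text
time_s: 23.63
position: [0.4592, 0.2801, 0.0484]
ee_rot: [0.707, -0.702, -0.035, 0.076]
force: [0.2, -0.0, -0.5]
finger_gap: 0.387
```

```bash
python3 -c "
from look import *
look('s16',tgt=(.459,.28,.048,8.8))
from grasp import *
save('orange',np.linalg.inv(cur())@Tb(.461,.2800,.067,98.6))
report('orange')"
```

```text
t 23.68 pos [0.4591 0.2801 0.0484] phi 9.08 tilt [-0.058  0.001 -0.998] q [0.48 0.2  2.01 0.03 0.98 0.3 ] F [ 0.3  0.  -0.8] gap 33.0
lin total (now axes) [-0.    0.01 -0.  ] norm 0.01 | twist total 0.05 | lin after twist [-0.    0.01 -0.  ]
-0.011 [array([278., 569.]), array([154., 540.])]
0 [array([278., 539.]), array([153., 510.])]
0.01 [array([277., 511.]), array([153., 482.])]
0.02 [array([277., 483.]), array([152., 455.])]
orange t 23.68 bat [0.461 0.28  0.067] yaw 98.6 tgt 23.7 up [-0. -0.] low corner 0.056 | err mm in charger frame [ 120.8 -130.8  -50. ] | lin [ 3.81  1.01 -2.41] twist 13.07 TCP [0.4591 0.2801 0.0484] F [ 0.3  0.  -0.8]
```

View pics/s16.png

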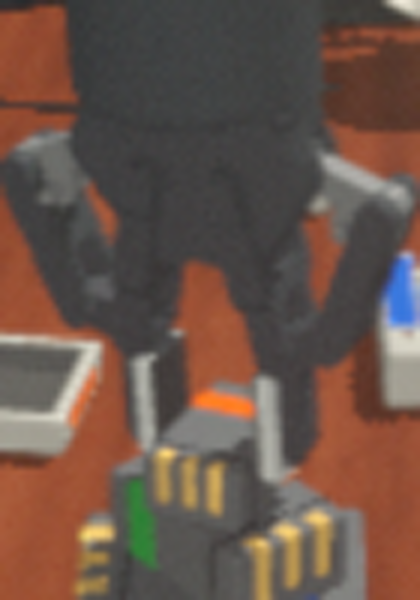

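Gripped at 33 mm. Lift two rows, then look.

jog_arm(
  linear=[
    [0, -0.9, 0],
    [0, -0.9, 0],
  ],
  twist=[0, 0],
)

```text
time_s: 23.85
position: [0.4561, 0.2763, 0.1124]
ee_rot: [-0.704, 0.705, 0.029, -0.082]
force: [0.3, 0.8, -0.6]
finger_gap: 0.387
```

```bash
python3 -c "
from grasp import *
for k in range(6): r.camera('top')
report('orange',.08)
over('orange','s17',(180,200,70,100),6)
plan(.623,.2088,.12,-66.3,6)"
```

```text
orange t 24.15 bat [0.4589 0.2767 0.1308] yaw 98.6 tgt 23.7 up [0.015 0.008] low corner 0.1194 | err mm in charger frame [ 124.1 -128.6  -33.8] | lin [ 3.86  0.55 -2.33] twist 13.07 TCP [0.4567 0.2766 0.1122] F [-1.1 -0.6 -1.5]
t 24.2 pos [0.4564 0.2765 0.1118] phi 9.1 tilt [-0.074 -0.007]
[[0.64, -0.03, -0.39], [0.68, -0.03, -0.32], [0.71, -0.03, -0.25], [0.73, -0.03, -0.18], [0.74, -0.03, -0.11], [0.75, -0.03, -0.03]]
[1.0, 1.0, 1.0, 1.0, 1.0, 1.0] rem twist 7.16 norm 0.75
```

View pics/s17.png

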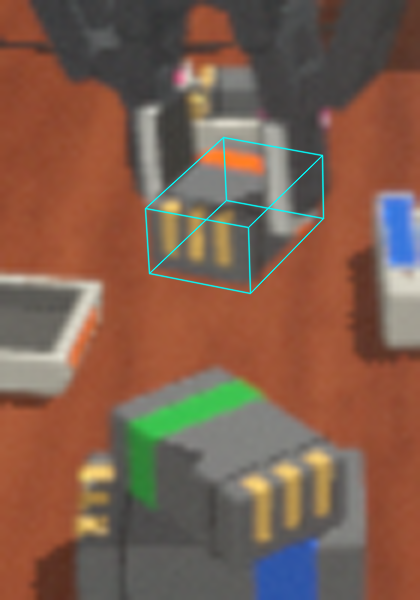

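jog_arm(
  linear=[
    [0.64, 0, -0.39],
    [0.68, 0, -0.32],
    [0.71, 0, -0.25],
    [0.73, 0, -0.18],
    [0.74, 0, -0.11],
    [0.75, 0, -0.03],
    [0, 0, 0],
    [0, 0, 0],
    [0, 0, 0],
    [0, 0, 0],
    [0, 0, 0],
    [0, 0, 0],
  ],
  twist=[1, 1, 1, 1, 1, 1, 1, 1, 1, 1, 1, 1],
)

```text
time_s: 25.2
position: [0.6148, 0.1985, 0.0723]
ee_rot: [-0.576, 0.628, -0.399, 0.338]
force: [-0.2, 0.4, -0.9]
finger_gap: 0.386
```

```bash
python3 -c "
from grasp import *
for k in range(6): r.camera('top')
report('orange',.03)
print(pose()[2])"
```

```text
orange t 25.5 bat [0.6181 0.1985 0.0927] yaw 27.1 tgt 23.7 up [0.091 0.073] low corner 0.0784 | err mm in charger frame [  9.7   7.  -45.7] | lin [-0.12  1.11  0.37] twist 0.6 TCP [0.6159 0.199  0.0741] F [ 0.9  0.  -0.5]
[-0.10827189 -0.01746166 -0.99396795]
```

jog_arm(
  linear=[
    [-0.1, 0.9, 0.35],
    [0, 0, 0],
    [0, 0, 0],
    [0, 0, 0],
    [0, 0, 0],
  ],
  twist=[0.6, 0, 0, 0, 0],
)

```text
time_s: 25.92
position: [0.6235, 0.2087, 0.0373]
ee_rot: [-0.568, 0.62, -0.411, 0.354]
force: [0.7, 0.5, -0.8]
finger_gap: 0.388
```

```bash
python3 -c "
from grasp import *
for k in range(6): r.camera('top')
report('orange',.03)
print(pose()[2])"
```

```text
orange t 26.22 bat [0.6258 0.2082 0.0558] yaw 24.0 tgt 23.7 up [0.093 0.074] low corner 0.0414 | err mm in charger frame [-1.2  1.2 -8.8] | lin [-0.02  0.22 -0.01] twist 0.05 TCP [0.6236 0.2087 0.0373] F [-0.6 -0.5 -0.6]
[-0.10727205 -0.0175061  -0.99407557]
```

jog_arm(
  linear=[
    [0, -1, 0],
  ],
  twist=[0],
)

```text
time_s: 26.3
position: [0.6205, 0.2073, 0.0687]
ee_rot: [-0.563, 0.623, -0.415, 0.35]
force: [-0.8, -1.4, -3.1]
finger_gap: 0.39
```

```bash
python3 -c "
from grasp import *
for k in range(6): r.camera('top')
report('orange',.03)
print(pose()[2])"
```

```text
orange t 26.6 bat [0.6296 0.2087 0.0953] yaw 24.0 tgt 23.7 up [0.094 0.074] low corner 0.0808 | err mm in charger frame [ -4.9   2.2 -48.3] | lin [-0.02  1.21  0.01] twist 0.05 TCP [0.6274 0.2092 0.0767] F [-0.5 -0.2 -1.1]
[-0.1079016  -0.01769544 -0.99400408]
```

jog_arm(
  linear=[
    [-0.02, 0.5, 0],
    [0, 0.5, 0],
  ],
  twist=[0, 0],
)

```text
time_s: 26.77
position: [0.6253, 0.2099, 0.0393]
ee_rot: [-0.569, 0.618, -0.41, 0.356]
force: [-1.1, 1.0, -1.3]
finger_gap: 0.391
```

```bash
python3 -c "
from grasp import *
for k in range(6): r.camera('top')
report('orange',.0)
print(pose()[2])
over('orange','s18',(135,210,70,60),10)"
```

```text
orange t 27.07 bat [0.6282 0.2095 0.0592] yaw 24.0 tgt 23.7 up [0.087 0.072] low corner 0.0449 | err mm in charger frame [ -4.    0.9 -42.2] | lin [0.   1.06 0.01] twist 0.05 TCP [0.6261 0.21   0.0406] F [ 0.8  0.  -0.8]
[-0.10107564 -0.01579305 -0.99475338]
```

View pics/s18.png

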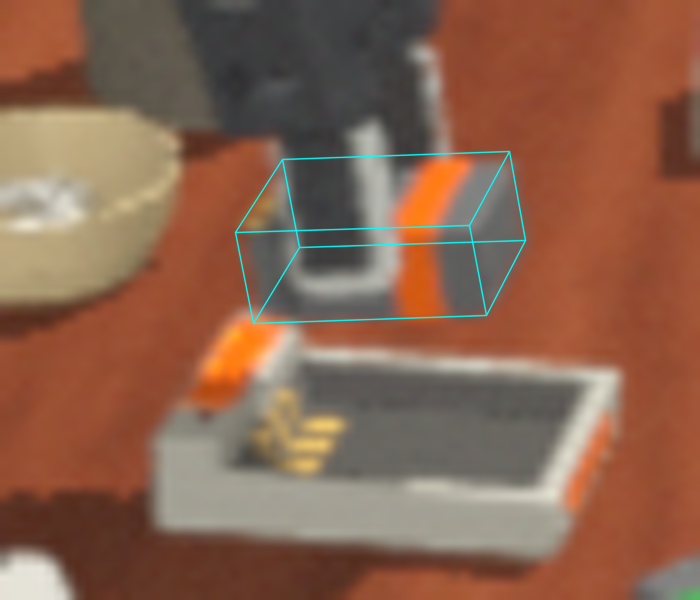

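jog_arm(
  linear=[
    [0, 0.4, 0],
    [0, 0.4, 0],
  ],
  twist=[0, 0],
)

```text
time_s: 27.28
position: [0.6292, 0.2113, 0.0155]
ee_rot: [-0.573, 0.614, -0.407, 0.359]
force: [-0.8, -0.1, -1.7]
finger_gap: 0.388
```

```bash
python3 -c "
from grasp import *
for k in range(6): r.camera('top')
report('orange',.002)
print(pose()[2])
over('orange','s19',(135,210,70,60),10)"
```

```text
orange t 27.58 bat [0.6304 0.2105 0.0338] yaw 24.0 tgt 23.7 up [0.076 0.069] low corner 0.0197 | err mm in charger frame [ -6.4   0.9 -14.8] | lin [-0.01  0.38 -0.13] twist 0.04 TCP [0.6285 0.2111 0.0152] F [ 0.5 -0.7 -0.3]
[-0.09008861 -0.01264756 -0.99585344]
```

View pics/s19.png

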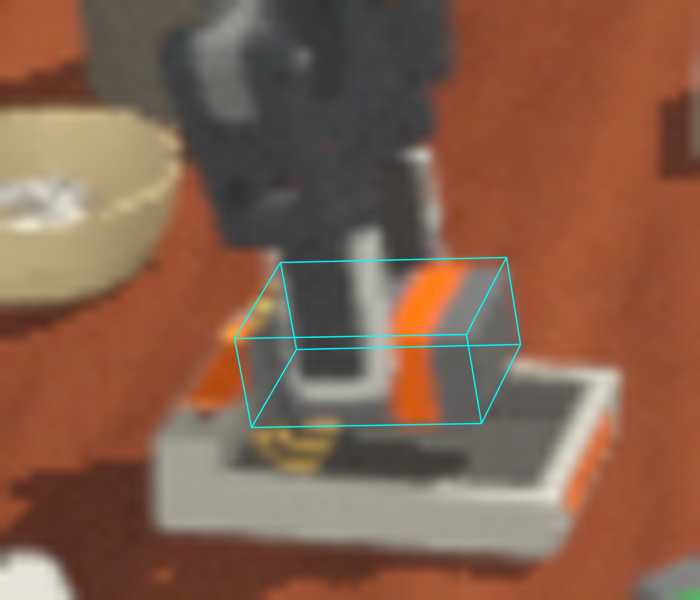

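jog_arm(
  linear=[
    [-0.01, 0, -0.15],
  ],
  twist=[0],
)

```text
time_s: 27.72
position: [0.6243, 0.2094, 0.0167]
ee_rot: [-0.573, 0.614, -0.407, 0.359]
force: [-0.2, 0.9, -1.2]
finger_gap: 0.391
```

```bash
python3 -c "
from grasp import *
for k in range(6): r.camera('top')
report('orange',.0025)"
```

```text
orange t 28.02 bat [0.6249 0.2084 0.0346] yaw 24.0 tgt 23.7 up [0.076 0.069] low corner 0.0206 | err mm in charger frame [ -0.5   0.6 -15.1] | lin [-0.01  0.38  0.02] twist 0.04 TCP [0.6231 0.209  0.016 ] F [ 0.3 -0.7 -0.5]
```

jog_arm(
  linear=[
    [0, 0.33, 0.01],
  ],
  twist=[0],
)

```text
time_s: 28.1
position: [0.625, 0.2098, 0.0055]
ee_rot: [-0.574, 0.613, -0.406, 0.36]
force: [1.6, 0.1, 0.5]
finger_gap: 0.387
```

```bash
python3 -c "
from grasp import *
for k in range(6): r.camera('top')
report('orange',.0025)
over('orange','s20',(135,210,70,60),10)"
```

```text
orange t 28.4 bat [0.6238 0.2084 0.0209] yaw 24.0 tgt 23.7 up [0.077 0.069] low corner 0.0069 | err mm in charger frame [ 0.6  0.2 -1.4] | lin [-0.    0.03  0.02] twist 0.04 TCP [0.6219 0.2089 0.0023] F [-0.3 -0.2 -0.6]
```

View pics/s20.png

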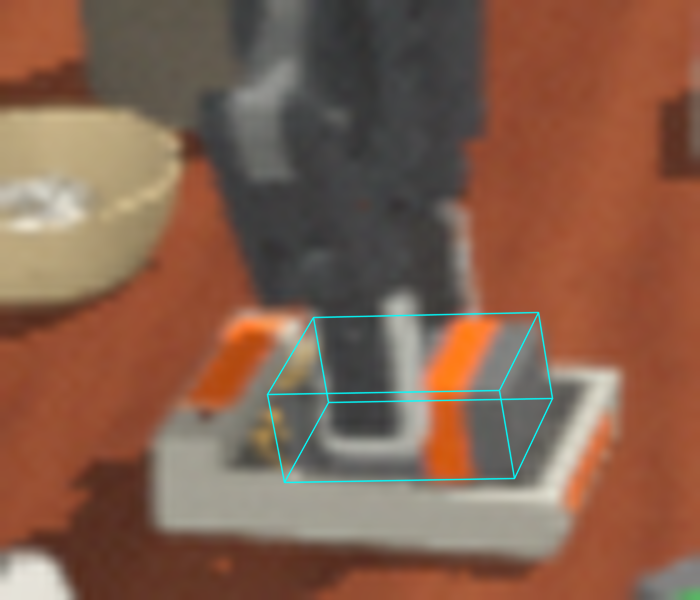

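jog_arm(
  linear=[
    [0, 0.01, 0],
    [0, 0, 0],
    [0, 0, 0],
    [0, 0, 0],
  ],
  twist=[0, 0, 0, 0],
  fingers=46,
)

```text
time_s: 28.78
position: [0.6226, 0.2091, 0.0028]
ee_rot: [-0.573, 0.614, -0.407, 0.359]
force: [0.2, -0.7, -0.1]
finger_gap: 0.539
```

```bash
python3 -c "
from grasp import *
go(0.5,0,.1,0)
im=r.camera('side'); cv2.imwrite('pics/s21.png',crop(im[:,:,::-1],(135,210,70,60),10))"
```

```text
t 28.78 pos [0.6226 0.2091 0.0028] phi -65.70 tilt [-0.089 -0.012 -0.996] q [0.28 0.48 1.73 0.01 1.02 1.42] F [ 0.2 -0.7 -0.1] gap 46.1
lin total (now axes) [ 3.5  -2.43 -4.94] norm 6.53 | twist total -11.47 | lin after twist [-3.06 -2.43 -5.23]
```

View pics/s21.png

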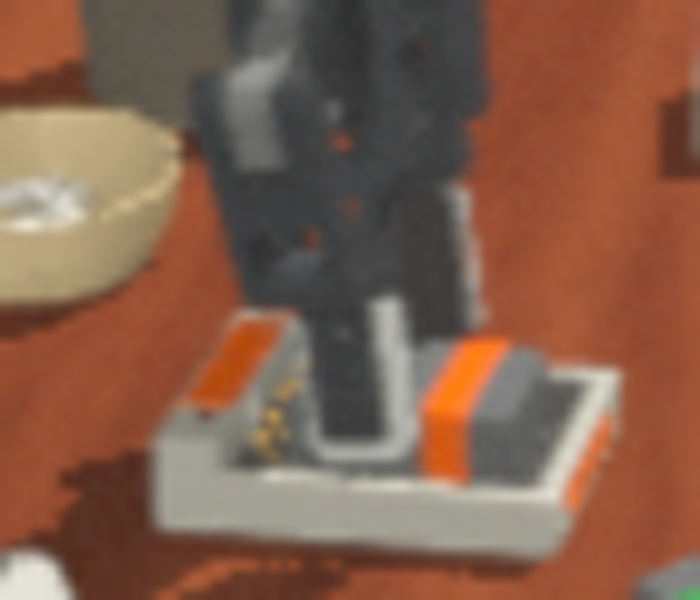

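jog_arm(
  linear=[
    [0, -1, 0],
  ],
  twist=[0],
)

```text
time_s: 28.92
position: [0.6186, 0.2075, 0.0342]
ee_rot: [-0.568, 0.619, -0.411, 0.355]
force: [-1.0, -0.5, -1.4]
finger_gap: 0.535
```

```bash
python3 -c "
from grasp import *
for k in range(5): r.camera('top')
go(.5,.27,.1,70.6)"
```

```text
t 29.17 pos [0.6267 0.2097 0.0434] phi -65.70 tilt [-0.088 -0.012 -0.996] q [0.28 0.44 1.71 0.01 1.08 1.42] F [ 0.6 -0.1 -0. ] gap 45.8
lin total (now axes) [-2.68 -1.42 -2.27] norm 3.78 | twist total -23.79 | lin after twist [ 0.37 -1.42  3.49]
```

jog_arm(
  linear=[
    [0, -1, 0],
  ],
  twist=[0],
)

```text
time_s: 29.25
position: [0.6218, 0.2079, 0.0733]
ee_rot: [-0.568, 0.619, -0.411, 0.354]
force: [-1.9, -0.6, -2.2]
finger_gap: 0.539
```

```bash
python3 -c "
from grasp import *
for k in range(5): r.camera('top')
go(.5,.27,.1,70.6)
for c in ('top','side'): cv2.imwrite(f'pics/{c}3.png',r.camera(c)[:,:,::-1])
from pf import *
pile(3,['blue','green'],dict(blue=(.4627,.2813,.592),green=(.4606,.2815,2.803)))
"
```

```text
t 29.50 pos [0.6298 0.2101 0.0827] phi -65.70 tilt [-0.088 -0.012 -0.996] q [0.28 0.4  1.67 0.01 1.15 1.42] F [-0.6 -0.4 -0.5] gap 46.4
lin total (now axes) [-2.7  -0.43 -2.34] norm 3.6 | twist total -23.79 | lin after twist [ 0.33 -0.43  3.56]
start 17.468
17.24 17.237 
blue [0.462  0.2823] 31.1
green [0.4606 0.2816] 160.6
```

View pics/pf3.png

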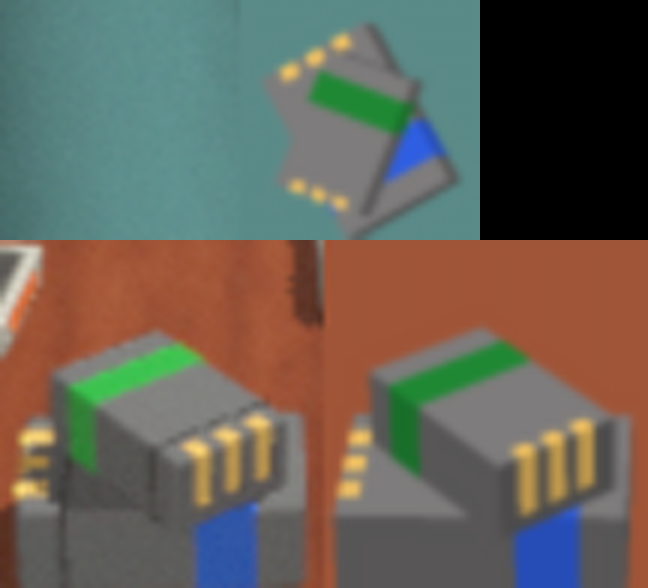

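```bash
python3 -c "
from plan import *
M=np.array(cur()) if False else None
from grasp import cur
d=np.array([.458,.28,.13])-cur()[:3,3]
print((cur()[:3,:3].T@d/.04/5).round(2))"
```

```text
[-0.68 -0.17 -0.65]
```

jog_arm(
  linear=[
    [-0.68, -0.2, -0.65],
    [-0.68, -0.2, -0.65],
    [-0.68, -0.17, -0.65],
    [-0.68, -0.17, -0.65],
    [-0.68, -0.17, -0.65],
  ],
  twist=[0, 0, 0, 0, 0],
)

```text
time_s: 30.02
position: [0.4523, 0.2767, 0.1216]
ee_rot: [-0.565, 0.618, -0.413, 0.358]
force: [-0.5, -0.1, -0.6]
finger_gap: 0.541
```

```bash
python3 -c "
from grasp import *
for k in range(6): r.camera('top')
go(.46,.28,.1,70.6)"
```

```text
t 30.32 pos [0.4553 0.2767 0.1224] phi -66.19 tilt [-0.104 -0.02  -0.994] q [0.48 0.14 1.93 0.03 1.17 1.62] F [ 0.8  0.2 -0.7] gap 46.1
lin total (now axes) [-0.03  0.56  0.14] norm 0.58 | twist total -23.87 | lin after twist [ 0.12  0.56 -0.08]
```

jog_arm(
  linear=[
    [0, 0, 0],
    [0, 0, 0],
    [0, 0, 0],
    [0, 0, 0],
    [0, 0, 0],
    [0, 0, 0],
    [0, 0, 0],
    [0, 0, 0],
    [0, 0, 0],
    [0, 0, 0],
    [0, 0, 0],
    [0, 0, 0],
  ],
  twist=[-1, -1, -1, -1, -1, -1, -1, -1, -1, -1, -1, -1],
  fingers=64,
)

```text
time_s: 31.32
position: [0.4694, 0.2664, 0.1117]
ee_rot: [-0.698, 0.713, -0.011, -0.069]
force: [-0.3, 0.1, -0.4]
finger_gap: 0.751
```

```bash
python3 -c "
from grasp import *
for k in range(6): r.camera('top')
go(.46,.28,.1,70.6)"
```

```text
t 31.62 pos [0.4685 0.267  0.1124] phi 4.29 tilt [-0.112 -0.025 -0.993] q [0.45 0.17 1.92 0.03 1.17 0.36] F [ 0.9 -0.7  0.7] gap 64.3
lin total (now axes) [-0.19  0.31  0.34] norm 0.5 | twist total -11.57 | lin after twist [0.23 0.31 0.31]
```

jog_arm(
  linear=[
    [0, -0.1, 0],
    [0, -0.1, 0],
    [0, -0.1, 0],
    [0, -0.1, 0],
    [0, -0.1, 0],
    [0, -0.1, 0],
    [0, -0.1, 0],
    [0, -0.1, 0],
    [0, -0.1, 0],
    [0, -0.1, 0],
    [0, -0.1, 0],
    [0, -0.1, 0],
  ],
  twist=[-0.98, -0.98, -0.98, -0.98, -0.98, -0.98, -0.98, -0.98, -0.98, -0.98, -0.98, -0.98],
)

```text
time_s: 32.62
position: [0.4743, 0.2676, 0.1609]
ee_rot: [0.582, -0.548, -0.386, 0.461]
force: [0.4, 0.1, 0.4]
finger_gap: 0.75
```

```bash
python3 -c "
from grasp import *
for k in range(6): r.camera('top')
go(.46,.28,.1,70.6)"
```

```text
t 32.92 pos [0.4739 0.2675 0.1602] phi 73.58 tilt [-0.115 -0.026 -0.993] q [ 0.45  0.14  1.86  0.03  1.26 -0.84] F [-0.  -0.1 -0.4] gap 64.0
lin total (now axes) [0.2  1.51 0.42] norm 1.58 | twist total 0.52 | lin after twist [0.18 1.51 0.43]
```

jog_arm(
  linear=[
    [0.2, 0.4, 0.4],
    [0, 0.5, 0],
  ],
  twist=[0.5, 0],
)

```text
time_s: 33.08
position: [0.4604, 0.2804, 0.129]
ee_rot: [0.593, -0.563, -0.37, 0.441]
force: [0.4, 1.0, -1.1]
finger_gap: 0.748
```

```bash
python3 -c "
from grasp import *
for k in range(6): r.camera('top')
go(.46,.28,.1,70.6)"
```

```text
t 33.38 pos [0.4616 0.2789 0.1291] phi 70.42 tilt [-0.107 -0.024 -0.994] q [ 0.48  0.15  1.91  0.03  1.19 -0.76] F [-0.3 -0.1  0.1] gap 64.0
lin total (now axes) [0.01 0.73 0.05] norm 0.73 | twist total -0.03 | lin after twist [0.01 0.73 0.05]
```

jog_arm(
  linear=[
    [0, 0.4, 0],
    [0, 0.4, 0],
  ],
  twist=[0, 0],
)

```text
time_s: 33.55
position: [0.4635, 0.2803, 0.1028]
ee_rot: [0.592, -0.563, -0.374, 0.438]
force: [-0.3, -0.3, 1.0]
finger_gap: 0.749
```

```bash
python3 -c "
from look import *
for k in range(6): r.camera('top')
look('s22',(180,190,80,100),6,(.459,.28,.02,70.6))"
```

```text
t 33.90 pos [0.4628 0.2802 0.1026] phi 70.35 tilt [-0.098 -0.019 -0.995] q [ 0.48  0.17  1.93  0.03  1.13 -0.76] F [ 0.3 -0.5  0.2] gap 64.1
lin total (now axes) [-0.04  2.07  0.09] norm 2.07 | twist total -0.04 | lin after twist [-0.04  2.07  0.09]
-0.011 [array([334., 361.]), array([138., 436.])]
0 [array([334., 330.]), array([137., 403.])]
0.01 [array([334., 302.]), array([136., 374.])]
0.02 [array([334., 273.]), array([135., 344.])]
```

View pics/s22.png

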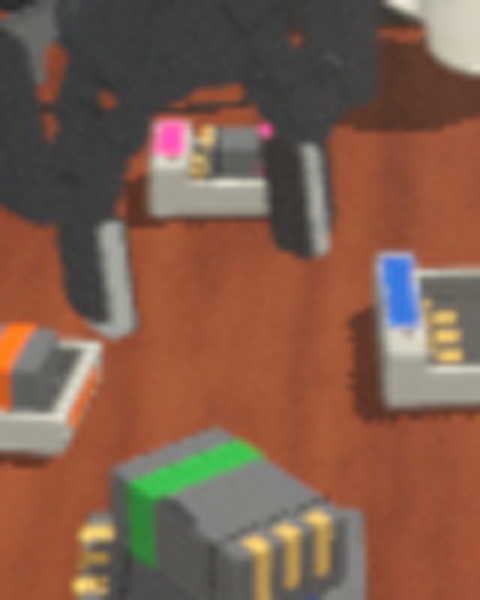

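jog_arm(
  linear=[
    [-0.04, 0.15, 0.09],
    [0, 0.15, 0],
    [0, 0.15, 0],
    [0, 0.15, 0],
    [0, 0.15, 0],
    [0, 0.15, 0],
  ],
  twist=[0, 0, 0, 0, 0, 0],
)

```text
time_s: 34.4
position: [0.4571, 0.2805, 0.0676]
ee_rot: [0.592, -0.564, -0.376, 0.436]
force: [0.3, 0.4, 0.0]
finger_gap: 0.744
```

```bash
python3 -c "
from grasp import *
for k in range(6): r.camera('top')
go(.459,.28,.02,70.6)"
```

```text
t 34.70 pos [0.4577 0.2807 0.0687] phi 70.32 tilt [-0.092 -0.016 -0.996] q [ 0.48  0.2   1.97  0.03  1.06 -0.76] F [-0.1 -0.1  0. ] gap 64.1
lin total (now axes) [-0.01  1.22 -0.04] norm 1.22 | twist total -0.05 | lin after twist [-0.01  1.22 -0.04]
```

jog_arm(
  linear=[
    [0, 0.45, -0.02],
    [0, 0.45, 0],
  ],
  twist=[0, 0],
)

```text
time_s: 34.87
position: [0.4601, 0.2824, 0.0373]
ee_rot: [0.592, -0.564, -0.381, 0.432]
force: [0.1, 0.2, -0.1]
finger_gap: 0.751
```

```bash
python3 -c "
from look import *
for k in range(6): r.camera('top')
look('s23',(180,220,80,90),6,(.459,.28,.02,70.6))
from grasp import cur
M=cur(); print('pad center', (M@[0,-.03,0,1]).round(4))"
```

```text
t 35.22 pos [0.4597 0.2823 0.0376] phi 70.31 tilt [-0.083 -0.011 -0.996] q [ 0.48  0.24  1.99  0.03  0.99 -0.76] F [0.1 0.5 0.2] gap 64.1
lin total (now axes) [-0.06  0.44 -0.  ] norm 0.44 | twist total -0.05 | lin after twist [-0.06  0.44 -0.  ]
-0.011 [array([339., 364.]), array([148., 446.])]
0 [array([339., 335.]), array([147., 416.])]
0.01 [array([339., 308.]), array([146., 388.])]
0.02 [array([339., 281.]), array([145., 359.])]
pad center [0.4622 0.2826 0.0675 1.    ]
```

View pics/s23.png

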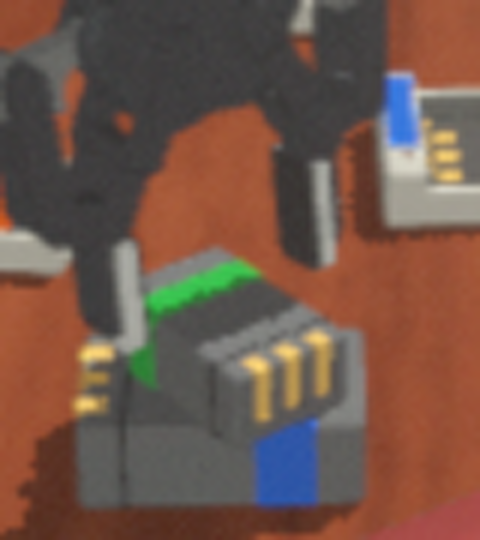

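jog_arm(
  linear=[
    [-0.04, 0.42, 0.03],
  ],
  twist=[0],
)

```text
time_s: 35.3
position: [0.4607, 0.2831, 0.0249]
ee_rot: [0.591, -0.565, -0.383, 0.43]
force: [0.3, 0.6, 1.2]
finger_gap: 0.748
```

```bash
python3 -c "
from look import *
for k in range(6): r.camera('top')
look('s24',(180,220,80,90),6,(.459,.28,.02,70.6))
from grasp import cur
M=cur(); print('pad center', (M@[0,-.03,0,1]).round(4))"
```

```text
t 35.65 pos [0.4574 0.2814 0.0218] phi 70.31 tilt [-0.082 -0.01  -0.997] q [ 0.49  0.25  2.01  0.04  0.96 -0.76] F [-0.1  0.2  0.4] gap 64.1
lin total (now axes) [-0.02  0.05 -0.05] norm 0.07 | twist total -0.05 | lin after twist [-0.02  0.05 -0.05]
-0.011 [array([347., 407.]), array([157., 490.])]
0 [array([347., 378.]), array([156., 460.])]
0.01 [array([347., 351.]), array([155., 433.])]
0.02 [array([347., 324.]), array([155., 405.])]
pad center [0.4598 0.2817 0.0517 1.    ]
```

View pics/s24.png

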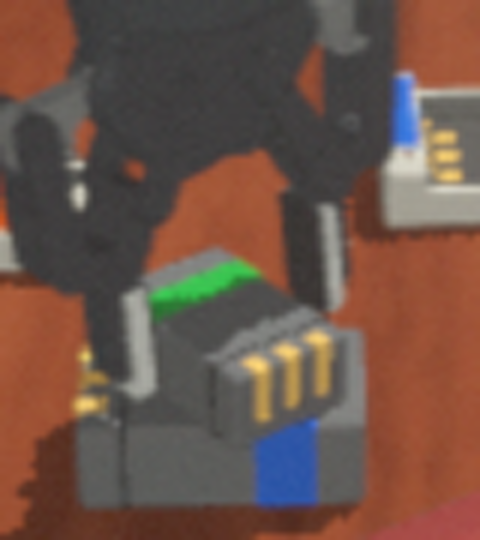

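Good straddle. Close at 40 N.

jog_arm(
  linear=[
    [0, 0, 0],
    [0, 0, 0],
    [0, 0, 0],
    [0, 0, 0],
    [0, 0, 0],
  ],
  twist=[0, 0, 0, 0, 0],
  fingers=35,
  newtons=45,
)

```text
time_s: 36.07
position: [0.4589, 0.2821, 0.0239]
ee_rot: [0.591, -0.564, -0.382, 0.431]
force: [0.8, -1.1, -1.0]
finger_gap: 0.5
```

```bash
python3 -c "
from grasp import *
save('green',np.linalg.inv(cur())@Tb(.4606,.2816,.043,160.6))
report('green'); go(.459,.28,.02,70.6)
over('green','s25',(180,220,80,90),6)"
```

```text
green t 36.07 bat [0.4606 0.2816 0.043 ] yaw 160.6 tgt 32.9 up [0. 0.] low corner 0.03 | err mm in charger frame [-185.8 -377.2  -24. ] | lin [-9.39  0.59 -4.72] twist 22.29 TCP [0.4589 0.2821 0.0239] F [ 0.8 -1.1 -1. ]
t 36.07 pos [0.4589 0.2821 0.0239] phi 70.30 tilt [-0.079 -0.009 -0.997] q [ 0.49  0.25  2.01  0.04  0.96 -0.76] F [ 0.8 -1.1 -1. ] gap 42.7
lin total (now axes) [-0.05  0.1  -0.02] norm 0.11 | twist total -0.05 | lin after twist [-0.05  0.1  -0.02]
```

View pics/s25.png

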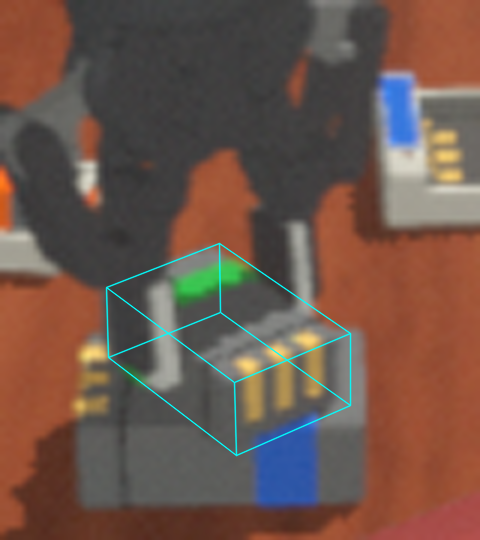

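jog_arm(
  linear=[
    [0, -1, 0],
  ],
  twist=[0],
)

```text
time_s: 36.2
position: [0.4548, 0.2787, 0.056]
ee_rot: [0.592, -0.564, -0.376, 0.437]
force: [-0.9, -0.9, -2.5]
finger_gap: 0.498
```

```bash
python3 -c "
from grasp import *
for k in range(6): r.camera('top')
report('green'); 
over('green','s26',(180,200,80,100),6)"
```

```text
green t 36.5 bat [0.4628 0.2815 0.0819] yaw 160.6 tgt 32.9 up [0.002 0.001] low corner 0.0688 | err mm in charger frame [-187.5 -375.9  -62.9] | lin [-9.37  1.58 -4.74] twist 22.29 TCP [0.461  0.2819 0.0628] F [ 0.   0.2 -2. ]
```

View pics/s26.png

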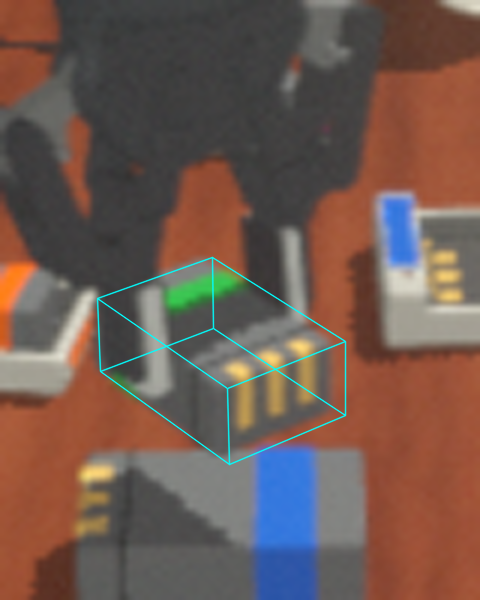

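jog_arm(
  linear=[
    [0, -1, 0],
  ],
  twist=[0],
)

```text
time_s: 36.63
position: [0.4564, 0.2783, 0.0935]
ee_rot: [0.592, -0.563, -0.374, 0.438]
force: [-0.2, -1.4, -2.8]
finger_gap: 0.502
```

```bash
python3 -c "
from grasp import *
for k in range(6): r.camera('top')
report('green'); 
for n in('mug',): 
  d=r.recognise('top',n)[0]; print(d); 
  d=r.mark_of('top',n)[0]; print(d,onplane('top',d['uv'],0))
d=np.array([.5095,-.136,.13])-cur()[:3,3]
print((cur()[:3,:3].T@d/.04/12).round(2))"
```

```text
green t 36.93 bat [0.4645 0.2811 0.1198] yaw 160.6 tgt 32.9 up [0.005 0.003] low corner 0.1065 | err mm in charger frame [-188.7 -374.7 -100.8] | lin [-9.33  2.54 -4.78] twist 22.29 TCP [0.4627 0.2815 0.1007] F [-0.7  1.  -0.8]
{'extent': [295.9, 165.3, 34.9, 37.6], 'conf': 0.91}
{'uv': [306.1, 189.0], 'conf': 0.73} [ 0.64230686 -0.18449116  0.        ]
[-0.79 -0.06 -0.38]
```

jog_arm(
  linear=[
    [-0.79, -0.15, -0.38],
    [-0.79, -0.15, -0.38],
    [-0.79, -0.15, -0.38],
    [-0.79, -0.1, -0.38],
    [-0.79, -0.1, -0.38],
    [-0.79, -0.1, -0.38],
    [-0.79, -0.06, -0.38],
    [-0.79, -0.06, -0.38],
    [-0.79, -0.06, -0.38],
    [-0.79, -0.06, -0.38],
    [-0.79, -0.06, -0.38],
    [-0.5, -0.06, -0.2],
  ],
  twist=[0, 0, 0, 0, 0, 0, 0, 0, 0, 0, 0, 0],
)

```text
time_s: 38.03
position: [0.4986, -0.1357, 0.1329]
ee_rot: [0.594, -0.556, -0.376, 0.443]
force: [1.1, 0.6, -2.0]
finger_gap: 0.504
```

```bash
python3 -c "
from grasp import *
for k in range(6): r.camera('top')
report('green'); print(pose()[2].round(3))
over('green','s27',(220,140,100,100),6)"
```

```text
green t 38.33 bat [ 0.5007 -0.132   0.1519] yaw 161.4 tgt 32.9 up [0.03  0.001] low corner 0.1377 | err mm in charger frame [   5.2   -8.2 -132.9] | lin [ 0.13  3.28 -0.57] twist 22.42 TCP [ 0.4984 -0.1316  0.1329] F [ 0.4 -0.4 -1.6]
[-0.109 -0.011 -0.994]
```

View pics/s27.png

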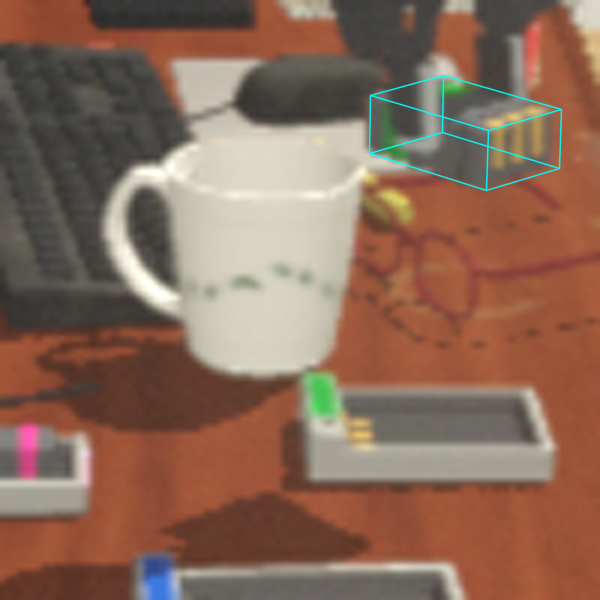

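jog_arm(
  linear=[
    [0, 0, 0],
    [0, 0, 0],
    [0, 0, 0],
    [0, 0, 0],
    [0, 0, 0],
    [0, 0, 0],
    [0, 0, 0],
    [0, 0, 0],
    [0, 0, 0],
    [0, 0, 0],
    [0, 0, 0],
    [0, 0, 0],
  ],
  twist=[1, 1, 1, 1, 1, 1, 1, 1, 1, 1, 1, 1],
)

```text
time_s: 39.38
position: [0.4961, -0.1127, 0.13]
ee_rot: [-0.703, 0.709, -0.037, -0.044]
force: [-0.2, -0.1, -1.4]
finger_gap: 0.506
```

```bash
python3 -c "
from grasp import *
for k in range(5): r.camera('top')
report('green'); print(pose()[2].round(3))"
```

```text
green t 39.63 bat [ 0.4979 -0.1138  0.1492] yaw 91.7 tgt 32.9 up [0.077 0.081] low corner 0.1318 | err mm in charger frame [  -2.3  -24.9 -130.2] | lin [ 0.65  3.21 -0.53] twist 10.27 TCP [ 0.4962 -0.1136  0.1302] F [-0.1 -0.1 -1.1]
[-0.114 -0.01  -0.993]
```

jog_arm(
  linear=[
    [0, 0, 0],
    [0, 0, 0],
    [0, 0, 0],
    [0, 0, 0],
    [0, 0, 0],
    [0, 0, 0],
    [0, 0, 0],
    [0, 0, 0],
    [0, 0, 0],
    [0, 0, 0],
  ],
  twist=[1, 1, 1, 1, 1, 1, 1, 1, 1, 1],
)

```text
time_s: 40.47
position: [0.4962, -0.1115, 0.1301]
ee_rot: [-0.596, 0.641, -0.373, 0.307]
force: [0.6, -0.1, -2.0]
finger_gap: 0.502
```

```bash
python3 -c "
from grasp import *
for k in range(5): r.camera('top')
report('green',.05); print(pose()[2].round(3))"
```

```text
green t 40.72 bat [ 0.4978 -0.1112  0.1492] yaw 33.5 tgt 32.9 up [0.154 0.079] low corner 0.1299 | err mm in charger frame [ -3.6 -27.2 -80.2] | lin [0.78 1.96 0.11] twist 0.1 TCP [ 0.4962 -0.1117  0.1301] F [-0.1  0.1 -1.3]
[-0.114 -0.011 -0.993]
```

jog_arm(
  linear=[
    [0.4, 0.4, 0.05],
    [0.35, 0.4, 0.05],
  ],
  twist=[0.1, 0],
)

```text
time_s: 40.88
position: [0.5146, -0.1346, 0.0997]
ee_rot: [-0.598, 0.641, -0.37, 0.308]
force: [0.2, 0.2, -1.1]
finger_gap: 0.503
```

```bash
python3 -c "
from grasp import *
for k in range(6): r.camera('top')
report('green',.05); print(pose()[2].round(3))"
```

```text
green t 41.18 bat [ 0.5152 -0.1336  0.1189] yaw 33.1 tgt 32.9 up [0.149 0.079] low corner 0.0999 | err mm in charger frame [ -6.1   1.1 -49.9] | lin [ 0.04  1.26 -0.03] twist 0.04 TCP [ 0.5137 -0.1341  0.0998] F [-1.   0.3 -1.7]
[-0.108 -0.011 -0.994]
```

jog_arm(
  linear=[
    [0, 0.45, 0],
    [0, 0.45, 0],
  ],
  twist=[0, 0],
)

```text
time_s: 41.35
position: [0.5147, -0.1351, 0.0695]
ee_rot: [-0.599, 0.64, -0.367, 0.312]
force: [-0.1, -0.7, -1.7]
finger_gap: 0.5
```

```bash
python3 -c "
from grasp import *
for k in range(6): r.camera('top')
report('green',.05); print(pose()[2].round(3))"
```

```text
green t 41.65 bat [ 0.5158 -0.1347  0.0886] yaw 33.1 tgt 32.9 up [0.139 0.082] low corner 0.07 | err mm in charger frame [ -6.    2.4 -19.6] | lin [-0.04  0.5  -0.11] twist 0.04 TCP [ 0.5146 -0.1352  0.0695] F [ 0.2 -0.7 -2.1]
[-0.098 -0.014 -0.995]
```

jog_arm(
  linear=[
    [0, -1, -0.1],
  ],
  twist=[0],
)

```text
time_s: 41.73
position: [0.5091, -0.1348, 0.1033]
ee_rot: [-0.597, 0.641, -0.373, 0.306]
force: [-1.8, 0.0, -3.0]
finger_gap: 0.504
```

```bash
cat > w.py <<'E'
from grasp import *
import sys
for k in range(int(sys.argv[2]) if len(sys.argv)>2 else 6): r.camera('top')
report(sys.argv[1],float(sys.argv[3]) if len(sys.argv)>3 else .05); print(pose()[2].round(3))
E
python3 w.py green
```

```text
green t 42.03 bat [ 0.5163 -0.1363  0.129 ] yaw 33.1 tgt 32.9 up [0.139 0.082] low corner 0.1104 | err mm in charger frame [ -5.5   3.9 -60. ] | lin [-0.03  1.51 -0.  ] twist 0.04 TCP [ 0.515  -0.1368  0.1099] F [ 0.2 -0.2 -1.8]
[-0.098 -0.014 -0.995]
```

jog_arm(
  linear=[
    [0, 0.5, 0],
    [0, 0.5, 0],
    [0, 0.5, 0],
  ],
  twist=[0, 0, 0],
)

```text
time_s: 42.28
position: [0.5123, -0.1383, 0.052]
ee_rot: [-0.599, 0.64, -0.365, 0.314]
force: [-0.7, 0.6, -1.6]
finger_gap: 0.504
```

```bash
python3 w.py green
```

```text
green t 42.58 bat [ 0.5141 -0.1379  0.0727] yaw 33.1 tgt 32.9 up [0.131 0.084] low corner 0.0544 | err mm in charger frame [-2.8  4.1 -3.7] | lin [-0.1   0.1  -0.06] twist 0.03 TCP [ 0.513  -0.1385  0.0536] F [-0.4 -1.  -1. ]
[-0.09  -0.016 -0.996]
```

jog_arm(
  linear=[
    [-0.1, -0.9, -0.06],
  ],
  twist=[0],
)

```text
time_s: 42.67
position: [0.5071, -0.1346, 0.0844]
ee_rot: [-0.598, 0.641, -0.369, 0.31]
force: [-0.4, 0.6, -2.1]
finger_gap: 0.504
```

```bash
python3 w.py green 5|tail -1
```

```text
[-0.088 -0.017 -0.996]
```

jog_arm(
  linear=[
    [0, 0.4, 0],
    [0, 0.4, 0],
  ],
  twist=[0, 0],
)

```text
time_s: 43.08
position: [0.5132, -0.1374, 0.062]
ee_rot: [-0.6, 0.639, -0.361, 0.318]
force: [0.0, 0.3, -1.3]
finger_gap: 0.502
```

```bash
python3 w.py green 5|tail -1
```

```text
[-0.083 -0.018 -0.996]
```

jog_arm(
  linear=[
    [0, -0.8, 0],
  ],
  twist=[0],
)

```text
time_s: 43.42
position: [0.5099, -0.1352, 0.0884]
ee_rot: [-0.599, 0.64, -0.366, 0.313]
force: [-1.5, 0.5, -2.0]
finger_gap: 0.502
```

```bash
python3 w.py green 5|tail -1
```

```text
[-0.081 -0.019 -0.997]
```

jog_arm(
  linear=[
    [0, 0.4, 0],
    [0, 0.4, 0],
  ],
  twist=[0, 0],
)

```text
time_s: 43.83
position: [0.5159, -0.1381, 0.0645]
ee_rot: [-0.601, 0.639, -0.359, 0.32]
force: [-0.3, -0.7, -2.4]
finger_gap: 0.501
```

```bash
python3 w.py green 5
```

```text
green t 44.08 bat [ 0.5164 -0.1374  0.0838] yaw 33.0 tgt 32.9 up [0.118 0.088] low corner 0.0656 | err mm in charger frame [ -5.    4.9 -14.8] | lin [-0.11  0.38 -0.1 ] twist 0.02 TCP [ 0.5155 -0.138   0.0647] F [ 0.1  0.4 -1.8]
[-0.077 -0.02  -0.997]
```

jog_arm(
  linear=[
    [-0.11, 0.4, -0.06],
    [0, 0.4, 0],
  ],
  twist=[0, 0],
)

```text
time_s: 44.25
position: [0.5138, -0.1376, 0.0376]
ee_rot: [-0.601, 0.638, -0.357, 0.323]
force: [0.8, -0.3, -1.6]
finger_gap: 0.502
```

```bash
python3 w.py green 6 .0; python3 -c "
from grasp import *
over('green','s28',(260,180,70,60),10)"
```

```text
green t 44.55 bat [ 0.5151 -0.1372  0.0572] yaw 32.9 tgt 32.9 up [0.107 0.091] low corner 0.0391 | err mm in charger frame [ -4.1   4.1 -38.2] | lin [-0.09  0.96 -0.04] twist 0.01 TCP [ 0.5145 -0.1379  0.0381] F [ 0.6  0.6 -1.5]
[-0.067 -0.023 -0.998]
```

View pics/s28.png

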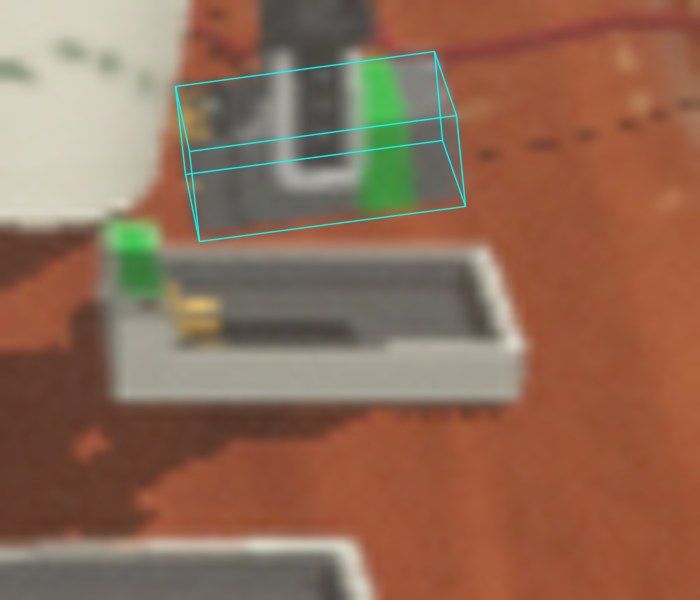

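jog_arm(
  linear=[
    [-0.09, 0.3, -0.04],
    [0, 0.25, 0],
  ],
  twist=[0, 0],
)

```text
time_s: 44.77
position: [0.5133, -0.1371, 0.019]
ee_rot: [-0.602, 0.637, -0.354, 0.326]
force: [-0.7, 1.2, -1.8]
finger_gap: 0.5
```

```bash
python3 w.py green 6 .005; python3 -c "
from grasp import *
over('green','s29',(260,180,70,60),10)"
```

```text
green t 45.07 bat [ 0.514  -0.1367  0.0383] yaw 32.9 tgt 32.9 up [0.1   0.093] low corner 0.0202 | err mm in charger frame [ -3.4   3.  -14.3] | lin [-0.07  0.36 -0.06] twist -0.0 TCP [ 0.5135 -0.1374  0.0192] F [ 0.3 -0.3 -1.9]
[-0.06  -0.025 -0.998]
```

View pics/s29.png

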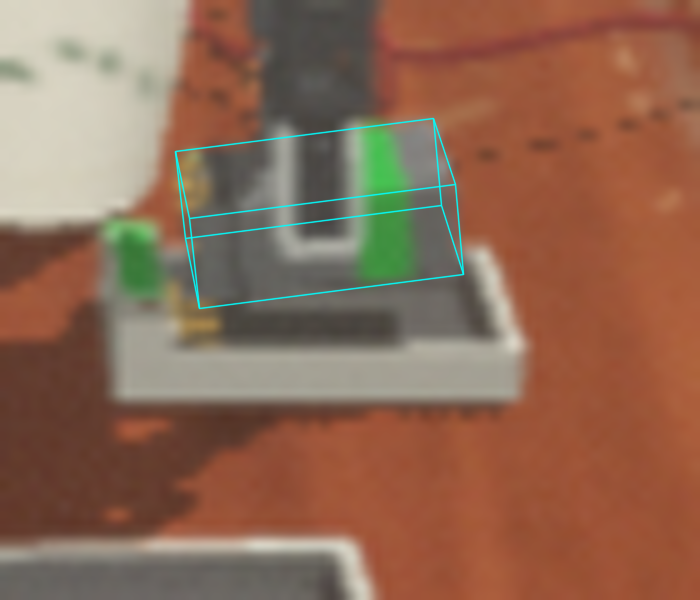

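jog_arm(
  linear=[
    [-0.07, 0.05, -0.07],
  ],
  twist=[0],
)

```text
time_s: 45.2
position: [0.5111, -0.137, 0.0183]
ee_rot: [-0.602, 0.637, -0.353, 0.326]
force: [0.5, -0.0, -1.4]
finger_gap: 0.504
```

```bash
python3 w.py green 5 .005
```

```text
green t 45.45 bat [ 0.5102 -0.1359  0.0368] yaw 32.9 tgt 32.9 up [0.1   0.093] low corner 0.0187 | err mm in charger frame [ -0.6   0.3 -12.8] | lin [-0.    0.32  0.01] twist -0.0 TCP [ 0.5097 -0.1367  0.0176] F [ 0.2 -0.7 -1.3]
[-0.059 -0.025 -0.998]
```

jog_arm(
  linear=[
    [0, 0.27, 0],
  ],
  twist=[0],
)

```text
time_s: 45.53
position: [0.5114, -0.1376, 0.0087]
ee_rot: [-0.602, 0.637, -0.352, 0.327]
force: [1.6, 0.7, -0.7]
finger_gap: 0.505
```

```bash
python3 w.py green 6 .000; python3 -c "
from grasp import *
over('green','s30',(260,180,70,60),10)"
```

```text
green t 45.83 bat [ 0.5094 -0.1362  0.0258] yaw 32.9 tgt 32.9 up [0.1   0.093] low corner 0.0076 | err mm in charger frame [ 0.2  0.1 -6.8] | lin [-0.    0.17  0.01] twist -0.0 TCP [ 0.5089 -0.1369  0.0066] F [-0.2  0.5 -1.8]
[-0.059 -0.025 -0.998]
```

View pics/s30.png

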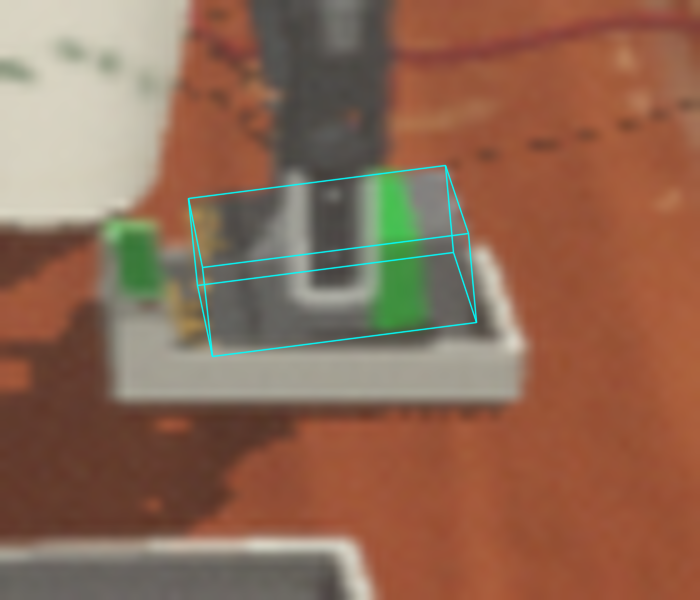

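jog_arm(
  linear=[
    [0, 0.06, 0],
    [0, 0.06, 0],
  ],
  twist=[0, 0],
  newtons=20,
)

```text
time_s: 46.05
position: [0.5095, -0.1374, 0.0029]
ee_rot: [-0.602, 0.638, -0.353, 0.326]
force: [-5.9, 0.4, 14.3]
finger_gap: 0.503
```

```bash
python3 w.py green 5 .000; python3 -c "
from grasp import *
over('green','s31',(260,180,70,60),10)"
```

```text
green t 46.3 bat [ 0.5102 -0.1367  0.0224] yaw 32.9 tgt 32.9 up [0.099 0.094] low corner 0.0043 | err mm in charger frame [-0.2  0.9 -3.4] | lin [-0.02  0.09  0.  ] twist -0.0 TCP [ 0.5097 -0.1374  0.0033] F [-2.5 -0.1  4.8]
[-0.058 -0.026 -0.998]
```

View pics/s31.png

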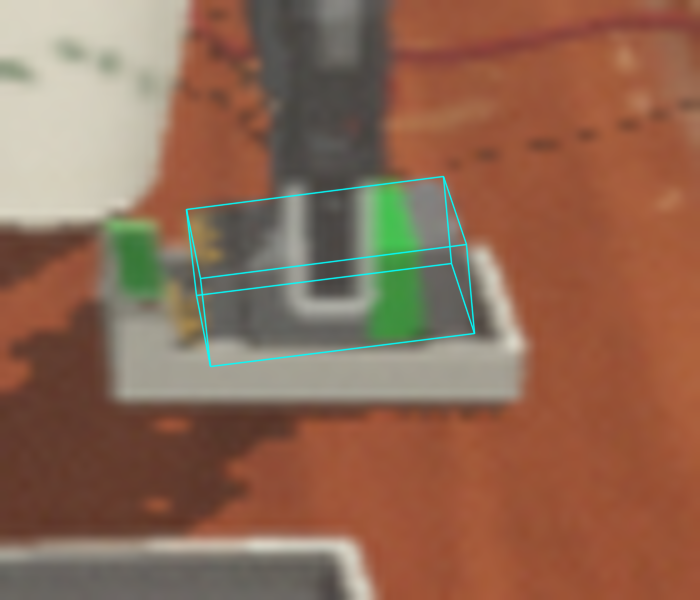

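jog_arm(
  linear=[
    [0, 0, 0],
    [0, 0, 0],
    [0, 0, 0],
    [0, 0, 0],
  ],
  twist=[0, 0, 0, 0],
  fingers=56,
)

```text
time_s: 46.68
position: [0.5109, -0.1378, 0.0037]
ee_rot: [-0.602, 0.637, -0.352, 0.327]
force: [-0.1, 0.6, 0.7]
finger_gap: 0.656
```

```bash
python3 -c "
from grasp import *
go(0.46,.28,.1,-56)
im=r.camera('side'); cv2.imwrite('pics/s32.png',crop(im[:,:,::-1],(260,180,70,60),10))"
```

```text
t 46.68 pos [ 0.5109 -0.1378  0.0037] phi -57.49 tilt [-0.055 -0.026 -0.998] q [-0.28  0.25  2.06 -0.05  0.88  0.76] F [-0.1  0.6  0.7] gap 56.0
lin total (now axes) [-9.49 -2.41  4.54] norm 10.79 | twist total -0.26 | lin after twist [-9.37 -2.41  4.78]
```

View pics/s32.png

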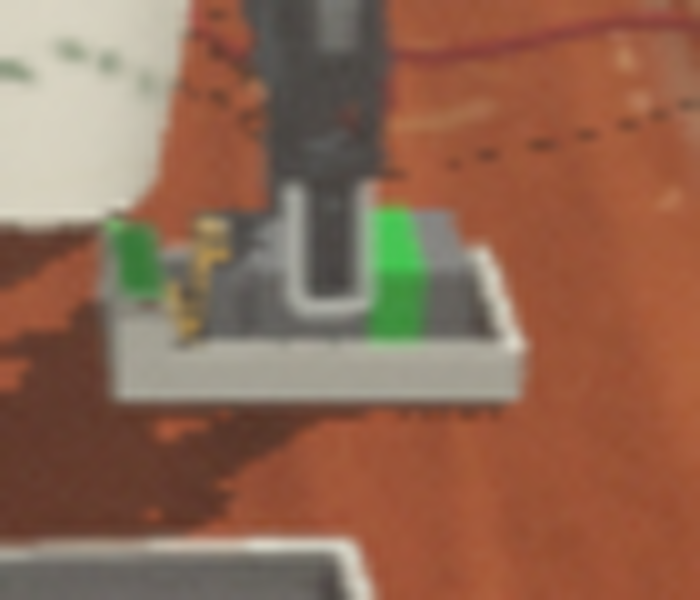

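jog_arm(
  linear=[
    [0, -1, 0],
  ],
  twist=[0],
)

```text
time_s: 46.82
position: [0.5058, -0.1347, 0.0363]
ee_rot: [-0.601, 0.638, -0.358, 0.322]
force: [-0.9, 1.0, -1.7]
finger_gap: 0.657
```

```bash
python3 w.py green 5|tail -1
```

```text
[-0.055 -0.027 -0.998]
```

jog_arm(
  linear=[
    [0, -1, 0],
  ],
  twist=[0],
  fingers=78,
)

```text
time_s: 47.15
position: [0.5074, -0.1335, 0.0754]
ee_rot: [-0.601, 0.638, -0.358, 0.321]
force: [-2.1, 0.5, -1.1]
finger_gap: 0.778
```

```bash
python3 w.py green 5|tail -1; python3 -c "
from grasp import *
d=np.array([.462,.2813,.1])-cur()[:3,3]
print(cur()[:3,3],(cur()[:3,:3].T@d/.04/12).round(2))
for c in ('top','side'): cv2.imwrite(f'pics/{c}4.png',r.camera(c)[:,:,::-1])
from pf import *
pile(4,['blue'],dict(blue=(.4628,.2813,.592)))"
```

```text
[-0.056 -0.026 -0.998]
[ 0.51459035 -0.13540913  0.08281376] [-0.79 -0.05  0.37]
start 23.423
23.398 23.398 
blue [0.4628 0.2813] 33.9
```

View pics/pf4.png

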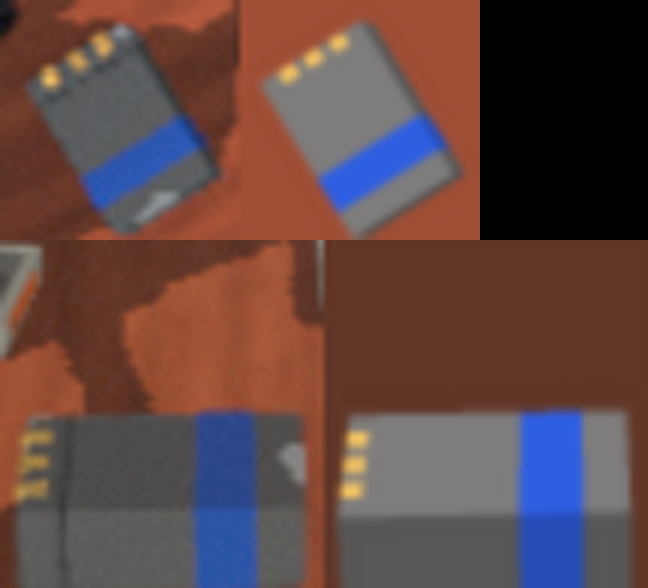

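jog_arm(
  linear=[
    [-0.79, -0.1, 0.37],
    [-0.79, -0.1, 0.37],
    [-0.79, -0.1, 0.37],
    [-0.79, -0.05, 0.37],
    [-0.79, -0.05, 0.37],
    [-0.79, -0.05, 0.37],
    [-0.79, -0.05, 0.37],
    [-0.79, -0.05, 0.37],
    [-0.79, -0.05, 0.37],
    [-0.79, -0.05, 0.37],
    [-0.79, -0.05, 0.37],
    [-0.79, -0.05, 0.37],
  ],
  twist=[0, 0, 0, 0, 0, 0, 0, 0, 0, 0, 0, 0],
)

```text
time_s: 48.5
position: [0.4467, 0.2886, 0.0867]
ee_rot: [-0.591, 0.643, -0.366, 0.322]
force: [0.9, 0.4, 0.3]
finger_gap: 0.915
```

```bash
python3 -c "
from grasp import *
for k in range(6): r.camera('top')
go(.4615,.281,.05,-56.1)"
```

```text
t 48.80 pos [0.4477 0.2864 0.0871] phi -58.32 tilt [-0.089 -0.033 -0.996] q [0.51 0.17 1.97 0.02 1.1  1.52] F [0.4 0.6 0.3] gap 77.9
lin total (now axes) [0.3  0.93 0.22] norm 1.0 | twist total -0.39 | lin after twist [0.3  0.93 0.21]
```

jog_arm(
  linear=[
    [0.28, 0.45, 0.2],
    [0, 0.45, 0],
  ],
  twist=[-0.38, 0],
)

```text
time_s: 48.97
position: [0.4609, 0.279, 0.053]
ee_rot: [-0.6, 0.646, -0.353, 0.312]
force: [0.1, -0.4, -0.7]
finger_gap: 0.914
```

```bash
python3 -c "
from grasp import *
for k in range(6): r.camera('top')
go(.46,.28,.0,-56.1)"
```

```text
t 49.27 pos [0.4593 0.2803 0.0539] phi -56.22 tilt [-0.084 -0.03  -0.996] q [0.49 0.22 1.98 0.02 1.03 1.46] F [-0.3 -0.6 -0.6] gap 78.0
lin total (now axes) [0.02 1.35 0.01] norm 1.35 | twist total -0.02 | lin after twist [0.02 1.35 0.01]
```

jog_arm(
  linear=[
    [0, 0.4, 0],
    [0, 0.4, 0],
  ],
  twist=[0, 0],
)

```text
time_s: 49.43
position: [0.4618, 0.2816, 0.0274]
ee_rot: [-0.604, 0.643, -0.352, 0.314]
force: [-1.3, -0.8, -0.8]
finger_gap: 0.909
```

```bash
python3 -c "
from look import *
for k in range(6): r.camera('top')
look('s33',(180,220,80,90),6,(.46,.28,.0,-56.1))
from grasp import cur
M=cur(); print('pad center', (M@[0,-.03,0,1]).round(4))"
```

```text
t 49.78 pos [0.4612 0.2815 0.0271] phi -56.23 tilt [-0.075 -0.025 -0.997] q [0.49 0.25 2.   0.02 0.97 1.46] F [ 0.2 -0.4  0.3] gap 77.7
lin total (now axes) [ 0.02  0.68 -0.05] norm 0.68 | twist total -0.02 | lin after twist [ 0.02  0.68 -0.05]
-0.011 [array([185., 496.]), array([194., 341.])]
0 [array([184., 466.]), array([193., 312.])]
0.01 [array([183., 438.]), array([193., 286.])]
0.02 [array([182., 409.]), array([192., 260.])]
pad center [0.4634 0.2823 0.057  1.    ]
```

View pics/s33.png

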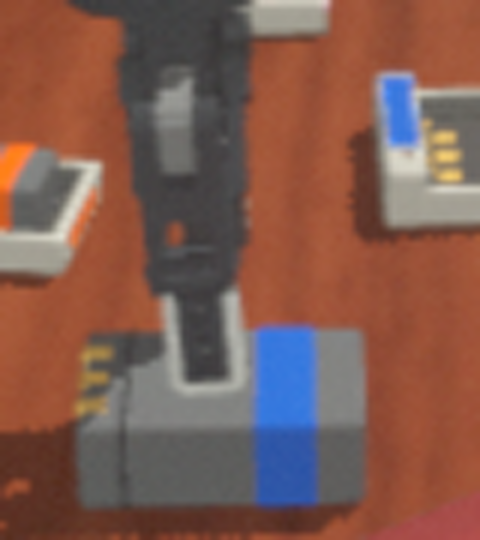

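jog_arm(
  linear=[
    [0.03, 0.45, 0.04],
    [0, 0.43, 0],
  ],
  twist=[0, 0],
)

```text
time_s: 49.95
position: [0.4658, 0.2835, -0.0029]
ee_rot: [-0.607, 0.64, -0.35, 0.316]
force: [-0.9, 0.2, -0.0]
finger_gap: 0.912
```

```bash
python3 -c "
from look import *
for k in range(6): r.camera('top')
look('s34',(180,220,80,90),6,(.46,.28,-.009,-56.1))
from grasp import cur
M=cur(); print('pad center', (M@[0,-.03,0,1]).round(4))"
```

```text
t 50.30 pos [ 0.465   0.2832 -0.003 ] phi -56.21 tilt [-0.066 -0.02  -0.998] q [0.49 0.3  2.01 0.02 0.9  1.46] F [ 1.   0.  -0.3] gap 78.1
lin total (now axes) [-0.    0.15 -0.15] norm 0.21 | twist total -0.02 | lin after twist [-0.    0.15 -0.15]
-0.011 [array([174., 577.]), array([184., 416.])]
0 [array([173., 548.]), array([183., 389.])]
0.01 [array([172., 520.]), array([182., 363.])]
0.02 [array([171., 493.]), array([182., 337.])]
pad center [0.467  0.2838 0.0269 1.    ]
```

View pics/s34.png

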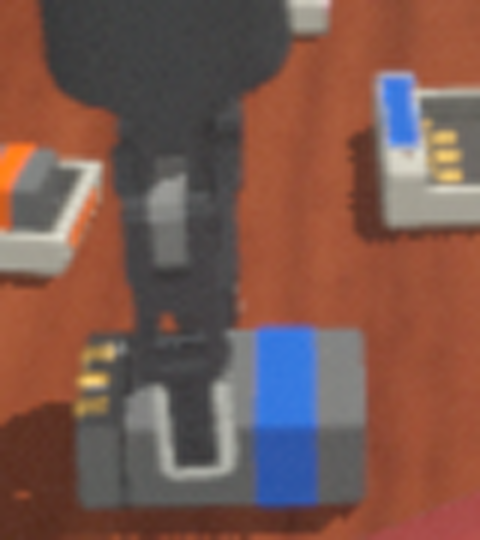

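jog_arm(
  linear=[
    [0, 0.17, -0.12],
  ],
  twist=[0],
)

```text
time_s: 50.38
position: [0.4631, 0.2817, -0.0075]
ee_rot: [-0.608, 0.639, -0.349, 0.316]
force: [0.8, 0.3, -0.2]
finger_gap: 0.917
```

```bash
python3 -c "
from grasp import *
for k in range(6): r.camera('top')
go(.46,.28,-.009,-56.1)"
```

```text
t 50.68 pos [ 0.4606  0.2803 -0.0094] phi -56.21 tilt [-0.066 -0.02  -0.998] q [0.49 0.3  2.02 0.02 0.89 1.46] F [-0.5  0.3  0.2] gap 77.7
lin total (now axes) [-0.   -0.01 -0.02] norm 0.02 | twist total -0.02 | lin after twist [-0.   -0.01 -0.02]
```

jog_arm(
  linear=[
    [0, 0, 0],
    [0, 0, 0],
    [0, 0, 0],
    [0, 0, 0],
    [0, 0, 0],
  ],
  twist=[0, 0, 0, 0, 0],
  fingers=48,
  newtons=60,
)

```text
time_s: 51.1
position: [0.4613, 0.2806, -0.0087]
ee_rot: [-0.607, 0.64, -0.35, 0.316]
force: [-0.8, 0.7, 1.0]
finger_gap: 0.661
```

```bash
python3 -c "
from grasp import *
save('blue',np.linalg.inv(cur())@Tb(.4628,.2813,.015,33.9))
report('blue'); go(.46,.28,-.009,-56.1)
over('blue','s35',(180,220,80,90),6)"
```

```text
blue t 51.1 bat [0.4628 0.2813 0.015 ] yaw 33.9 tgt 35.5 up [0. 0.] low corner -0.0 | err mm in charger frame [-130.  -184.3    6. ] | lin [ 4.7  -0.04 -3.12] twist -0.28 TCP [ 0.4613  0.2806 -0.0087] F [-0.8  0.7  1. ]
t 51.10 pos [ 0.4613  0.2806 -0.0087] phi -56.20 tilt [-0.065 -0.02  -0.998] q [0.49 0.3  2.02 0.02 0.89 1.46] F [-0.8  0.7  1. ] gap 56.5
lin total (now axes) [-0.01  0.01 -0.04] norm 0.04 | twist total -0.02 | lin after twist [-0.01  0.01 -0.04]
```

View pics/s35.png

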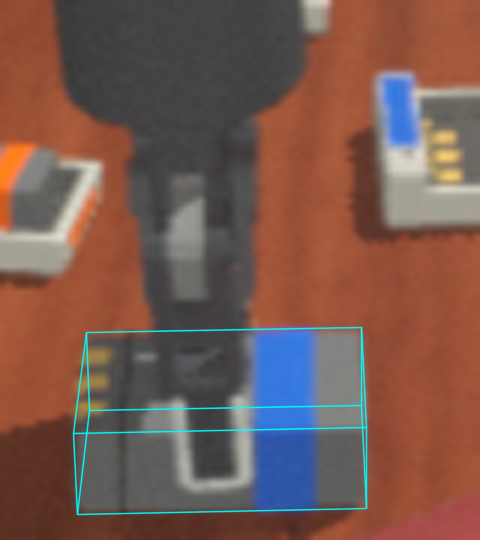

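```bash
python3 -c "
from grasp import *
M=cur()
for t in (.005,.01,.0135,.018):
  # tip at tool (a, -d, b) with world z=t
  for a in(-.029,-.036):
    d=(t-M[2,3])/.998
    print(t,a,[((proj('side',(M@[a,-d,b,1])[:3])[0]-(180,220))*6).round() for b in(-.011,.011)])
"
```

```text
0.005 -0.029 [array([256., 491.]), array([186., 496.])]
0.005 -0.036 [array([256., 504.]), array([185., 509.])]
0.01 -0.029 [array([255., 477.]), array([185., 483.])]
0.01 -0.036 [array([255., 490.]), array([184., 496.])]
0.0135 -0.029 [array([254., 468.]), array([184., 473.])]
0.0135 -0.036 [array([254., 481.]), array([183., 486.])]
0.018 -0.029 [array([253., 455.]), array([182., 461.])]
0.018 -0.036 [array([253., 468.]), array([181., 473.])]
```

jog_arm(
  linear=[
    [0, -1, 0],
  ],
  twist=[0],
)

```text
time_s: 51.23
position: [0.4565, 0.2775, 0.0235]
ee_rot: [-0.601, 0.645, -0.353, 0.312]
force: [-1.5, -1.0, -3.6]
finger_gap: 0.661
```

```bash
python3 w.py blue 6 .05; python3 -c "
from grasp import *
over('blue','s36',(180,200,80,90),6)"
```

```text
blue t 51.53 bat [0.4643 0.2815 0.0538] yaw 33.9 tgt 35.5 up [0.002 0.001] low corner 0.0387 | err mm in charger frame [-131.3 -183.6   17.2] | lin [ 4.68 -0.31 -3.17] twist -0.28 TCP [0.4627 0.2808 0.0301] F [-0.6 -0.1 -2.5]
[-0.067 -0.021 -0.998]
```

View pics/s36.png

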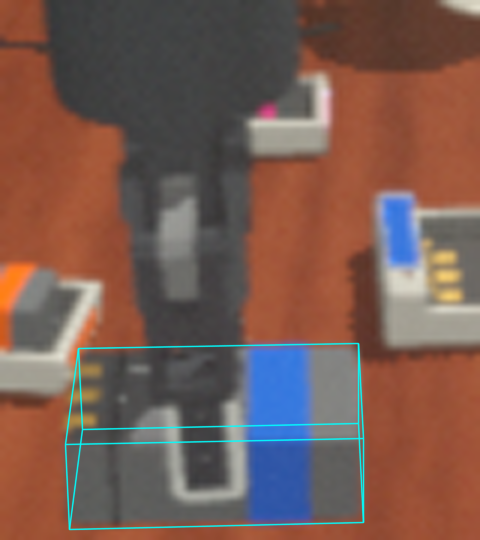

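jog_arm(
  linear=[
    [0, -1, 0],
  ],
  twist=[0],
)

```text
time_s: 51.67
position: [0.4572, 0.2772, 0.0608]
ee_rot: [-0.6, 0.647, -0.354, 0.311]
force: [-0.1, -1.1, -4.2]
finger_gap: 0.661
```

```bash
python3 w.py blue 6 .08
```

```text
blue t 51.97 bat [0.4653 0.2815 0.0917] yaw 33.9 tgt 35.5 up [0.006 0.003] low corner 0.0764 | err mm in charger frame [-132.1 -182.9    9.3] | lin [ 4.66 -0.1  -3.18] twist -0.28 TCP [0.4637 0.2807 0.068 ] F [-0.8 -1.  -1.7]
[-0.071 -0.023 -0.997]
```

jog_arm(
  linear=[
    [0.68, 0, -0.46],
    [0.68, 0, -0.46],
    [0.68, 0, -0.46],
    [0.68, 0, -0.46],
    [0.68, 0, -0.46],
    [0.68, 0, -0.46],
    [0.6, 0, -0.4],
  ],
  twist=[-0.1, -0.1, -0.1, 0, 0, 0, 0],
)

```text
time_s: 52.55
position: [0.4578, 0.0504, 0.0609]
ee_rot: [-0.608, 0.653, -0.344, 0.294]
force: [0.0, -0.3, -2.3]
finger_gap: 0.665
```

```bash
python3 w.py blue 6 .03
```

```text
blue t 52.85 bat [0.4614 0.0537 0.0855] yaw 36.4 tgt 35.5 up [0.024 0.002] low corner 0.0692 | err mm in charger frame [  3.3   0.2 -34.5] | lin [0.02 0.85 0.16] twist 0.15 TCP [0.4593 0.0529 0.0618] F [-0.7  0.5 -2.3]
[-0.089 -0.025 -0.996]
```

jog_arm(
  linear=[
    [0.02, 0.45, 0.1],
    [0, 0.45, 0],
  ],
  twist=[0.15, 0],
)

```text
time_s: 53.02
position: [0.4642, 0.0564, 0.0282]
ee_rot: [-0.608, 0.649, -0.344, 0.302]
force: [0.1, 0.6, -3.3]
finger_gap: 0.662
```

```bash
python3 w.py blue 6 .01; python3 -c "
from grasp import *
over('blue','s37',(215,190,100,80),7)"
```

```text
blue t 53.32 bat [0.4655 0.0564 0.0526] yaw 35.6 tgt 35.5 up [0.017 0.003] low corner 0.0367 | err mm in charger frame [ -1.5   0.4 -21.6] | lin [0.01 0.54 0.  ] twist 0.02 TCP [0.4636 0.0556 0.0289] F [ 0.3  0.3 -2.3]
[-0.081 -0.024 -0.996]
```

View pics/s37.png

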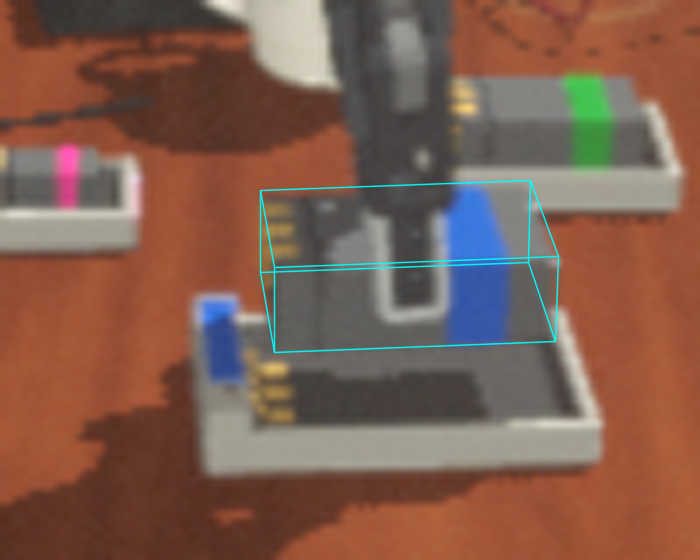

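jog_arm(
  linear=[
    [0.01, 0.5, 0],
  ],
  twist=[0.02],
)

```text
time_s: 53.45
position: [0.4674, 0.0553, 0.0132]
ee_rot: [-0.609, 0.647, -0.342, 0.305]
force: [1.2, 0.2, -2.5]
finger_gap: 0.665
```

```bash
python3 w.py blue 6 .001; python3 -c "
from grasp import *
over('blue','s38',(215,190,100,80),7)"
```

```text
blue t 53.75 bat [0.4649 0.0555 0.0337] yaw 35.5 tgt 35.5 up [0.015 0.003] low corner 0.0179 | err mm in charger frame [ -0.6   0.8 -11.7] | lin [-0.01  0.29  0.01] twist -0.0 TCP [0.4631 0.0547 0.01  ] F [ 0.4 -0.2 -2. ]
[-0.08  -0.024 -0.997]
```

View pics/s38.png

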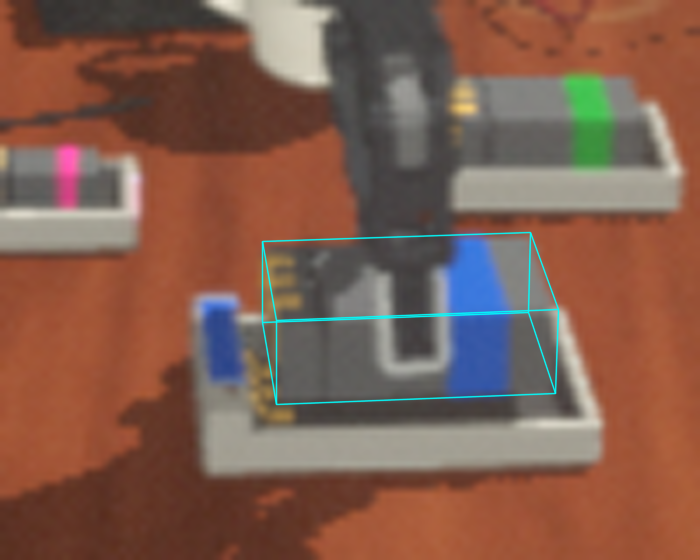

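jog_arm(
  linear=[
    [-0.01, 0.26, 0.02],
  ],
  twist=[0],
)

```text
time_s: 53.88
position: [0.4655, 0.0554, 0.0017]
ee_rot: [-0.609, 0.647, -0.343, 0.305]
force: [0.6, -0.4, -1.8]
finger_gap: 0.664
```

```bash
python3 w.py blue 6 .000
```

```text
blue t 54.18 bat [0.4646 0.056  0.0232] yaw 35.5 tgt 35.5 up [0.015 0.003] low corner 0.0074 | err mm in charger frame [-0.6  0.2 -2.2] | lin [-0.    0.06 -0.01] twist -0.0 TCP [ 4.627e-01  5.520e-02 -4.000e-04] F [ 0.3 -0.3 -2.8]
[-0.08  -0.024 -0.997]
```

Open (rim gap allows up to about 72 mm), then rise with single rows.

jog_arm(
  linear=[
    [0, 0.02, 0],
    [0, 0, 0],
    [0, 0, 0],
    [0, 0, 0],
  ],
  twist=[0, 0, 0, 0],
  fingers=72,
)

```text
time_s: 54.52
position: [0.4646, 0.0553, 0.0002]
ee_rot: [-0.608, 0.648, -0.344, 0.304]
force: [0.2, -0.8, 1.3]
finger_gap: 0.846
```

jog_arm(
  linear=[
    [0, -0.5, 0],
    [0, -0.8, 0],
    [0, -0.9, 0],
    [0, -0.9, 0],
    [0, -0.9, 0],
  ],
  twist=[0, 0, 0, 0, 0],
)

```text
time_s: 54.93
position: [0.4687, 0.0584, 0.1564]
ee_rot: [-0.604, 0.651, -0.35, 0.297]
force: [0.8, -0.2, 0.4]
finger_gap: 0.843
```

```bash
python3 -c "
from grasp import *
for k in range(5): r.camera('top')
go(0.46,.28,.1,-56)
im=r.camera('side'); cv2.imwrite('pics/s39.png',crop(im[:,:,::-1],(140,190,190,90),4)); cv2.imwrite('pics/side5.png',im[:,:,::-1])
im=r.camera('top'); cv2.imwrite('pics/t39.png',crop(im[:,:,::-1],(150,150,200,120),4)); cv2.imwrite('pics/top5.png',im[:,:,::-1])"
```

```text
t 55.18 pos [0.4692 0.0585 0.1551] phi -54.68 tilt [-0.096 -0.025 -0.995] q [ 0.08 -0.    2.02 -0.02  1.22  1.04] F [-0.3  0.2 -0.3] gap 72.5
lin total (now axes) [-4.65  1.38  3.01] norm 5.71 | twist total 0.23 | lin after twist [-4.72  1.38  2.91]
```

View pics/s39.png

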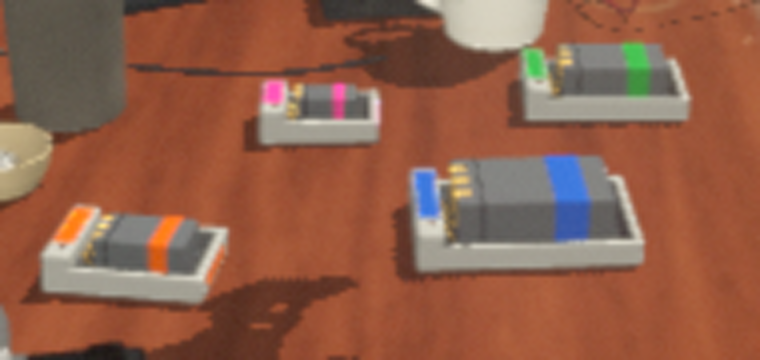

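View pics/t39.png

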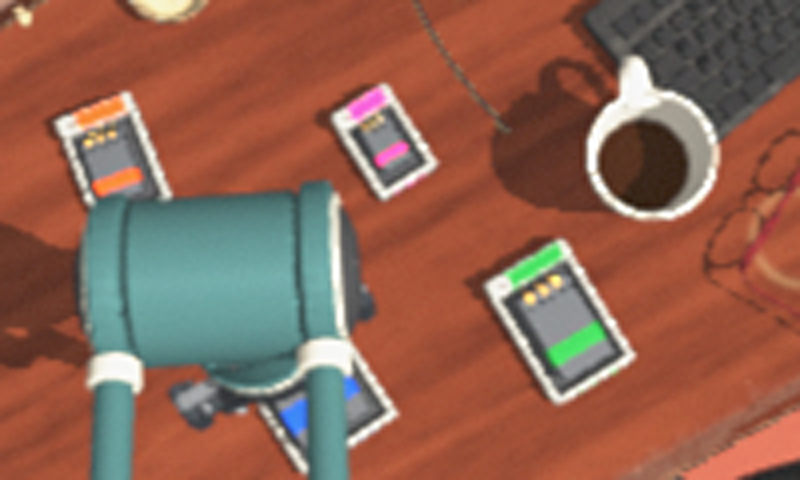

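Run:
```python
from grasp import *
box=(140,190,190,90);f=4
im=crop(cv2.imread('pics/side5.png'),box,f).copy()
for n,S in SEAT.items(): draw(im,'side',world((S[0],S[1],S[2],np.radians(S[3])),boxc(n)),E12,(255,255,0),box[:2],f)
cv2.imwrite('pics/fin.png',im)
```

```text
(no output)
```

View pics/fin.png

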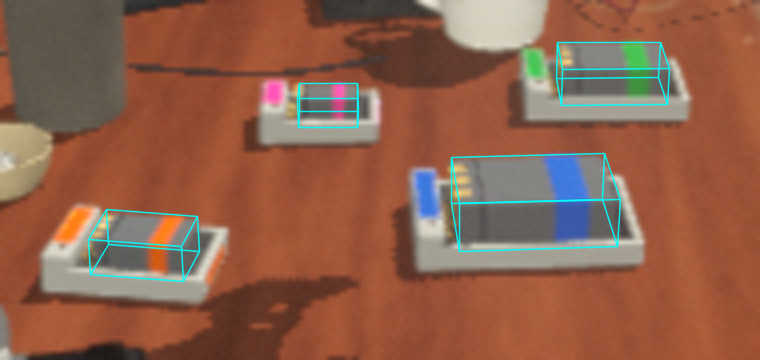

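```bash
python3 -c "
from station import r
print(r.state()['time_s'],r.hand_in())"
```

```text
the job is handed in; nothing more can be done
55.2833 None
```

All four batteries are seated in the chargers of their own colour, and I handed the job in at 55.3 s. I took them from the top of the pile down: pink, orange, green, blue. The mug and spectacles were not touched.

**Final checks:** The last side view shows every battery flat in its well with its gold terminals at the raised head. Their outlines match the computed seated poses to about 1–2 mm, with pink sitting 1–2 mm closer to its head than the model. The arm stood clear above the blue charger, with the gripper open. In the last top view the arm hid most of the blue charger and part of the orange one, so those two rest mainly on the side view.

**What disagreed along the way:**
- **Fingertip height:** In the pictures the fingertips stood about 20 mm above the reported TCP, not 11 mm below it as specified. I went by the pictures and by positions relative to each pick.
- **Tool tilt:** The tool drifted up to about 0.11 rad from vertical over moves of several rows. I reduced the drift partly, so orange and green went in nose-down and settled flat on release.
- **Contact force:** The highest contact force I read was about 14 N, while lowering green into its well.

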